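# Jar the walnuts and slide the jars into a row along the pantry upstand

### The arm

A 6-joint arm with a two-finger parallel gripper is mounted at the origin on the work surface. World frame = base frame: x ahead of the robot, y to its left, z up, the work surface at z = 0. Lengths are in m, angles in degrees, forces in N, time in s.
With the tool pointing down it reaches from about 0.35 to 0.975 m from the base axis. Payload 7.1 kg.
Tool frame: the origin (TCP) lies on the mounting face of the last link; the fingertips stand 182 mm ahead of it and the grasp point (between the pads) lies grasp_offset ahead of it (grasp_offset is the distance from the TCP to the grasp point, in m); z points along the fingers, y is the direction in which the jaws open and shut (so a half turn about z gives the same grasp; the last joint's range is limited). The gripper opens to 88 mm and grips with 3 to 60 N. Pads are 20 mm wide; open, the fingers measure 115 mm over their backs; the gripper's body (75 mm by 178 mm) begins 61 mm behind the grasp point.
Start: joints at [-75.86, 24.242, 93.386, -0, 62.372, -1.089], TCP at [0.164, -0.603, 0.405] pointing down, gripper open.
Joint ranges: [-172.04, 172.04], [-51.8, 120.97], [4.93, 147.93], [-75.15, 255.16], [6.16, 154.13], [-145.62, 145.62]. Speed limits (degrees/s): [136.94, 136.94, 172.46, 180, 180, 180].

### API

Orientations are given as a 3x3 rotation matrix whose columns are the frame's x, y, z axes.
In Python, from station import * gives the robot as it stands.
- The arm moves only by the tool play_rows, never from a script. Its argument "increments" is a list of rows, each an object of numbers: "jaw": the opening, from -1 (shut) to 1 (fully open), so that 0 is half open; "tx", "ty", "tz": the shift along the tool's x, y, z in mm; "turn": the turn about the tool's z in rad. In form: [{"jaw": .., "tx": .., "ty": .., "tz": .., "turn": ..}, ...]. A call has exactly 10 rows; each row shifts and turns the pose as measured when the row begins, along the tool's axes as they then stand; what a row does not reach is not made up. A row lasts 1/8 s, in which the tool goes at most 62.5 mm and 10.7 degrees, less where a joint would pass 70% of its speed; a pose out of reach is approached as far as the arm can. A call with a gripper value outside its range is refused whole. The fingers move at their own pace and stop on an object; the grip force is fixed at half the most. Time passes only in rows, so rows that do not move let the fingers close, or fill a call up. It gives the time, the measured TCP pose, the force and the opening at its end, in the units of the state.
- get_state(): the state, without advancing time (a new reading comes with each control period).
- grab_frame(name): name is "scene" or "top" or "wrist"; returns a dict with "color" (480x640x3 uint8, red, green, blue), "camera_matrix" (3x3 intrinsics, pixels), "dist_coeffs" ([k1, k2, p1, p2, k3] as OpenCV has them; the pictures are not rectified), "rvec" (rotation vector, rad) and "tvec" (3), from world to camera coordinates, as OpenCV has them; the wrist camera has in their place "T_tool_cam" (4x4, takes a point from camera to tool coordinates, whose origin is the TCP and whose axes are the flange's). Camera axes: x right, y down, z forward; pixel columns grow to the right and rows downward; lengths in m; the calibration is good to about 2 mm. A picture is of the moment at which its call begins: read the wrist's pose just before it. There is no depth.
- finish_job(): hands the job in, once; it reports no verdict.
Trained networks look in a picture, given as the dict that the camera call returned (one of the last four; its "shot" number tells which), for a name from the list of things; names that differ only in an ending like _2 or _b are one class to them, and where a whole thing is asked for, a point or a joint stands for the part that bears it (a point fixed in the world has none). Each returns a list of dicts, best first, with "score" (0 to 1); they miss things now and then, are a little off and sometimes report something else, mostly with a low value. They report only what shows in the picture. A call takes as long as a camera call. They do not tell look-alikes from the thing itself.
- find_in(picture, name): "position" ([x, y, z] in m, in the coordinates of the camera as it stood for that picture, good to about 4 mm: the middle of the surface that is visible of it).
- outline_of(picture, name): "pixels" (480x640 bool, what is visible of it).
- landmark_of(picture, name): "position" ([x, y, z] in m, in the coordinates of the camera as it stood for that picture, good to about 4 mm: a listed point, or the origin of a listed thing).
The state is a dict: "clock": time; "joint_pos": joint angles; "joint_velocities": joint speeds; "joint_efforts": joint torques, N m; "tool_pos": TCP position; "tcp_rot": TCP orientation; "force": force on the tool from outside, world axes, zero at the start; "wrist_torque": the same for the moment, N m; "finger_gap": finger opening in m.
Only numpy, scipy, OpenCV 4.12 (cv2) and the standard library are available. Lean on these libraries where they do the work, as an engineer would, in place of code of your own. Each camera call takes 0.05 s, during which the arm holds its last target.

### The job

Share the walnuts out among the open glass jars so that none is left out and no jar stays empty, shut every jar's lid, and slide the jars along the stone upstand at the back into one close row that starts hard against the side of the spice rack, every jar touching the upstand and its neighbour. The jars are glass: only ever push them gently, keep them by the upstand and never lift them off the slab, and leave everything else on the shelf where it is.

Things in the scene. Friction and masses are not known exactly. Their poses are not given: they have to be found in the camera images.
- jar_a_center (a point): Clip-top preserving jar of clear glass, open mouth upwards: straight round wall 100 mm in diameter (too wide to grip), 80 mm high to the rim, mouth 86 mm wide inside, inner floor 6 mm above the slab, about 0.40 kg; it slides on its foot at a gentle push of a few newtons and must never feel more than 30 N. This point is on its axis 40 mm above its foot; z is up its axis, and its lid's hinge lies on its -x side. It may be absent.
- lid_a (a joint): Hinge of jar a's round glass lid (98 mm across, 12 mm thick, 0.10 kg): 0 = shut, 1.85 rad = as far open as it goes, leaning back at a slant. The hinge pin runs along the jar's y, 55 mm out on its -x side and 81 mm above its foot. The hinge rubs a little, so the lid stays open; pushed from behind over the top and on to about half-way down (below 0.9 rad) it sinks shut of its own weight. The wire clips hang loose and stay undone.
- lid_a_edge (a point): Middle of the free edge of jar a's lid, opposite the hinge and 103 mm from it: about 180 mm above the slab when the lid is fully open, 87 mm when shut. Its x axis points from the hinge to this edge.
- jar_b_center (a point): Clip-top preserving jar of clear glass, open mouth upwards: straight round wall 100 mm in diameter (too wide to grip), 80 mm high to the rim, mouth 86 mm wide inside, inner floor 6 mm above the slab, about 0.40 kg; it slides on its foot at a gentle push of a few newtons and must never feel more than 30 N. This point is on its axis 40 mm above its foot; z is up its axis, and its lid's hinge lies on its -x side. It may be absent.
- lid_b (a joint): Hinge of jar b's round glass lid (98 mm across, 12 mm thick, 0.10 kg): 0 = shut, 1.85 rad = as far open as it goes, leaning back at a slant. The hinge pin runs along the jar's y, 55 mm out on its -x side and 81 mm above its foot. The hinge rubs a little, so the lid stays open; pushed from behind over the top and on to about half-way down (below 0.9 rad) it sinks shut of its own weight. The wire clips hang loose and stay undone.
- lid_b_edge (a point): Middle of the free edge of jar b's lid, opposite the hinge and 103 mm from it: about 180 mm above the slab when the lid is fully open, 87 mm when shut. Its x axis points from the hinge to this edge.
- jar_c_center (a point): Clip-top preserving jar of clear glass, open mouth upwards: straight round wall 100 mm in diameter (too wide to grip), 80 mm high to the rim, mouth 86 mm wide inside, inner floor 6 mm above the slab, about 0.40 kg; it slides on its foot at a gentle push of a few newtons and must never feel more than 30 N. This point is on its axis 40 mm above its foot; z is up its axis, and its lid's hinge lies on its -x side. It may be absent.
- lid_c (a joint): Hinge of jar c's round glass lid (98 mm across, 12 mm thick, 0.10 kg): 0 = shut, 1.85 rad = as far open as it goes, leaning back at a slant. The hinge pin runs along the jar's y, 55 mm out on its -x side and 81 mm above its foot. The hinge rubs a little, so the lid stays open; pushed from behind over the top and on to about half-way down (below 0.9 rad) it sinks shut of its own weight. The wire clips hang loose and stay undone.
- lid_c_edge (a point): Middle of the free edge of jar c's lid, opposite the hinge and 103 mm from it: about 180 mm above the slab when the lid is fully open, 87 mm when shut. Its x axis points from the hinge to this edge.
- walnut_1_center (a point): Brown walnut in its shell, about 37 mm across and 38 mm high, 15 g, with a small flat at its foot; it may come to lie on any side, and rolls only a little. This point is its centre. It may be absent.
- walnut_2_center (a point): Brown walnut in its shell, about 37 mm across and 38 mm high, 15 g, with a small flat at its foot; it may come to lie on any side, and rolls only a little. This point is its centre. It may be absent.
- walnut_3_center (a point): Brown walnut in its shell, about 37 mm across and 38 mm high, 15 g, with a small flat at its foot; it may come to lie on any side, and rolls only a little. This point is its centre. It may be absent.
- walnut_4_center (a point): Brown walnut in its shell, about 37 mm across and 38 mm high, 15 g, with a small flat at its foot; it may come to lie on any side, and rolls only a little. This point is its centre. It may be absent.
- walnut_5_center (a point): Brown walnut in its shell, about 37 mm across and 38 mm high, 15 g, with a small flat at its foot; it may come to lie on any side, and rolls only a little. This point is its centre. It may be absent.
- upstand_face (a point): Stone upstand: a straight, fixed, low wall 60 mm high and 1.3 m long across the back of the slab, beyond the jars. This point is the middle of its face towards the robot, half-way up (30 mm); x points from the robot's side into the stone, y runs along the face.
- rack_mid (a point): Pine spice rack, fixed, 150 mm high, 180 mm wide along the upstand (its side faces are 90 mm either side of this point), 150 mm deep, standing with its back to the upstand at its left or right part. This point is in its middle, 40 mm above the slab and 50 mm out from the upstand's face (on the line of the jars' axes when they touch the upstand). A jar pressed to its side and to the upstand has its axis 140 mm from this point, the next one 240 mm, the third 340 mm.
- butter_dish_center (a point): White ceramic butter dish, fixed, 150 mm deep, 110 mm wide along the upstand, knob top 78 mm high, at the other end of the upstand from the spice rack. This point is its middle, 35 mm up.
- measuring_cup_center (a point): Stainless steel measuring cup, 64 mm across, 55 mm high, with a flat handle 55 mm long to its -x side at rim height, loose, to be left alone. This point is half-way up its middle.
- egg_cup_center (a point): White egg cup, 47 mm across, 50 mm high, loose, to be left alone. This point is half-way up its middle.
- pepper_mill_center (a point): Dark wooden pepper mill, 54 mm across, 130 mm high, loose, to be left alone. This point is half-way up its middle.
- milk_jug_center (a point): White milk jug, 84 mm across, 95 mm high, with a handle that reaches 60 mm from its middle, loose, to be left alone. This point is half-way up its middle.
Not all that is in view belongs to the job. What is shaped like the part that bears walnut_3_center but red is not meant.

How it is judged:
By the outcome, as a careful person would: the job done as asked, in the order asked, and still so for the second after the job is handed in, with the robot touching nothing.
Of walnut_1, walnut_2, walnut_3, walnut_4, walnut_5 only 3 to 5 are there at a start; the rules pass over those that are not, and their reading is None.
Of jar_a, jar_b, jar_c only 2 to 3 are there at a start; the rules pass over those that are not, and their reading is None.
At some moment in a run one of walnut_1, walnut_2, walnut_3, walnut_4, walnut_5, jar_a, jar_b, jar_c may be knocked a few centimetres aside while the robot is not near it.
Once in a run the grip may slacken for a moment while it holds something.
It also fails if it takes over 210 s, if anything falls off the work surface, if the arm or the gripper's body presses on something with over 40 N, if the wrist force passes 120 N, or if a joint passes its speed limit or range.

## Working session

There is one attempt and no reset: what is moved stays moved. The work goes in short steps, Python scripts to look and compute and a tool call to move; the robot and the scene stay as the last step left them, time stands still between calls to the robot, and variables do not carry over. Pictures are saved under pics/ and viewed, and the job is handed in when it is done.

Besides the shell and the picture viewer there is one more tool, called after ">>>" by a JSON object that holds its "name" and its "arguments", one argument or row to a line. play_rows: Moves the arm, as the interface text tells. Its arguments: {"type":"object","properties":{"increments":{"type":"array"}},"required":["increments"]}

```bash
ls; mkdir -p pics
cat > h.py <<'E'
from station import *
import numpy as np, cv2
def save(f,n): cv2.imwrite(f'pics/{n}.png', cv2.cvtColor(f["color"],cv2.COLOR_RGB2BGR))
def w(f,p):
    R,_=cv2.Rodrigues(np.array(f["rvec"],float)); return R.T@(np.array(p)-np.array(f["tvec"]).ravel())
E
python3 - <<'E'
from h import *
s=get_state(); print(s)
for n in("scene","top","wrist"):
    f=grab_frame(n); save(f,n+"0")
    print(n,f["shot"])
    if n!="wrist":
        for k in ["jar_a_center","lid_a_edge","walnut_1_center","upstand_face","rack_mid","butter_dish_center","measuring_cup_center","egg_cup_center","pepper_mill_center","milk_jug_center"]:
            for r in landmark_of(f,k): print(k,np.round(w(f,r["position"]),3),round(r["score"],2))
E
```

```text
pics
{'clock': 0.0, 'joint_pos': array([-7.58597479e+01,  2.42848520e+01,  9.34316122e+01,  5.79185697e-04,
        6.23734465e+01, -1.08636848e+00]), 'joint_velocities': array([-0.01939875,  0.00711191, -0.04747892, -0.00640534,  0.00067285,
       -0.00040465]), 'joint_efforts': array([-9.68530330e-04, -5.44640386e+01, -2.73670185e+01,  6.42460235e-02,
        2.27627921e-02, -1.06994216e-04]), 'tool_pos': array([ 0.16412933, -0.60277279,  0.40389567]), 'tcp_rot': array([[ 9.64895813e-01,  2.62632690e-01, -3.74673816e-04],
       [ 2.62632954e-01, -9.64894610e-01,  1.52387736e-03],
       [ 3.86992639e-05, -1.56878457e-03, -9.99998769e-01]]), 'force': array([-0.03500595,  0.16699317, -0.28305851]), 'wrist_torque': array([-0.0053148 ,  0.0366679 , -0.00131946]), 'finger_gap': 0.08783406588901922}
scene 1
jar_a_center [0.615 0.208 0.041] 0.97
jar_a_center [ 0.535 -0.241  0.178] 0.72
lid_a_edge [0.532 0.214 0.178] 0.67
upstand_face [ 0.675 -0.008  0.031] 0.92
rack_mid [ 0.628 -0.414  0.045] 0.81
butter_dish_center [0.603 0.392 0.033] 0.6
measuring_cup_center [ 0.405 -0.199  0.03 ] 0.9
[... 194 characters left out ...]
1 0.179] 0.6
lid_a_edge [ 0.375 -0.47   0.065] 0.37
walnut_1_center [0.417 0.096 0.018] 0.77
upstand_face [ 0.675 -0.005  0.033] 0.72
rack_mid [ 0.627 -0.413  0.039] 0.79
rack_mid [ 0.408 -0.207  0.031] 0.7
butter_dish_center [0.6   0.388 0.033] 0.83
measuring_cup_center [ 0.41  -0.208  0.032] 0.7
measuring_cup_center [ 0.443 -0.1    0.019] 0.47
measuring_cup_center [0.531 0.211 0.18 ] 0.16
egg_cup_center [ 0.443 -0.016  0.024] 0.93
egg_cup_center [0.601 0.39  0.032] 0.42
egg_cup_center [0.395 0.47  0.052] 0.19
pepper_mill_center [ 0.377 -0.466  0.062] 0.89
pepper_mill_center [ 0.609 -0.002  0.038] 0.65
milk_jug_center [0.394 0.465 0.052] 0.79
milk_jug_center [0.412 0.191 0.018] 0.68
wrist 3
```

View pics/scene0.png

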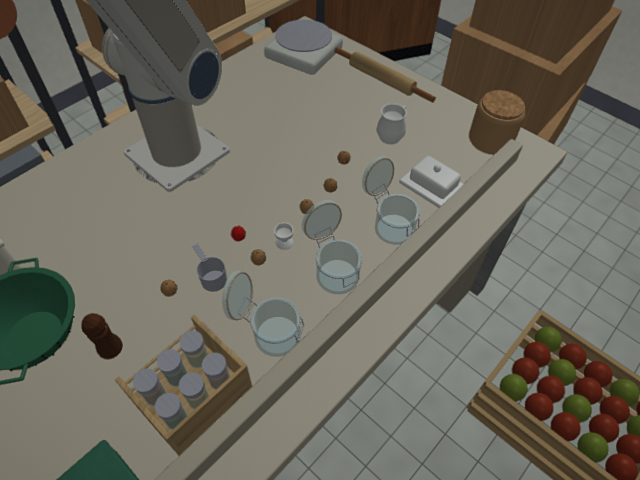

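View pics/top0.png

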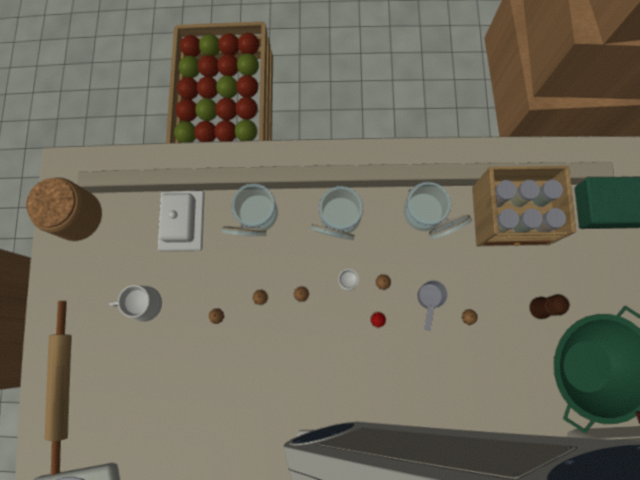

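View pics/wrist0.png

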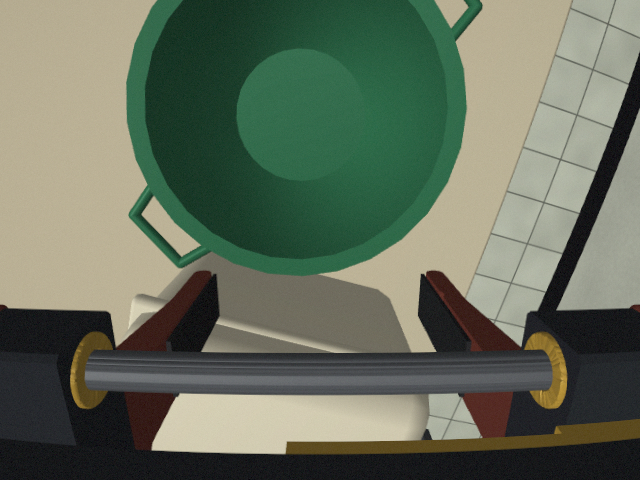

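```bash
cat >> h.py <<'E'
def ray(f,uv,z):
    K=np.array(f["camera_matrix"]);d=np.array(f["dist_coeffs"])
    n=cv2.undistortPoints(np.array([[uv]],float),K,d)[0,0]
    R,_=cv2.Rodrigues(np.array(f["rvec"],float)); C=-R.T@np.array(f["tvec"]).ravel()
    v=R.T@np.array([n[0],n[1],1]); return C+v*(z-C[2])/v[2]
def proj(f,p):
    return cv2.projectPoints(np.array(p,float).reshape(-1,3),np.array(f["rvec"],float),np.array(f["tvec"],float),np.array(f["camera_matrix"]),np.array(f["dist_coeffs"]))[0][:,0]
E
python3 - <<'E'
from h import *
import station; print([x for x in dir(station) if x[0]!='_']); print(globals().get("grasp_offset"))
for n in("scene","top"):
    f=grab_frame(n); R,_=cv2.Rodrigues(np.array(f["rvec"],float)); print(n,-R.T@np.array(f["tvec"]).ravel())
    for k in ["jar_a_center","walnut_1_center","lid_a"]:
        for r in find_in(f,k): print('find',k,np.round(w(f,r["position"]),3),round(r["score"],2))
        for r in outline_of(f,k):
            m=r["pixels"]; ys,xs=np.nonzero(m); c=(xs.mean(),ys.mean())
            print('outl',k,np.round(c,1),m.sum(),round(r["score"],2),xs.min(),xs.max(),ys.min(),ys.max(), np.round(ray(f,c,0.019),3))
f=grab_frame("top")
for c in [(216,316),(260,297),(302,294),(383,282),(470,317),(378,320)]: print(c,np.round(ray(f,c,.019),3))
im=cv2.cvtColor(f["color"],cv2.COLOR_RGB2BGR)[150:340,190:490]
cv2.imwrite('pics/crop1.png',cv2.resize(im,None,fx=2.6,fy=2.6,interpolation=cv2.INTER_CUBIC))
E
```

```text
['IKError', 'find_in', 'finish_job', 'get_state', 'grab_frame', 'grasp_offset', 'landmark_of', 'outline_of']
0.1633
scene [ 1.01663288 -0.51288647  1.01829546]
find jar_a_center [0.586 0.212 0.074] 0.94
find walnut_1_center [0.423 0.088 0.029] 0.72
outl walnut_1_center [305.  205.3] 132 0.49 299 312 199 213 [0.411 0.097 0.019]
outl walnut_1_center [334.3 324.5] 11977 0.28 155 522 140 479 [ 0.691 -0.104  0.019]
find lid_a [0.544 0.207 0.14 ] 0.9
find lid_a [ 0.551 -0.236  0.132] 0.82
find lid_a [0.54  0.019 0.14 ] 0.78
outl lid_a [377.4 175.2] 908 0.71 362 392 156 195 [0.478 0.307 0.019]
outl lid_a [236.3 295.3] 1269 0.68 221 252 271 320 [ 0.483 -0.2    0.019]
outl lid_a [321.3 219.3] 1220 0.66 302 342 200 239 [0.472 0.091 0.019]
outl lid_a [257.3 257.1] 176 0.31 251 264 250 264 [ 0.44  -0.097  0.019]
top [0.30421161 0.00816736 1.20565476]
find jar_a_center [0.616 0.205 0.051] 0.97
find jar_a_center [ 0.447 -0.016  0.035] 0.33
outl jar_a_center [252.6 210.9] 2078 0.88 222 277 183 237 [0.618 0.212 0.019]
outl jar_a_center [347.5 279.5] 369 0.69 338 358 269 290 [ 0.448 -0.014  0.019]
fi
[... 174 characters left out ...]
08 287 302 [0.415 0.097 0.019]
outl walnut_1_center [311.2 176.1] 9862 0.15 77 613 162 193 [0.704 0.07  0.019]
find lid_a [ 0.541 -0.234  0.152] 0.98
find lid_a [0.523 0.022 0.178] 0.81
find lid_a [0.537 0.204 0.171] 0.72
find lid_a [0.69  0.082 0.065] 0.4
find lid_a [0.406 0.191 0.031] 0.24
outl lid_a [449.1 226.9] 512 0.95 428 471 215 239 [ 0.571 -0.259  0.019]
outl lid_a [331.1 232.2] 254 0.81 310 353 225 239 [0.562 0.023 0.019]
outl lid_a [244.7 231.5] 381 0.72 222 265 227 237 [0.568 0.231 0.019]
(216, 316) [0.367 0.295 0.019]
(260, 297) [0.41  0.192 0.019]
(302, 294) [0.416 0.093 0.019]
(383, 282) [ 0.441 -0.097  0.019]
(470, 317) [ 0.356 -0.296  0.019]
(378, 320) [ 0.353 -0.083  0.019]
```

View pics/crop1.png

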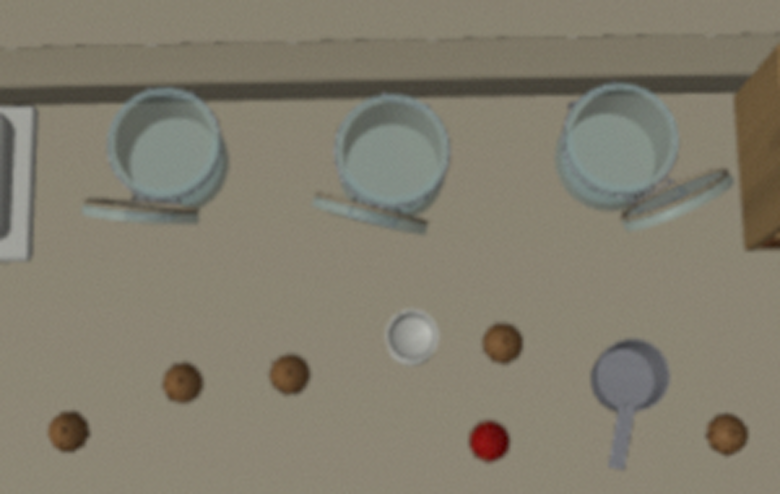

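Run:
```python
from h import *
f=grab_frame("top")
J=[(253.5,205.8),(341.2,208.5),(428.8,203)]
c=lambda a,b:(190+a/2.6,150+b/2.6)
L=[(c(84,205),c(197,213)),(c(315,197),c(427,228)),(c(625,225),c(730,180))]
im=cv2.cvtColor(f["color"],cv2.COLOR_RGB2BGR)
big=cv2.resize(im[150:340,190:490],None,fx=2.6,fy=2.6,interpolation=cv2.INTER_CUBIC)
def P(p): return ((proj(f,p)-[190,150])*2.6).astype(int)
t=np.linspace(0,2*np.pi,40)
for j,l in zip(J,L):
    p=ray(f,j,.08); a=ray(f,l[0],.135);b=ray(f,l[1],.135)
    d=a-b; yaw=np.arctan2(-d[0],d[1]); print(np.round(p,3),np.round(a,3),np.round(b,3),np.linalg.norm(d),np.degrees(yaw))
    ux=np.array([np.cos(yaw),np.sin(yaw),0]);uy=np.array([-np.sin(yaw),np.cos(yaw),0])
    for z in(0,.08):
        q=P([[p[0]+.05*np.cos(k),p[1]+.05*np.sin(k),z] for k in t]); cv2.polylines(big,[q],True,(0,255,0),1)
    h=np.array([p[0],p[1],.081])-.055*ux
    dirn=np.cos(1.85)*ux+np.sin(1.85)*np.array([0,0,1])
    q=P([h+dirn*.054+.049*(np.cos(k)*dirn+np.sin(k)*uy) for k in t]); cv2.polylines(big,[q],True,(0,0,255),1)
cv2.imwrite('pics/fit1.png',big)
for y in (-.3,0,.3): print(proj(f,[.675,y,.0]))
```

```text
[0.614 0.2   0.08 ] [0.549 0.258 0.135] [0.54  0.163 0.135] 0.09555141164017045 -5.1129176790002155
[ 0.604 -0.002  0.08 ] [0.552 0.064 0.135] [ 0.524 -0.028  0.135] 0.09657070300248273 -16.77271867769728
[ 0.614 -0.202  0.08 ] [ 0.524 -0.192  0.135] [ 0.561 -0.282  0.135] 0.09715385785739682 22.29839176342612
[[461.18784706 187.25937938]]
[[339.92074299 189.14405189]]
[[219.30246725 191.51033661]]
```

View pics/fit1.png

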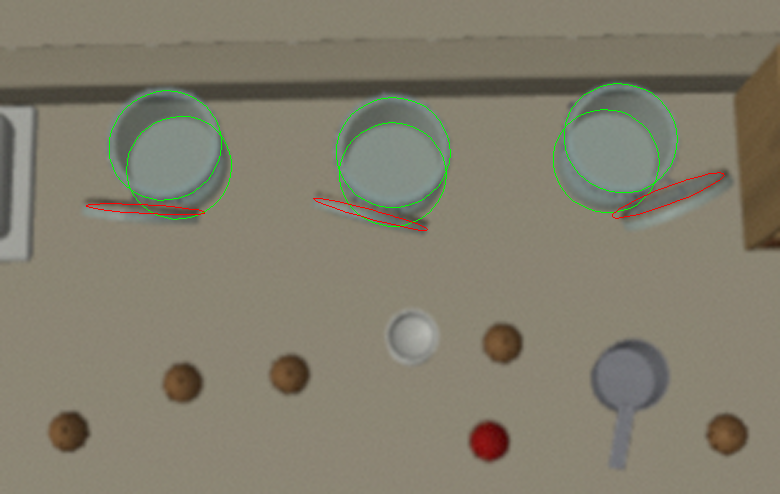

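>>> {"name": "play_rows", "arguments": {
  "increments": [
    {"jaw": 0.4,"tx": 0,"ty": 0,"tz": 0,"turn": 0.133},
    {"jaw": 0.4,"tx": 0,"ty": 0,"tz": 0,"turn": 0.133},
    {"jaw": 0.4,"tx": 24,"ty": -38,"tz": 0,"turn": 0},
    {"jaw": 0.4,"tx": 24,"ty": -38,"tz": 0,"turn": 0},
    {"jaw": 0.4,"tx": 24,"ty": -38,"tz": 0,"turn": 0},
    {"jaw": 0.4,"tx": 24,"ty": -38,"tz": 0,"turn": 0},
    {"jaw": 0.4,"tx": 24,"ty": -38,"tz": 0,"turn": 0},
    {"jaw": 0.4,"tx": 24,"ty": -38,"tz": 0,"turn": 0},
    {"jaw": 0.4,"tx": 24,"ty": -38,"tz": 0,"turn": 0},
    {"jaw": 0.4,"tx": 24,"ty": -38,"tz": 0,"turn": 0}
  ]
}}

```text
clock: 3.2
tool_pos: [0.3633, -0.2948, 0.4051]
tcp_rot: [[1.0, -0.015, 0.003], [-0.015, -1.0, -0.004], [0.003, 0.004, -1.0]]
force: [-0.1, -0.9, -0.5]
finger_gap: 0.0616
```

>>> {"name": "play_rows", "arguments": {
  "increments": [
    {"jaw": 0.4,"tx": -7,"ty": 1,"tz": 50,"turn": -0.015},
    {"jaw": 0.4,"tx": 0,"ty": 0,"tz": 50,"turn": 0},
    {"jaw": 0.4,"tx": 0,"ty": 0,"tz": 50,"turn": 0},
    {"jaw": 0.4,"tx": 0,"ty": 0,"tz": 40,"turn": 0},
    {"jaw": 0.4,"tx": 0,"ty": 0,"tz": 0,"turn": 0},
    {"jaw": 0.4,"tx": 0,"ty": 0,"tz": 0,"turn": 0},
    {"jaw": 0.4,"tx": 0,"ty": 0,"tz": 0,"turn": 0},
    {"jaw": 0.4,"tx": 0,"ty": 0,"tz": 0,"turn": 0},
    {"jaw": 0.4,"tx": 0,"ty": 0,"tz": 0,"turn": 0},
    {"jaw": 0.4,"tx": 0,"ty": 0,"tz": 0,"turn": 0}
  ]
}}

```text
clock: 4.45
tool_pos: [0.3624, -0.2964, 0.2183]
tcp_rot: [[1.0, 0.007, 0.016], [0.007, -1.0, -0.015], [0.016, 0.015, -1.0]]
force: [-0.8, -0.7, 0.4]
finger_gap: 0.0614
```

Run:
```python
from h import *
s=get_state();f=grab_frame("wrist");save(f,"w1");print(s["tool_pos"],np.round(f["T_tool_cam"],3),f["camera_matrix"])
f=grab_frame("top");save(f,"t1")
```

```text
[ 0.36244386 -0.29642027  0.21825687] [[-0.002 -0.966 -0.26   0.07 ]
 [ 1.    -0.001 -0.001  0.001]
 [ 0.001 -0.26   0.966  0.02 ]
 [ 0.     0.     0.     1.   ]] [[403.68684369   0.         318.24012712]
 [  0.         403.68684369 234.41071022]
 [  0.           0.           1.        ]]
```

View pics/w1.png

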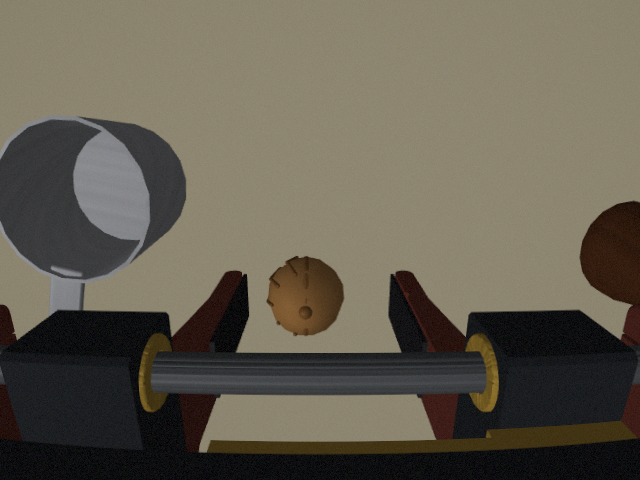

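View pics/t1.png

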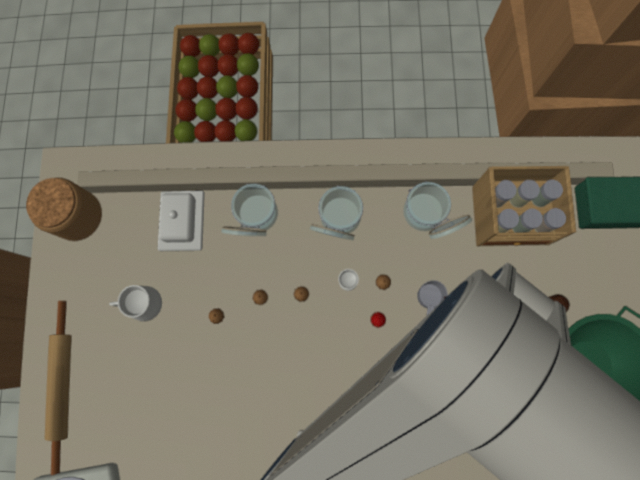

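```bash
cat >> h.py <<'E'
def wray(f,uv,z,s):
    n=cv2.undistortPoints(np.array([[uv]],float),np.array(f["camera_matrix"]),np.array(f["dist_coeffs"]))[0,0]
    T=np.eye(4);T[:3,:3]=s["tcp_rot"];T[:3,3]=s["tool_pos"];M=T@np.array(f["T_tool_cam"])
    v=M[:3,:3]@np.array([n[0],n[1],1]);C=M[:3,3]; return C+v*(z-C[2])/v[2]
def wgrasp(s): return np.array(s["tool_pos"])+np.array(s["tcp_rot"])[:,2]*grasp_offset
E
python3 - <<'E'
from h import *
s=get_state();f=grab_frame("wrist")
print(wray(f,(305,296),.019,s),wgrasp(s)); R=np.array(s["tcp_rot"]);print(np.round(R,4))
E
```

```text
[ 0.35633738 -0.29344831  0.019     ] [ 0.36500603 -0.2987684   0.05475657]
[[ 0.9999  0.0067  0.0159]
 [ 0.0069 -0.9999 -0.0147]
 [ 0.0158  0.0148 -0.9998]]
```

>>> {"name": "play_rows", "arguments": {
  "increments": [
    {"jaw": 0.4,"tx": -9,"ty": -5,"tz": 10,"turn": 0},
    {"jaw": 0.4,"tx": 0,"ty": 0,"tz": 12,"turn": 0},
    {"jaw": 0.4,"tx": 0,"ty": 0,"tz": 9,"turn": 0},
    {"jaw": 0.4,"tx": 0,"ty": 0,"tz": 0,"turn": 0},
    {"jaw": -0.3,"tx": 0,"ty": 0,"tz": 0,"turn": 0},
    {"jaw": -0.3,"tx": 0,"ty": 0,"tz": 0,"turn": 0},
    {"jaw": -0.3,"tx": 0,"ty": 0,"tz": 0,"turn": 0},
    {"jaw": -0.3,"tx": 0,"ty": 0,"tz": 0,"turn": 0},
    {"jaw": -0.3,"tx": 0,"ty": 0,"tz": -20,"turn": 0},
    {"jaw": -0.3,"tx": 0,"ty": 0,"tz": -40,"turn": 0}
  ]
}}

```text
clock: 5.85
tool_pos: [0.3515, -0.29, 0.2432]
tcp_rot: [[1.0, 0.007, 0.011], [0.007, -1.0, -0.01], [0.011, 0.01, -1.0]]
force: [0.3, -1.0, -0.6]
finger_gap: 0.0347
```

Run:
```python
from h import *
s=get_state();f=grab_frame("wrist");save(f,"w2");print(s["tool_pos"],s["finger_gap"],np.round(s["tcp_rot"],4))
```

```text
[ 0.35150813 -0.28998777  0.24316451] 0.03474643926767077 [[ 0.9999  0.0067  0.0106]
 [ 0.0068 -0.9999 -0.0101]
 [ 0.0106  0.0102 -0.9999]]
```

View pics/w2.png

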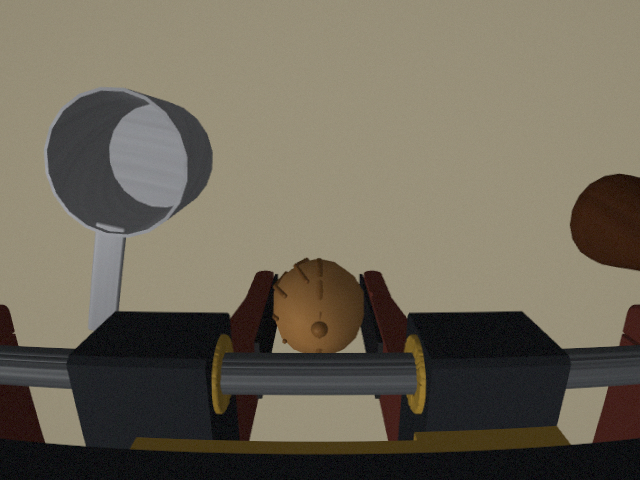

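>>> {"name": "play_rows", "arguments": {
  "increments": [
    {"jaw": -1,"tx": 0,"ty": 0,"tz": -48,"turn": 0},
    {"jaw": -1,"tx": 0,"ty": 0,"tz": -48,"turn": 0},
    {"jaw": -1,"tx": 0,"ty": 0,"tz": -48,"turn": 0},
    {"jaw": -1,"tx": 44,"ty": -15,"tz": -2,"turn": 0},
    {"jaw": -1,"tx": 44,"ty": -15,"tz": 0,"turn": 0},
    {"jaw": -1,"tx": 44,"ty": -15,"tz": 0,"turn": 0},
    {"jaw": -1,"tx": 44,"ty": -15,"tz": 0,"turn": 0},
    {"jaw": -1,"tx": 44,"ty": -15,"tz": 0,"turn": 0},
    {"jaw": -1,"tx": 44,"ty": -15,"tz": 0,"turn": 0},
    {"jaw": -1,"tx": 0,"ty": 0,"tz": 0,"turn": -0.18}
  ]
}}

```text
clock: 7.15
tool_pos: [0.6211, -0.1937, 0.4052]
tcp_rot: [[0.982, 0.187, 0.024], [0.187, -0.982, -0.019], [0.02, 0.023, -1.0]]
force: [-0.1, -0.4, 0.1]
finger_gap: 0.0347
```

>>> {"name": "play_rows", "arguments": {
  "increments": [
    {"jaw": -1,"tx": 0,"ty": 0,"tz": 0,"turn": -0.1},
    {"jaw": -1,"tx": 0,"ty": 0,"tz": 0,"turn": -0.1},
    {"jaw": -1,"tx": -8,"ty": -1,"tz": 30,"turn": 0},
    {"jaw": -1,"tx": 0,"ty": 0,"tz": 30,"turn": 0},
    {"jaw": -1,"tx": 0,"ty": 0,"tz": 30,"turn": 0},
    {"jaw": -1,"tx": 0,"ty": 0,"tz": 25,"turn": 0},
    {"jaw": -1,"tx": 0,"ty": 0,"tz": 0,"turn": 0},
    {"jaw": -1,"tx": 0,"ty": 0,"tz": 0,"turn": 0},
    {"jaw": -1,"tx": 0,"ty": 0,"tz": 0,"turn": 0},
    {"jaw": -1,"tx": 0,"ty": 0,"tz": 0,"turn": 0}
  ]
}}

```text
clock: 8.4
tool_pos: [0.6171, -0.1973, 0.2895]
tcp_rot: [[0.921, 0.388, 0.029], [0.389, -0.921, -0.021], [0.018, 0.03, -0.999]]
force: [0.2, -0.0, 0.4]
finger_gap: 0.0349
```

Run:
```python
from h import *
s=get_state();f=grab_frame("wrist");save(f,"w3");print(s["tool_pos"],s["finger_gap"],np.round(s["tcp_rot"],4),wgrasp(s))
f=grab_frame("scene");save(f,"s3")
```

```text
[ 0.61713097 -0.19725848  0.28953412] 0.03492432169029623 [[ 0.9212  0.3881  0.0288]
 [ 0.3887 -0.9211 -0.0208]
 [ 0.0185  0.0303 -0.9994]] [ 0.6218313  -0.20064712  0.12633695]
```

View pics/w3.png

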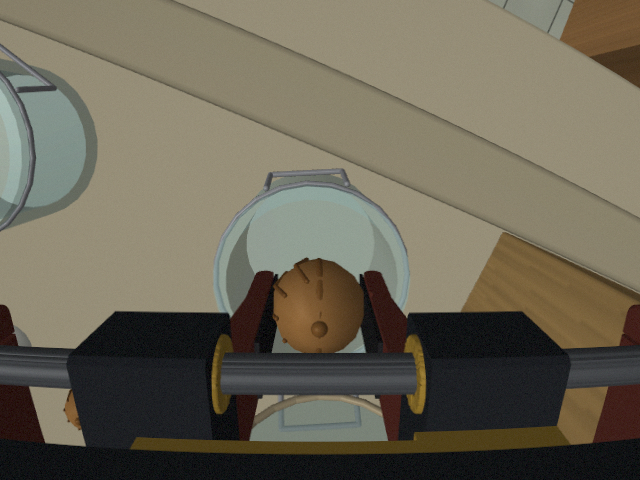

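View pics/s3.png

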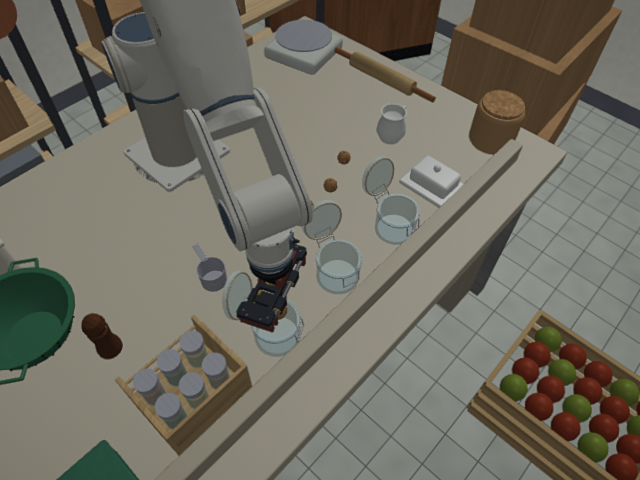

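>>> {"name": "play_rows", "arguments": {
  "increments": [
    {"jaw": -1,"tx": -4,"ty": -3,"tz": 10,"turn": 0},
    {"jaw": -1,"tx": 0,"ty": 0,"tz": 17,"turn": 0},
    {"jaw": -1,"tx": 0,"ty": 0,"tz": 17,"turn": 0},
    {"jaw": -1,"tx": 0,"ty": 0,"tz": 15,"turn": 0},
    {"jaw": -1,"tx": 0,"ty": 0,"tz": 0,"turn": 0},
    {"jaw": 0,"tx": 0,"ty": 0,"tz": 0,"turn": 0},
    {"jaw": 0,"tx": 0,"ty": 0,"tz": 0,"turn": 0},
    {"jaw": 0,"tx": 0,"ty": 0,"tz": 0,"turn": 0},
    {"jaw": 0,"tx": 0,"ty": 0,"tz": 0,"turn": 0},
    {"jaw": 0,"tx": 0,"ty": 0,"tz": -20,"turn": 0}
  ]
}}

```text
clock: 9.75
tool_pos: [0.6126, -0.1966, 0.2456]
tcp_rot: [[0.921, 0.388, 0.026], [0.389, -0.921, -0.02], [0.016, 0.028, -0.999]]
force: [1.4, 0.4, -0.1]
finger_gap: 0.0442
```

>>> {"name": "play_rows", "arguments": {
  "increments": [
    {"jaw": 0,"tx": 0,"ty": 0,"tz": -50,"turn": 0.13},
    {"jaw": 0,"tx": 0,"ty": 0,"tz": -50,"turn": 0.13},
    {"jaw": 0,"tx": 0,"ty": 0,"tz": -45,"turn": 0.13},
    {"jaw": 0.4,"tx": -44,"ty": -26,"tz": 0,"turn": 0},
    {"jaw": 0.4,"tx": -44,"ty": -26,"tz": 0,"turn": 0},
    {"jaw": 0.4,"tx": -44,"ty": -26,"tz": 0,"turn": 0},
    {"jaw": 0.4,"tx": -44,"ty": -24,"tz": 0,"turn": 0},
    {"jaw": 0.4,"tx": 0,"ty": 0,"tz": 50,"turn": 0},
    {"jaw": 0.4,"tx": 0,"ty": 0,"tz": 50,"turn": 0},
    {"jaw": 0.4,"tx": 0,"ty": 0,"tz": 40,"turn": 0}
  ]
}}

```text
clock: 11.0
tool_pos: [0.4369, -0.0921, 0.2658]
tcp_rot: [[0.998, -0.005, 0.063], [-0.003, -1.0, -0.029], [0.063, 0.029, -0.998]]
force: [1.1, -0.3, -0.1]
finger_gap: 0.0616
```

Run:
```python
from h import *
s=get_state();f=grab_frame("wrist");save(f,"w4");print(s["tool_pos"],s["finger_gap"],np.round(s["tcp_rot"],4),wgrasp(s))
f=grab_frame("top");save(f,"t4")
```

```text
[ 0.43693194 -0.09212806  0.26580309] 0.06155319473943576 [[ 0.998  -0.0052  0.0633]
 [-0.0034 -0.9996 -0.0292]
 [ 0.0634  0.0289 -0.9976]] [ 0.44726225 -0.09689101  0.10289977]
```

View pics/w4.png

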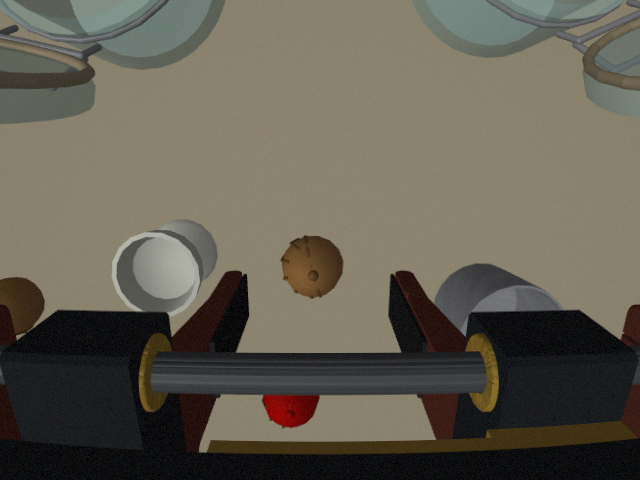

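View pics/t4.png

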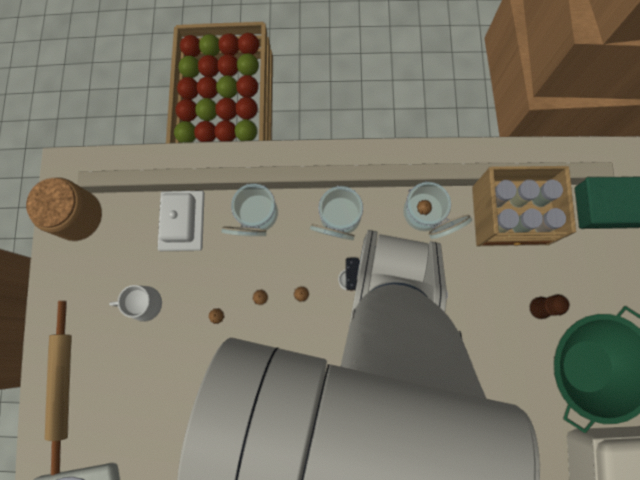

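Run:
```python
from h import *
s=get_state();f=grab_frame("wrist");p=wray(f,(312,266),.019,s)
R=np.array(s["tcp_rot"]);d=p+[0,0,.004]-wgrasp(s);print(p,np.round(R.T@d*1000,1),np.round(R,3))
```

```text
[ 0.4393576  -0.09541677  0.019     ] [-10.   -3.1  77.3] [[ 0.998 -0.005  0.056]
 [-0.004 -1.    -0.027]
 [ 0.056  0.027 -0.998]]
```

>>> {"name": "play_rows", "arguments": {
  "increments": [
    {"jaw": 0.4,"tx": -5,"ty": -2,"tz": 20,"turn": 0},
    {"jaw": 0.4,"tx": -5,"ty": -1,"tz": 20,"turn": 0},
    {"jaw": 0.4,"tx": 0,"ty": 0,"tz": 20,"turn": 0},
    {"jaw": 0.4,"tx": 0,"ty": 0,"tz": 17,"turn": 0},
    {"jaw": 0.4,"tx": 0,"ty": 0,"tz": 0,"turn": 0},
    {"jaw": -1,"tx": 0,"ty": 0,"tz": 0,"turn": 0},
    {"jaw": -1,"tx": 0,"ty": 0,"tz": 0,"turn": 0},
    {"jaw": -1,"tx": 0,"ty": 0,"tz": 0,"turn": 0},
    {"jaw": -1,"tx": 0,"ty": 0,"tz": 0,"turn": 0},
    {"jaw": -1,"tx": 0,"ty": 0,"tz": -20,"turn": 0}
  ]
}}

```text
clock: 12.4
tool_pos: [0.4356, -0.092, 0.2178]
tcp_rot: [[0.997, -0.006, 0.075], [-0.004, -0.999, -0.032], [0.076, 0.032, -0.997]]
force: [0.4, 0.8, 0.4]
finger_gap: 0.0347
```

>>> {"name": "play_rows", "arguments": {
  "increments": [
    {"jaw": -1,"tx": 0,"ty": 0,"tz": -43,"turn": 0},
    {"jaw": -1,"tx": 0,"ty": 0,"tz": -45,"turn": 0},
    {"jaw": -1,"tx": 0,"ty": 0,"tz": -45,"turn": 0},
    {"jaw": -1,"tx": 0,"ty": 0,"tz": -45,"turn": 0},
    {"jaw": -1,"tx": 39,"ty": -24,"tz": 0,"turn": 0},
    {"jaw": -1,"tx": 39,"ty": -24,"tz": 0,"turn": 0},
    {"jaw": -1,"tx": 39,"ty": -24,"tz": 0,"turn": 0},
    {"jaw": -1,"tx": 39,"ty": -24,"tz": 0,"turn": 0},
    {"jaw": -1,"tx": 0,"ty": 0,"tz": 0,"turn": 0.14},
    {"jaw": -1,"tx": 0,"ty": 0,"tz": 0,"turn": 0.13}
  ]
}}

```text
clock: 13.65
tool_pos: [0.5812, 0.0128, 0.4124]
tcp_rot: [[0.957, -0.28, 0.078], [-0.278, -0.96, -0.032], [0.084, 0.009, -0.996]]
force: [-0.1, -1.4, 0.8]
finger_gap: 0.0346
```

```bash
cat >> h.py <<'E'
def rel(s,x,y,z):
    R=np.array(s["tcp_rot"]);d=np.array([x,y,z])-wgrasp(s)
    print("pos",np.round(s["tool_pos"],4),"grasp",np.round(wgrasp(s),4),"gap",round(s["finger_gap"],4),"yaw",np.round(np.degrees(np.arctan2(R[1,0],R[0,0])),1),"tilt",np.round(R[:2,2],3)); print("tool move mm",np.round(R.T@d*1000,1))
E
python3 - <<'E'
from h import *
s=get_state();f=grab_frame("wrist");save(f,"w5");rel(s,.604,-.002,.07); rel(get_state(),.604,-.002,.07)
E
```

```text
pos [0.5812 0.0128 0.4124] grasp [0.594  0.0075 0.2497] gap 0.0346 yaw -16.2 tilt [ 0.078 -0.032]
tool move mm [ -3.    4.7 180.2]
pos [0.5812 0.0128 0.4125] grasp [0.5941 0.0075 0.2498] gap 0.035 yaw -16.5 tilt [ 0.079 -0.032]
tool move mm [ -3.1   4.7 180.2]
```

View pics/w5.png

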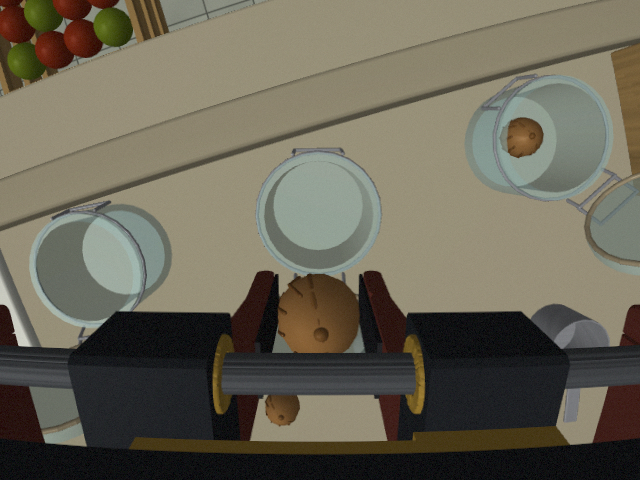

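>>> {"name": "play_rows", "arguments": {
  "increments": [
    {"jaw": -1,"tx": -3,"ty": 5,"tz": 30,"turn": 0},
    {"jaw": -1,"tx": 0,"ty": 0,"tz": 30,"turn": 0},
    {"jaw": -1,"tx": 0,"ty": 0,"tz": 30,"turn": 0},
    {"jaw": -1,"tx": 0,"ty": 0,"tz": 20,"turn": 0},
    {"jaw": -1,"tx": 0,"ty": 0,"tz": 10,"turn": 0},
    {"jaw": -1,"tx": 0,"ty": 0,"tz": 5,"turn": 0},
    {"jaw": -1,"tx": 0,"ty": 0,"tz": 0,"turn": 0},
    {"jaw": -1,"tx": 0,"ty": 0,"tz": 0,"turn": 0},
    {"jaw": -1,"tx": 0,"ty": 0,"tz": 0,"turn": 0},
    {"jaw": -1,"tx": 0,"ty": 0,"tz": 0,"turn": 0}
  ]
}}

```text
clock: 14.95
tool_pos: [0.587, 0.0043, 0.2871]
tcp_rot: [[0.958, -0.274, 0.083], [-0.272, -0.962, -0.032], [0.089, 0.008, -0.996]]
force: [-0.0, -0.2, -0.3]
finger_gap: 0.0347
```

Run:
```python
from h import *
s=get_state();f=grab_frame("wrist");save(f,"w6");rel(s,.604,-.002,.065);print(s["joint_pos"])
```

```text
pos [0.587  0.0043 0.2871] grasp [ 0.6006 -0.001   0.1244] gap 0.0347 yaw -15.9 tilt [ 0.083 -0.032]
tool move mm [-1.7 -0.4 59.5]
[ -0.34555793  29.39443163 103.87111354  -2.72494617  41.98622005
 107.48387832]
```

View pics/w6.png

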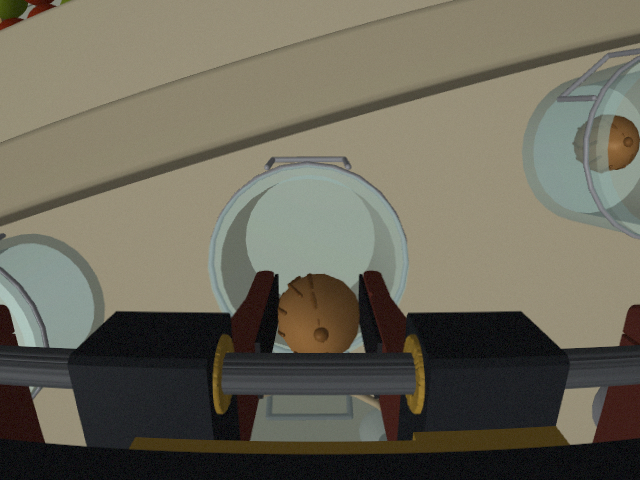

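Run:
```python
from h import *
s=get_state();f=grab_frame("wrist")
pts=np.array([wray(f,q,.08,s) for q in [(310,163),(209,250),(408,250),(228,200),(392,200)]])[:,:2]
A=np.c_[2*pts,np.ones(5)];c=np.linalg.lstsq(A,(pts**2).sum(1),rcond=None)[0];print(c[:2],np.sqrt(c[2]+c[0]**2+c[1]**2))
rel(s,c[0],c[1],.065)
```

```text
[6.09318658e-01 3.69866425e-07] 0.049893890210257905
pos [0.587  0.0043 0.2871] grasp [ 0.6006 -0.0009  0.1244] gap 0.0345 yaw -15.9 tilt [ 0.083 -0.032]
tool move mm [ 2.8 -3.8 59.9]
```

>>> {"name": "play_rows", "arguments": {
  "increments": [
    {"jaw": -1,"tx": 3,"ty": -4,"tz": 10,"turn": 0},
    {"jaw": -1,"tx": 0,"ty": 0,"tz": 17,"turn": 0},
    {"jaw": -1,"tx": 0,"ty": 0,"tz": 17,"turn": 0},
    {"jaw": -1,"tx": 0,"ty": 0,"tz": 14,"turn": 0},
    {"jaw": 0,"tx": 0,"ty": 0,"tz": 0,"turn": 0},
    {"jaw": 0,"tx": 0,"ty": 0,"tz": 0,"turn": 0},
    {"jaw": 0,"tx": 0,"ty": 0,"tz": 0,"turn": 0},
    {"jaw": 0,"tx": 0,"ty": 0,"tz": -30,"turn": 0},
    {"jaw": 0,"tx": 0,"ty": 0,"tz": -40,"turn": 0},
    {"jaw": 0,"tx": 0,"ty": 0,"tz": -40,"turn": 0}
  ]
}}

```text
clock: 16.3
tool_pos: [0.5863, 0.0091, 0.3347]
tcp_rot: [[0.959, -0.274, 0.076], [-0.272, -0.962, -0.032], [0.082, 0.01, -0.997]]
force: [-0.0, -0.6, 0.7]
finger_gap: 0.044
```

>>> {"name": "play_rows", "arguments": {
  "increments": [
    {"jaw": 0,"tx": 0,"ty": 0,"tz": -35,"turn": -0.14},
    {"jaw": 0,"tx": 0,"ty": 0,"tz": -35,"turn": -0.14},
    {"jaw": 0.4,"tx": -31,"ty": -15,"tz": 0,"turn": 0},
    {"jaw": 0.4,"tx": -31,"ty": -15,"tz": 0,"turn": 0},
    {"jaw": 0.4,"tx": -31,"ty": -15,"tz": 0,"turn": 0},
    {"jaw": 0.4,"tx": -31,"ty": -15,"tz": 0,"turn": 0},
    {"jaw": 0.4,"tx": -31,"ty": -15,"tz": 0,"turn": 0},
    {"jaw": 0.4,"tx": -30,"ty": -15,"tz": 0,"turn": 0},
    {"jaw": 0.4,"tx": 0,"ty": 0,"tz": 50,"turn": 0},
    {"jaw": 0.4,"tx": 0,"ty": 0,"tz": 50,"turn": 0}
  ]
}}

```text
clock: 17.55
tool_pos: [0.4016, 0.0988, 0.301]
tcp_rot: [[0.994, 0.01, 0.112], [0.013, -1.0, -0.027], [0.112, 0.028, -0.993]]
force: [0.4, -0.4, -0.1]
finger_gap: 0.0617
```

Run:
```python
from h import *
s=get_state();f=grab_frame("wrist");save(f,"w7");rel(s,.415,.095,.023);print(s["joint_pos"])
```

```text
pos [0.4016 0.0988 0.301 ] grasp [0.42   0.0945 0.1388] gap 0.0617 yaw 0.8 tilt [ 0.112 -0.027]
tool move mm [-17.9  -3.8 114.5]
[ 13.08640924  16.04582453 124.98070018  -5.40249364  33.15018986
 106.77965184]
```

View pics/w7.png

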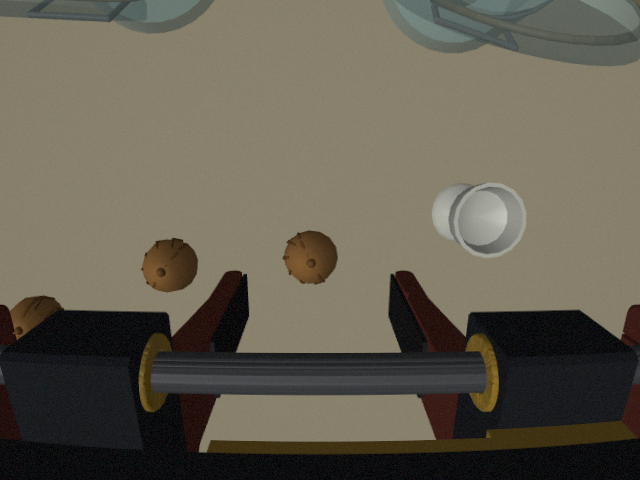

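Run:
```python
from h import *
s=get_state();f=grab_frame("wrist");p=wray(f,(310,257),.019,s);print(p);rel(s,p[0],p[1],.023)
p=wray(f,(169,265),.019,s);print(p)
```

```text
[0.41361988 0.09520854 0.019     ]
pos [0.4002 0.0983 0.2959] grasp [0.4171 0.0936 0.1335] gap 0.0612 yaw 0.8 tilt [ 0.103 -0.029]
tool move mm [-14.8  -5.  109.5]
[0.40769001 0.1903126  0.019     ]
```

>>> {"name": "play_rows", "arguments": {
  "increments": [
    {"jaw": 0.4,"tx": -3,"ty": -2,"tz": 20,"turn": 0},
    {"jaw": 0.4,"tx": -3,"ty": -2,"tz": 20,"turn": 0},
    {"jaw": 0.4,"tx": -3,"ty": -1,"tz": 20,"turn": 0},
    {"jaw": 0.4,"tx": -3,"ty": 0,"tz": 20,"turn": 0},
    {"jaw": 0.4,"tx": -3,"ty": 0,"tz": 20,"turn": 0},
    {"jaw": 0.4,"tx": 0,"ty": 0,"tz": 7,"turn": 0},
    {"jaw": -1,"tx": 0,"ty": 0,"tz": 2,"turn": 0},
    {"jaw": -1,"tx": 0,"ty": 0,"tz": 0,"turn": 0},
    {"jaw": -1,"tx": 0,"ty": 0,"tz": 0,"turn": 0},
    {"jaw": -1,"tx": 0,"ty": 0,"tz": 0,"turn": 0}
  ]
}}

```text
clock: 18.9
tool_pos: [0.4039, 0.1012, 0.1984]
tcp_rot: [[0.993, 0.007, 0.12], [0.011, -1.0, -0.027], [0.119, 0.028, -0.992]]
force: [0.8, -0.8, -0.5]
finger_gap: 0.035
```

Run:
```python
from h import *
s=get_state();rel(s,.609,.0,.2);f=grab_frame("wrist");s=get_state();rel(s,.609,.0,.22)
```

```text
pos [0.4039 0.1012 0.1984] grasp [0.4234 0.0968 0.0364] gap 0.035 yaw 0.6 tilt [ 0.12  -0.027]
tool move mm [ 202.8  102.7 -137.6]
pos [0.4039 0.1012 0.1984] grasp [0.4234 0.0968 0.0363] gap 0.0347 yaw 0.6 tilt [ 0.12  -0.027]
tool move mm [ 205.1  103.3 -157.5]
```

>>> {"name": "play_rows", "arguments": {
  "increments": [
    {"jaw": -1,"tx": 0,"ty": 0,"tz": -40,"turn": 0},
    {"jaw": -1,"tx": 0,"ty": 0,"tz": -40,"turn": 0},
    {"jaw": -1,"tx": 0,"ty": 0,"tz": -40,"turn": 0},
    {"jaw": -1,"tx": 0,"ty": 0,"tz": -40,"turn": 0},
    {"jaw": -1,"tx": 34,"ty": 17,"tz": -6,"turn": 0},
    {"jaw": -1,"tx": 34,"ty": 17,"tz": -5,"turn": 0},
    {"jaw": -1,"tx": 34,"ty": 17,"tz": -5,"turn": 0},
    {"jaw": -1,"tx": 34,"ty": 17,"tz": 0,"turn": 0},
    {"jaw": -1,"tx": 34,"ty": 17,"tz": 0,"turn": 0},
    {"jaw": -1,"tx": 34,"ty": 17,"tz": 0,"turn": 0}
  ]
}}

```text
clock: 20.2
tool_pos: [0.5879, 0.0043, 0.4063]
tcp_rot: [[0.993, 0.011, 0.116], [0.014, -1.0, -0.027], [0.116, 0.028, -0.993]]
force: [-0.3, 0.7, -0.3]
finger_gap: 0.0347
```

Run:
```python
from h import *
s=get_state();rel(s,.609,.0,.13);f=grab_frame("wrist");save(f,"w8");s=get_state();rel(s,.609,.0,.13);f=grab_frame("wrist");s=get_state();rel(s,.609,.0,.13);print(s["joint_pos"])
```

```text
pos [0.5879 0.0043 0.4063] grasp [ 0.6068 -0.      0.2442] gap 0.0347 yaw 0.8 tilt [ 0.116 -0.027]
tool move mm [-11.   -3.2 113.6]
pos [0.5915 0.0028 0.4074] grasp [ 0.6113 -0.0017  0.2454] gap 0.0348 yaw 0.8 tilt [ 0.121 -0.028]
tool move mm [-16.2  -5.1 114.1]
pos [0.5896 0.0036 0.4068] grasp [ 0.6091 -0.0009  0.2447] gap 0.0349 yaw 0.7 tilt [ 0.119 -0.027]
tool move mm [-13.7  -4.1 113.8]
[-0.48273478 19.94470589 99.85447552 -1.87061146 53.35464652 89.90708597]
```

View pics/w8.png

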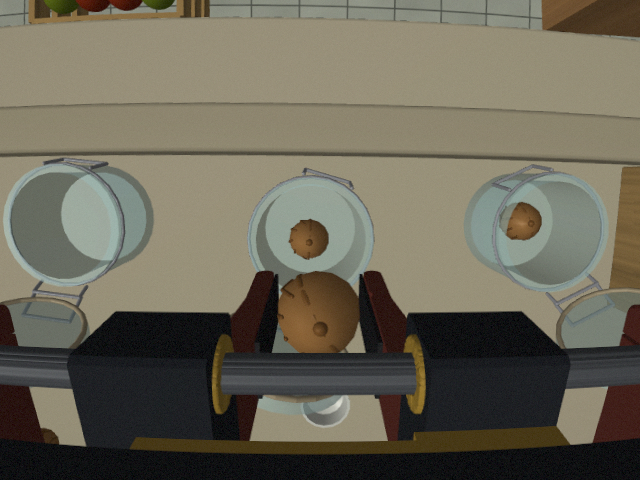

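>>> {"name": "play_rows", "arguments": {
  "increments": [
    {"jaw": -1,"tx": 0,"ty": 0,"tz": 0,"turn": 0.1},
    {"jaw": -1,"tx": 0,"ty": 0,"tz": 0,"turn": 0.1},
    {"jaw": -1,"tx": -2,"ty": 0,"tz": 14,"turn": 0},
    {"jaw": -1,"tx": -2,"ty": 0,"tz": 14,"turn": 0},
    {"jaw": -1,"tx": -2,"ty": 0,"tz": 14,"turn": 0},
    {"jaw": -1,"tx": -2,"ty": 0,"tz": 14,"turn": 0},
    {"jaw": -1,"tx": -2,"ty": 0,"tz": 14,"turn": 0},
    {"jaw": -1,"tx": -2,"ty": 0,"tz": 14,"turn": 0},
    {"jaw": -1,"tx": -2,"ty": 0,"tz": 14,"turn": 0},
    {"jaw": -1,"tx": -1,"ty": 0,"tz": 14,"turn": 0}
  ]
}}

```text
clock: 21.55
tool_pos: [0.5844, 0.0042, 0.2838]
tcp_rot: [[0.976, -0.188, 0.113], [-0.187, -0.982, -0.027], [0.116, 0.005, -0.993]]
force: [0.3, 0.2, -0.4]
finger_gap: 0.0346
```

Run:
```python
from h import *
s=get_state();rel(s,.609,.0,.13);f=grab_frame("wrist");save(f,"w9");s=get_state();rel(s,.609,.0,.085)
```

```text
pos [0.5844 0.0042 0.2838] grasp [ 6.028e-01 -1.000e-04  1.216e-01] gap 0.0346 yaw -10.8 tilt [ 0.113 -0.027]
tool move mm [ 7.  -1.2 -7.6]
pos [0.5837 0.0042 0.282 ] grasp [ 6.017e-01 -1.000e-04  1.197e-01] gap 0.0351 yaw -10.8 tilt [ 0.11  -0.027]
tool move mm [ 3.1 -1.7 35.3]
```

View pics/w9.png

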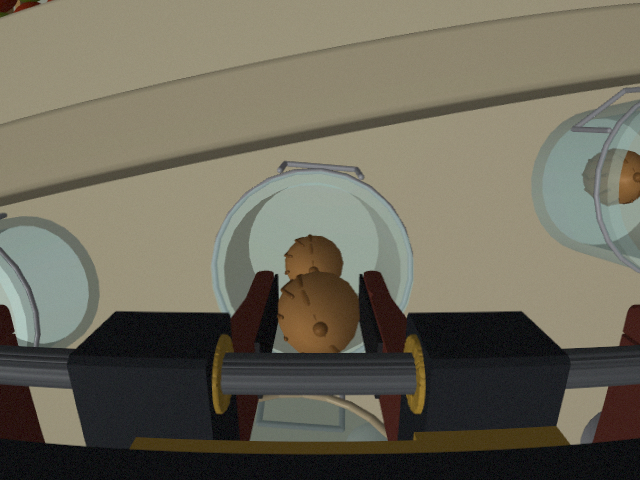

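>>> {"name": "play_rows", "arguments": {
  "increments": [
    {"jaw": -1,"tx": -1,"ty": -2,"tz": 12,"turn": 0},
    {"jaw": -1,"tx": -1,"ty": 0,"tz": 12,"turn": 0},
    {"jaw": -1,"tx": -1,"ty": 0,"tz": 11,"turn": 0},
    {"jaw": 0,"tx": 0,"ty": 0,"tz": 0,"turn": 0},
    {"jaw": 0,"tx": 0,"ty": 0,"tz": 0,"turn": 0},
    {"jaw": 0,"tx": 0,"ty": 0,"tz": 0,"turn": 0},
    {"jaw": 0,"tx": 0,"ty": 0,"tz": -30,"turn": -0.1},
    {"jaw": 0,"tx": 0,"ty": 0,"tz": -45,"turn": -0.1},
    {"jaw": 0,"tx": 0,"ty": 0,"tz": -45,"turn": 0},
    {"jaw": 0,"tx": 0,"ty": 0,"tz": -25,"turn": 0}
  ]
}}

```text
clock: 22.85
tool_pos: [0.5689, 0.0098, 0.3923]
tcp_rot: [[0.994, 0.016, 0.109], [0.019, -0.999, -0.027], [0.109, 0.029, -0.994]]
force: [-0.7, 0.4, -0.2]
finger_gap: 0.0437
```

Run:
```python
from h import *
s=get_state();rel(s,.41,.191,.24);f=grab_frame("wrist");save(f,"w10");s=get_state();rel(s,.41,.191,.24)
```

```text
pos [0.5689 0.0098 0.3923] grasp [0.5868 0.0054 0.2301] gap 0.0437 yaw 1.1 tilt [ 0.109 -0.027]
tool move mm [-171.1 -188.   -34.1]
pos [0.5695 0.0098 0.3951] grasp [0.588  0.0055 0.2329] gap 0.0441 yaw 1.1 tilt [ 0.113 -0.027]
tool move mm [-172.5 -188.   -32.2]
```

View pics/w10.png

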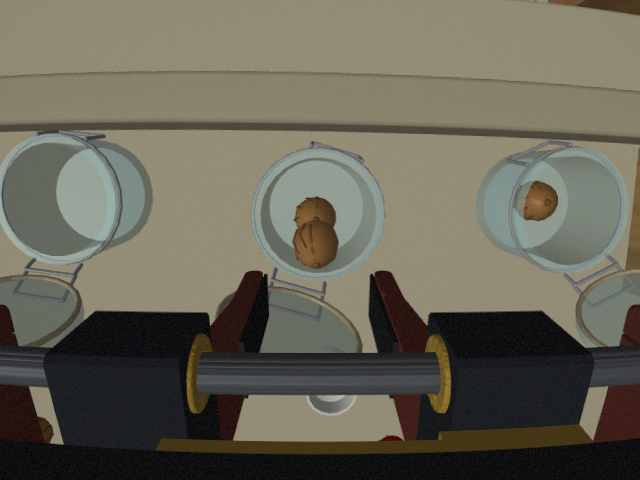

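>>> {"name": "play_rows", "arguments": {
  "increments": [
    {"jaw": 0.4,"tx": -17,"ty": -19,"tz": -3,"turn": 0},
    {"jaw": 0.4,"tx": -17,"ty": -19,"tz": -3,"turn": 0},
    {"jaw": 0.4,"tx": -17,"ty": -19,"tz": -3,"turn": 0},
    {"jaw": 0.4,"tx": -17,"ty": -19,"tz": -3,"turn": 0},
    {"jaw": 0.4,"tx": -17,"ty": -19,"tz": -3,"turn": 0},
    {"jaw": 0.4,"tx": -17,"ty": -19,"tz": 0,"turn": 0},
    {"jaw": 0.4,"tx": -17,"ty": -19,"tz": 10,"turn": 0},
    {"jaw": 0.4,"tx": -17,"ty": -19,"tz": 15,"turn": 0},
    {"jaw": 0.4,"tx": -17,"ty": -18,"tz": 20,"turn": 0},
    {"jaw": 0.4,"tx": -17,"ty": -18,"tz": 20,"turn": 0}
  ]
}}

```text
clock: 24.15
tool_pos: [0.4, 0.1977, 0.3209]
tcp_rot: [[0.992, 0.012, 0.126], [0.015, -1.0, -0.024], [0.126, 0.025, -0.992]]
force: [0.2, -0.8, -0.3]
finger_gap: 0.0613
```

Run:
```python
from h import *
s=get_state();rel(s,.408,.191,.02);f=grab_frame("wrist");save(f,"w11");s=get_state();rel(s,.408,.191,.02)
f=grab_frame("top");save(f,"t11")
```

```text
pos [0.4    0.1977 0.3209] grasp [0.4205 0.1939 0.159 ] gap 0.0613 yaw 0.9 tilt [ 0.126 -0.024]
tool move mm [-30.   -0.8 136.3]
pos [0.3977 0.1982 0.3184] grasp [0.4175 0.1941 0.1564] gap 0.0614 yaw 0.9 tilt [ 0.121 -0.025]
tool move mm [-26.   -0.7 134.2]
```

View pics/w11.png

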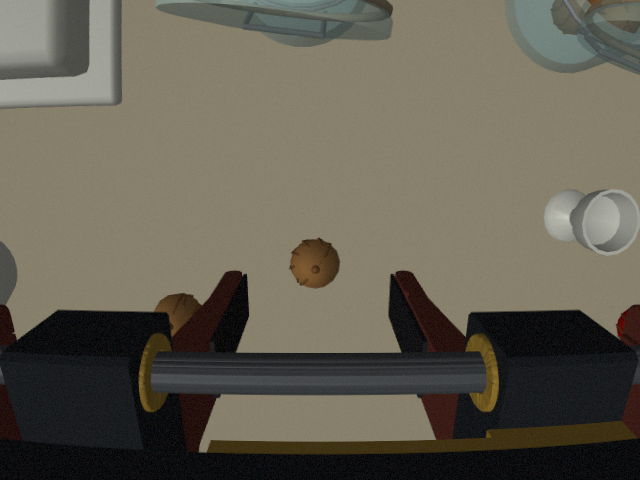

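View pics/t11.png

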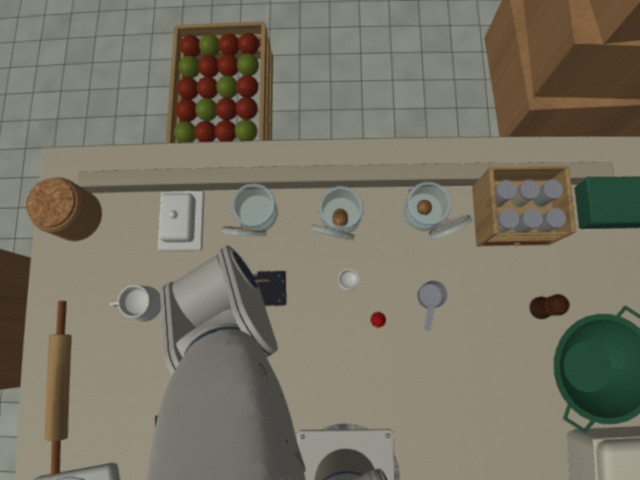

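Run:
```python
from h import *
s=get_state();f=grab_frame("wrist");p=wray(f,(315,263),.019,s);print(p);rel(s,p[0],p[1],.021)
```

```text
[0.40772132 0.19144683 0.019     ]
pos [0.3987 0.1976 0.3196] grasp [0.4184 0.1935 0.1575] gap 0.0617 yaw 1.0 tilt [ 0.121 -0.026]
tool move mm [-27.1  -1.9 134.2]
```

>>> {"name": "play_rows", "arguments": {
  "increments": [
    {"jaw": 0.4,"tx": -4,"ty": -1,"tz": 18,"turn": 0},
    {"jaw": 0.4,"tx": -4,"ty": -1,"tz": 18,"turn": 0},
    {"jaw": 0.4,"tx": -4,"ty": 0,"tz": 18,"turn": 0},
    {"jaw": 0.4,"tx": -4,"ty": 0,"tz": 18,"turn": 0},
    {"jaw": 0.4,"tx": -4,"ty": 0,"tz": 18,"turn": 0},
    {"jaw": 0.4,"tx": -4,"ty": 0,"tz": 15,"turn": 0},
    {"jaw": 0.4,"tx": -3,"ty": 0,"tz": 10,"turn": 0},
    {"jaw": 0.4,"tx": -1,"ty": 0,"tz": 5,"turn": 0},
    {"jaw": 0.4,"tx": 0,"ty": 0,"tz": 3,"turn": 0},
    {"jaw": 0.4,"tx": 0,"ty": 0,"tz": 0,"turn": 0}
  ]
}}

```text
clock: 25.55
tool_pos: [0.3979, 0.1945, 0.1992]
tcp_rot: [[0.99, 0.01, 0.141], [0.013, -1.0, -0.018], [0.141, 0.02, -0.99]]
force: [-0.6, 0.2, 0.5]
finger_gap: 0.0614
```

Run:
```python
from h import *
s=get_state();rel(s,.4075,.1914,.021)
```

```text
pos [0.3979 0.1945 0.1992] grasp [0.421  0.1916 0.0375] gap 0.0614 yaw 0.8 tilt [ 0.141 -0.018]
tool move mm [-15.7  -0.3  14.5]
```

>>> {"name": "play_rows", "arguments": {
  "increments": [
    {"jaw": 0.4,"tx": -6,"ty": 0,"tz": 4,"turn": 0},
    {"jaw": 0.4,"tx": -6,"ty": 0,"tz": 5,"turn": 0},
    {"jaw": 0.4,"tx": -5,"ty": 0,"tz": 6,"turn": 0},
    {"jaw": 0.4,"tx": -1,"ty": 0,"tz": 2,"turn": 0},
    {"jaw": -1,"tx": 0,"ty": 0,"tz": 0,"turn": 0},
    {"jaw": -1,"tx": 0,"ty": 0,"tz": 0,"turn": 0},
    {"jaw": -1,"tx": 0,"ty": 0,"tz": 0,"turn": 0},
    {"jaw": -1,"tx": 0,"ty": 0,"tz": 0,"turn": 0},
    {"jaw": -1,"tx": 0,"ty": 0,"tz": -30,"turn": 0},
    {"jaw": -1,"tx": 0,"ty": 0,"tz": -50,"turn": 0}
  ]
}}

```text
clock: 26.8
tool_pos: [0.3697, 0.1957, 0.2589]
tcp_rot: [[0.99, 0.011, 0.143], [0.014, -1.0, -0.017], [0.143, 0.019, -0.99]]
force: [-0.5, -0.4, -0.2]
finger_gap: 0.0349
```

Run:
```python
from h import *
s=get_state();rel(s,.612,.20,.23);f=grab_frame("wrist");s=get_state();rel(s,.612,.2,.23)
```

```text
pos [0.3697 0.1957 0.2589] grasp [0.393  0.1929 0.0973] gap 0.0349 yaw 0.8 tilt [ 0.143 -0.017]
tool move mm [ 235.8   -2.2 -100.1]
pos [0.37   0.1963 0.264 ] grasp [0.3944 0.1941 0.1025] gap 0.035 yaw 0.8 tilt [ 0.149 -0.013]
tool move mm [234.2  -1.5 -93.7]
```

>>> {"name": "play_rows", "arguments": {
  "increments": [
    {"jaw": -1,"tx": 0,"ty": 0,"tz": -50,"turn": 0.05},
    {"jaw": -1,"tx": 0,"ty": 0,"tz": -50,"turn": 0.05},
    {"jaw": -1,"tx": 40,"ty": 0,"tz": 0,"turn": 0},
    {"jaw": -1,"tx": 40,"ty": 0,"tz": 0,"turn": 0},
    {"jaw": -1,"tx": 40,"ty": 0,"tz": 0,"turn": 0},
    {"jaw": -1,"tx": 35,"ty": -3,"tz": 0,"turn": 0},
    {"jaw": -1,"tx": 30,"ty": -4,"tz": 0,"turn": 0},
    {"jaw": -1,"tx": 20,"ty": -4,"tz": 0,"turn": 0},
    {"jaw": -1,"tx": 15,"ty": -4,"tz": 0,"turn": 0},
    {"jaw": -1,"tx": 10,"ty": -4,"tz": 0,"turn": 0}
  ]
}}

```text
clock: 28.1
tool_pos: [0.5868, 0.1937, 0.3945]
tcp_rot: [[0.986, -0.091, 0.138], [-0.089, -0.996, -0.021], [0.14, 0.008, -0.99]]
force: [-0.3, 0.5, -0.1]
finger_gap: 0.0352
```

Run:
```python
from h import *
s=get_state();rel(s,.612,.20,.12);f=grab_frame("wrist");s=get_state();rel(s,.612,.2,.12); save(f,"w12")
```

```text
pos [0.5868 0.1937 0.3945] grasp [0.6094 0.1903 0.2328] gap 0.0352 yaw -5.2 tilt [ 0.138 -0.021]
tool move mm [-14.  -10.8 111.9]
pos [0.5876 0.1941 0.3948] grasp [0.6104 0.1908 0.2331] gap 0.0354 yaw -5.2 tilt [ 0.14 -0.02]
tool move mm [-15.2 -10.2 112. ]
```

View pics/w12.png

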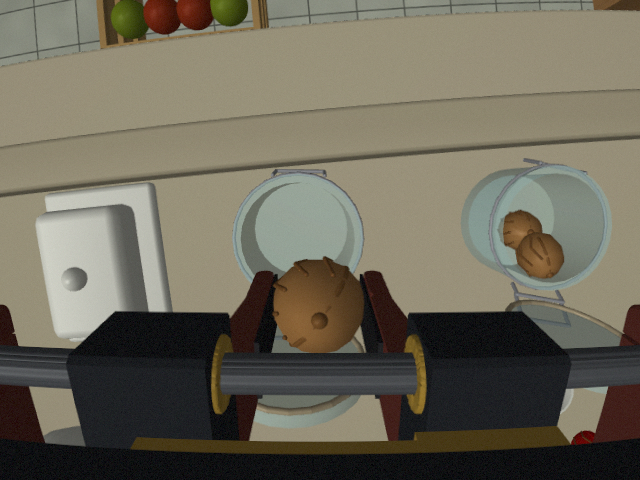

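```bash
cat >> h.py <<'E'
def rim(f,s,qs,z=.08):
    pts=np.array([wray(f,q,z,s) for q in qs])[:,:2]
    A=np.c_[2*pts,np.ones(len(pts))];c=np.linalg.lstsq(A,(pts**2).sum(1),rcond=None)[0];print("rim",c[:2],np.sqrt(c[2]+c[0]**2+c[1]**2)); return c
E
python3 - <<'E'
from h import *
s=get_state();f=grab_frame("wrist")
c=rim(f,s,[(299,172),(233,233),(364,233),(250,192),(348,192)]);rel(s,c[0],c[1],.12)
E
```

```text
rim [0.62054529 0.20311434] 0.050296924067514286
pos [0.5876 0.1941 0.3948] grasp [0.6104 0.1908 0.2331] gap 0.0354 yaw -5.2 tilt [ 0.14 -0.02]
tool move mm [ -7.  -14.1 113.1]
```

>>> {"name": "play_rows", "arguments": {
  "increments": [
    {"jaw": -1,"tx": -2,"ty": -4,"tz": 14,"turn": 0},
    {"jaw": -1,"tx": -2,"ty": -4,"tz": 14,"turn": 0},
    {"jaw": -1,"tx": -2,"ty": -4,"tz": 14,"turn": 0},
    {"jaw": -1,"tx": -1,"ty": 0,"tz": 14,"turn": 0},
    {"jaw": -1,"tx": -1,"ty": 0,"tz": 14,"turn": 0},
    {"jaw": -1,"tx": -1,"ty": 0,"tz": 14,"turn": 0},
    {"jaw": -1,"tx": 0,"ty": 0,"tz": 12,"turn": 0},
    {"jaw": -1,"tx": 0,"ty": 0,"tz": 8,"turn": 0},
    {"jaw": -1,"tx": 0,"ty": 0,"tz": 5,"turn": 0},
    {"jaw": -1,"tx": 0,"ty": 0,"tz": 3,"turn": 0}
  ]
}}

```text
clock: 29.45
tool_pos: [0.593, 0.205, 0.2733]
tcp_rot: [[0.987, -0.09, 0.136], [-0.088, -0.996, -0.021], [0.137, 0.009, -0.99]]
force: [-0.0, -0.6, -0.6]
finger_gap: 0.0351
```

Run:
```python
from h import *
s=get_state();f=grab_frame("wrist");save(f,"w13");rel(s,.617,.2015,.07)
```

```text
pos [0.593  0.205  0.2733] grasp [0.6152 0.2015 0.1115] gap 0.0351 yaw -5.1 tilt [ 0.136 -0.021]
tool move mm [-3.9 -0.5 41.4]
```

View pics/w13.png

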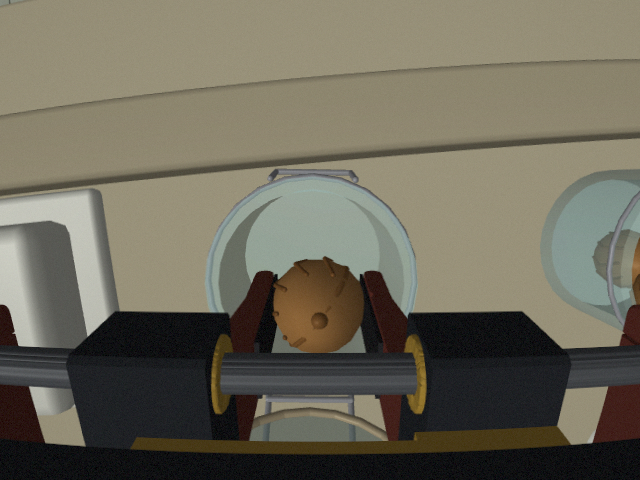

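>>> {"name": "play_rows", "arguments": {
  "increments": [
    {"jaw": -1,"tx": 0,"ty": -1,"tz": 14,"turn": 0},
    {"jaw": -1,"tx": -1,"ty": -1,"tz": 14,"turn": 0},
    {"jaw": -1,"tx": -1,"ty": 0,"tz": 14,"turn": 0},
    {"jaw": 0,"tx": 0,"ty": 0,"tz": 0,"turn": 0},
    {"jaw": 0,"tx": 0,"ty": 0,"tz": 0,"turn": 0},
    {"jaw": 0,"tx": 0,"ty": 0,"tz": 0,"turn": 0},
    {"jaw": 0,"tx": 0,"ty": 0,"tz": -30,"turn": 0},
    {"jaw": 0,"tx": 0,"ty": 0,"tz": -45,"turn": 0},
    {"jaw": 0,"tx": 0,"ty": 0,"tz": -45,"turn": 0},
    {"jaw": 0,"tx": 0,"ty": 0,"tz": -30,"turn": 0}
  ]
}}

```text
clock: 30.75
tool_pos: [0.576, 0.2095, 0.3801]
tcp_rot: [[0.987, -0.091, 0.134], [-0.089, -0.996, -0.022], [0.135, 0.01, -0.991]]
force: [-0.5, 0.4, -0.0]
finger_gap: 0.0437
```

Run:
```python
from h import *
s=get_state();f=grab_frame("top");save(f,"t14");rel(s,.367,.295,.18)
```

```text
pos [0.576  0.2095 0.3801] grasp [0.5978 0.2058 0.2183] gap 0.0437 yaw -5.1 tilt [ 0.134 -0.022]
tool move mm [-240.8  -68.2    5.1]
```

View pics/t14.png

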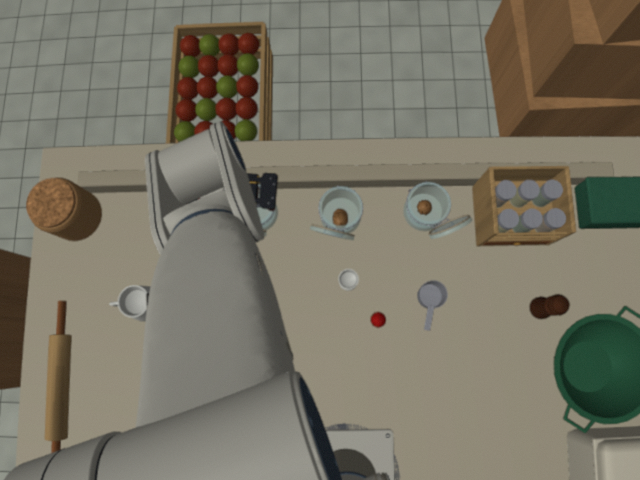

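>>> {"name": "play_rows", "arguments": {
  "increments": [
    {"jaw": 0.4,"tx": -20,"ty": -5,"tz": -20,"turn": -0.045},
    {"jaw": 0.4,"tx": -24,"ty": -7,"tz": -15,"turn": -0.045},
    {"jaw": 0.4,"tx": -24,"ty": -8,"tz": -10,"turn": 0},
    {"jaw": 0.4,"tx": -24,"ty": -8,"tz": 0,"turn": 0},
    {"jaw": 0.4,"tx": -24,"ty": -8,"tz": 0,"turn": 0},
    {"jaw": 0.4,"tx": -24,"ty": -8,"tz": 0,"turn": 0},
    {"jaw": 0.4,"tx": -24,"ty": -8,"tz": 5,"turn": 0},
    {"jaw": 0.4,"tx": -24,"ty": -10,"tz": 10,"turn": 0},
    {"jaw": 0.4,"tx": -24,"ty": -10,"tz": 15,"turn": 0},
    {"jaw": 0.4,"tx": -24,"ty": -10,"tz": 20,"turn": 0}
  ]
}}

```text
clock: 32.05
tool_pos: [0.3394, 0.296, 0.3477]
tcp_rot: [[0.988, -0.001, 0.153], [0.001, -1.0, -0.012], [0.153, 0.012, -0.988]]
force: [-0.3, 0.4, -1.2]
finger_gap: 0.0611
```

Run:
```python
from h import *
s=get_state();f=grab_frame("wrist");save(f,"w15");rel(s,.367,.295,.021); print(s["joint_pos"])
```

```text
pos [0.3394 0.296  0.3477] grasp [0.3643 0.294  0.1864] gap 0.0611 yaw 0.0 tilt [ 0.153 -0.012]
tool move mm [-22.6  -2.9 163.8]
[ 41.35671828  13.64257822 119.04701564  -9.52526209  41.53884539
 138.19360738]
```

View pics/w15.png

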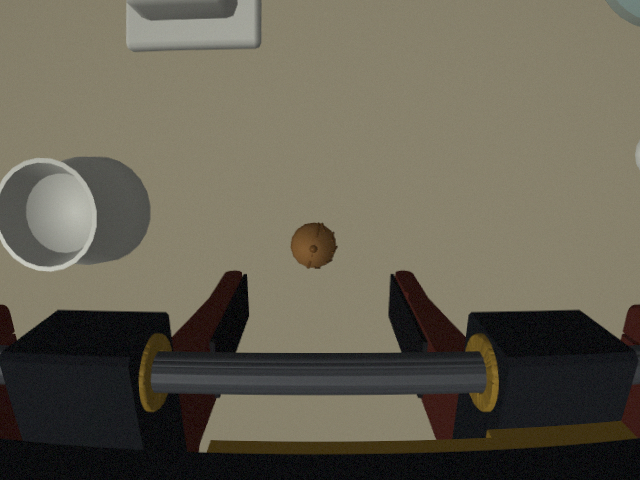

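Run:
```python
from h import *
s=get_state();f=grab_frame("wrist");p=wray(f,(314,246),.019,s);print(p);rel(s,p[0],p[1],.021)
```

```text
[0.36288266 0.29336348 0.019     ]
pos [0.3368 0.2954 0.3448] grasp [0.3609 0.2929 0.1834] gap 0.0614 yaw 0.1 tilt [ 0.148 -0.015]
tool move mm [-22.1  -2.9 160.8]
```

>>> {"name": "play_rows", "arguments": {
  "increments": [
    {"jaw": 0.4,"tx": 0,"ty": 0,"tz": 0,"turn": -0.1},
    {"jaw": 0.4,"tx": 0,"ty": 0,"tz": 0,"turn": -0.1},
    {"jaw": 0.4,"tx": -4,"ty": -1,"tz": 18,"turn": 0},
    {"jaw": 0.4,"tx": -4,"ty": -1,"tz": 18,"turn": 0},
    {"jaw": 0.4,"tx": -4,"ty": -1,"tz": 18,"turn": 0},
    {"jaw": 0.4,"tx": -4,"ty": -1,"tz": 18,"turn": 0},
    {"jaw": 0.4,"tx": -4,"ty": -1,"tz": 18,"turn": 0},
    {"jaw": 0.4,"tx": -4,"ty": -1,"tz": 18,"turn": 0},
    {"jaw": 0.4,"tx": -4,"ty": 0,"tz": 18,"turn": 0},
    {"jaw": 0.4,"tx": -4,"ty": 0,"tz": 15,"turn": 0}
  ]
}}

```text
clock: 33.4
tool_pos: [0.3385, 0.2953, 0.2065]
tcp_rot: [[0.965, 0.204, 0.165], [0.207, -0.978, -0.004], [0.16, 0.037, -0.986]]
force: [0.4, -0.4, 0.9]
finger_gap: 0.0616
```

Run:
```python
from h import *
s=get_state();rel(s,.363,.294,.021); f=grab_frame("wrist");s=get_state();rel(s,.363,.294,.021);save(f,"w16");print(s["joint_pos"])
```

```text
pos [0.3385 0.2953 0.2065] grasp [0.3654 0.2947 0.0454] gap 0.0616 yaw 12.1 tilt [ 0.165 -0.004]
tool move mm [-6.4 -0.7 23.7]
pos [0.338  0.2948 0.2051] grasp [0.3646 0.294  0.044 ] gap 0.0616 yaw 12.1 tilt [ 0.163 -0.005]
tool move mm [-5.2 -1.2 22.5]
[ 41.39759207  30.25651785 122.92587457 -18.21011599  20.9053949
 136.1530129 ]
```

View pics/w16.png

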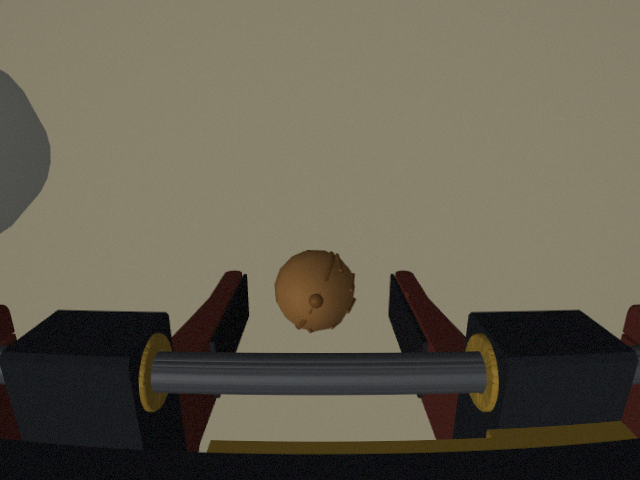

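>>> {"name": "play_rows", "arguments": {
  "increments": [
    {"jaw": 0.4,"tx": -3,"ty": 0,"tz": 8,"turn": 0},
    {"jaw": 0.4,"tx": -3,"ty": 0,"tz": 8,"turn": 0},
    {"jaw": 0.4,"tx": -2,"ty": 0,"tz": 6,"turn": 0},
    {"jaw": 0.4,"tx": 0,"ty": 0,"tz": 2,"turn": 0},
    {"jaw": -1,"tx": 0,"ty": 0,"tz": 0,"turn": 0},
    {"jaw": -1,"tx": 0,"ty": 0,"tz": 0,"turn": 0},
    {"jaw": -1,"tx": 0,"ty": 0,"tz": 0,"turn": 0},
    {"jaw": -1,"tx": 0,"ty": 0,"tz": 0,"turn": 0},
    {"jaw": -1,"tx": 0,"ty": 0,"tz": -30,"turn": 0},
    {"jaw": -1,"tx": 0,"ty": 0,"tz": -50,"turn": 0}
  ]
}}

```text
clock: 34.7
tool_pos: [0.3219, 0.2936, 0.2597]
tcp_rot: [[0.965, 0.204, 0.164], [0.207, -0.978, -0.005], [0.159, 0.038, -0.986]]
force: [0.3, 1.0, -1.3]
finger_gap: 0.035
```

Run:
```python
from h import *
s=get_state(); f=grab_frame("wrist");s=get_state();rel(s,.610,.2,.23);save(f,"w17");f=grab_frame("top");save(f,"t17")
```

```text
pos [0.3221 0.2945 0.2648] grasp [0.3497 0.2946 0.1039] gap 0.0349 yaw 12.1 tilt [0.169 0.001]
tool move mm [252.3 150.  -80.4]
```

View pics/w17.png

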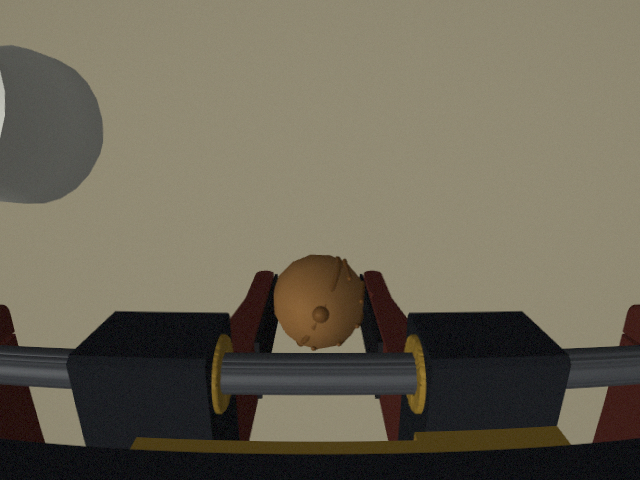

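View pics/t17.png

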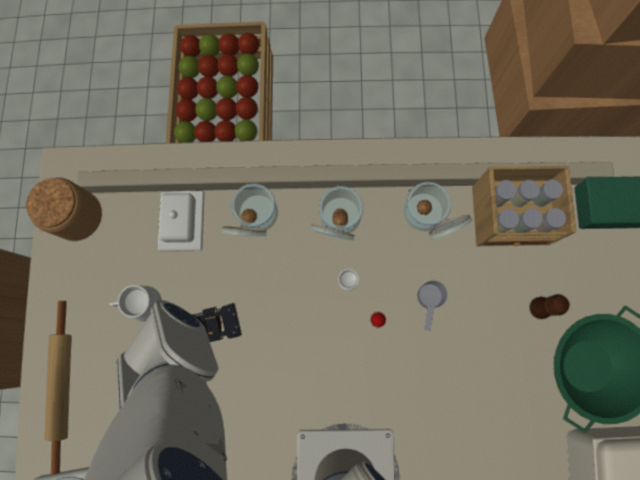

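>>> {"name": "play_rows", "arguments": {
  "increments": [
    {"jaw": -1,"tx": 0,"ty": 0,"tz": -45,"turn": 0},
    {"jaw": -1,"tx": 0,"ty": 0,"tz": -45,"turn": 0},
    {"jaw": -1,"tx": 34,"ty": 21,"tz": -5,"turn": 0},
    {"jaw": -1,"tx": 40,"ty": 24,"tz": -5,"turn": 0},
    {"jaw": -1,"tx": 40,"ty": 24,"tz": 0,"turn": 0},
    {"jaw": -1,"tx": 40,"ty": 24,"tz": 0,"turn": 0},
    {"jaw": -1,"tx": 40,"ty": 24,"tz": 0,"turn": 0},
    {"jaw": -1,"tx": 30,"ty": 18,"tz": 0,"turn": 0},
    {"jaw": -1,"tx": 12,"ty": 8,"tz": 0,"turn": 0.15},
    {"jaw": -1,"tx": 0,"ty": 0,"tz": 0,"turn": 0.15}
  ]
}}

```text
clock: 36.05
tool_pos: [0.571, 0.1984, 0.3995]
tcp_rot: [[0.981, -0.1, 0.164], [-0.1, -0.995, -0.008], [0.164, -0.009, -0.986]]
force: [0.1, 1.0, -0.8]
finger_gap: 0.0352
```

Run:
```python
from h import *
s=get_state(); f=grab_frame("wrist");s=get_state();rel(s,.615,.2,.12);save(f,"w18")
```

```text
pos [0.5705 0.1985 0.3992] grasp [0.5972 0.1972 0.2381] gap 0.0352 yaw -6.1 tilt [ 0.163 -0.008]
tool move mm [ -2.1  -3.5 119.4]
```

View pics/w18.png

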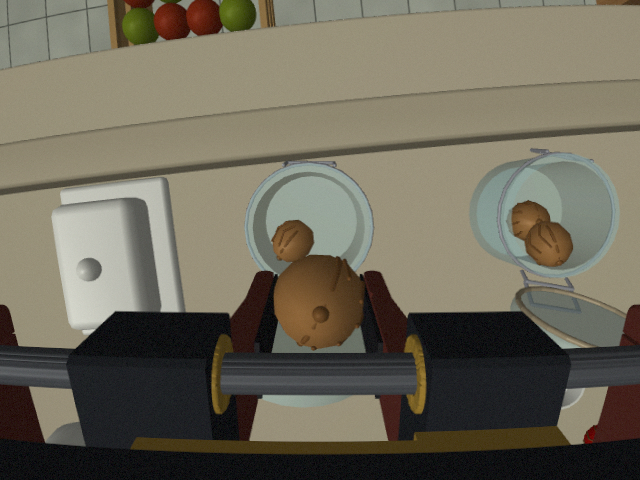

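>>> {"name": "play_rows", "arguments": {
  "increments": [
    {"jaw": -1,"tx": 0,"ty": -1,"tz": 16,"turn": 0},
    {"jaw": -1,"tx": 0,"ty": 0,"tz": 16,"turn": 0},
    {"jaw": -1,"tx": 0,"ty": 0,"tz": 16,"turn": 0},
    {"jaw": -1,"tx": 0,"ty": 0,"tz": 16,"turn": 0},
    {"jaw": -1,"tx": 0,"ty": 0,"tz": 16,"turn": 0},
    {"jaw": -1,"tx": 0,"ty": 0,"tz": 14,"turn": 0},
    {"jaw": -1,"tx": 0,"ty": 0,"tz": 10,"turn": 0},
    {"jaw": -1,"tx": 0,"ty": 0,"tz": 6,"turn": 0},
    {"jaw": -1,"tx": 0,"ty": 0,"tz": 4,"turn": 0},
    {"jaw": -1,"tx": 0,"ty": 0,"tz": 2,"turn": 0}
  ]
}}

```text
clock: 37.35
tool_pos: [0.5897, 0.1985, 0.2735]
tcp_rot: [[0.982, -0.097, 0.159], [-0.097, -0.995, -0.01], [0.16, -0.006, -0.987]]
force: [-0.5, -0.2, -0.0]
finger_gap: 0.0348
```

Run:
```python
from h import *
s=get_state(); f=grab_frame("wrist");s=get_state();rel(s,.618,.198,.08);save(f,"w19")
```

```text
pos [0.5897 0.1985 0.2734] grasp [0.6157 0.1969 0.1122] gap 0.035 yaw -5.6 tilt [ 0.159 -0.01 ]
tool move mm [-3.  -1.1 32.2]
```

View pics/w19.png

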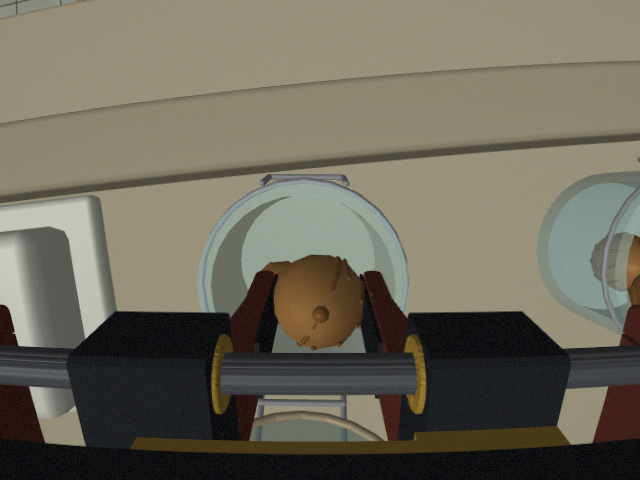

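>>> {"name": "play_rows", "arguments": {
  "increments": [
    {"jaw": -1,"tx": 0,"ty": 0,"tz": 11,"turn": 0},
    {"jaw": -1,"tx": 0,"ty": 0,"tz": 11,"turn": 0},
    {"jaw": -1,"tx": 0,"ty": 0,"tz": 10,"turn": 0},
    {"jaw": 0,"tx": 0,"ty": 0,"tz": 0,"turn": 0},
    {"jaw": 0,"tx": 0,"ty": 0,"tz": 0,"turn": 0},
    {"jaw": 0,"tx": 0,"ty": 0,"tz": 0,"turn": 0},
    {"jaw": 0,"tx": 0,"ty": 0,"tz": -30,"turn": 0},
    {"jaw": -1,"tx": 0,"ty": 0,"tz": -45,"turn": 0},
    {"jaw": -1,"tx": 0,"ty": 0,"tz": -50,"turn": 0},
    {"jaw": -1,"tx": 0,"ty": 0,"tz": -50,"turn": 0}
  ]
}}

```text
clock: 38.65
tool_pos: [0.5661, 0.1996, 0.4142]
tcp_rot: [[0.983, -0.098, 0.153], [-0.097, -0.995, -0.012], [0.154, -0.003, -0.988]]
force: [1.1, -0.2, 0.1]
finger_gap: 0.0172
```

Run:
```python
from h import *
s=get_state(); f=grab_frame("wrist");s=get_state();rel(s,.48,.205,.16);save(f,"w20")
```

```text
pos [0.567  0.2003 0.4214] grasp [0.5936 0.1989 0.2602] gap 0.0135 yaw -5.6 tilt [ 0.163 -0.008]
tool move mm [-128.4    5.7   80.4]
```

View pics/w20.png

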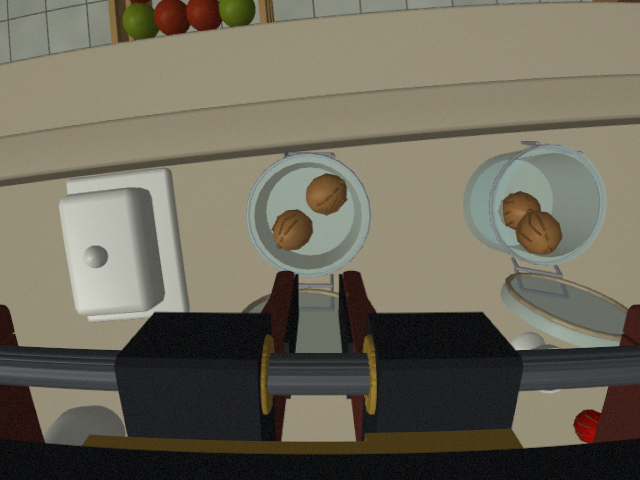

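>>> {"name": "play_rows", "arguments": {
  "increments": [
    {"jaw": -1,"tx": -20,"ty": 1,"tz": 0,"turn": 0},
    {"jaw": -1,"tx": -20,"ty": 1,"tz": 0,"turn": 0},
    {"jaw": -1,"tx": -20,"ty": 1,"tz": 0,"turn": 0},
    {"jaw": -1,"tx": -20,"ty": 1,"tz": 0,"turn": 0},
    {"jaw": -1,"tx": -20,"ty": 1,"tz": 0,"turn": 0},
    {"jaw": -1,"tx": -20,"ty": 1,"tz": 0,"turn": 0},
    {"jaw": -1,"tx": -10,"ty": 0,"tz": 15,"turn": 0},
    {"jaw": -1,"tx": -5,"ty": 0,"tz": 20,"turn": 0},
    {"jaw": -1,"tx": -4,"ty": 0,"tz": 20,"turn": 0},
    {"jaw": -1,"tx": -4,"ty": 0,"tz": 20,"turn": 0}
  ]
}}

```text
clock: 39.95
tool_pos: [0.4196, 0.2047, 0.3136]
tcp_rot: [[0.984, -0.096, 0.149], [-0.095, -0.995, -0.013], [0.15, -0.001, -0.989]]
force: [0.4, 0.4, 0.5]
finger_gap: 0.0001
```

Run:
```python
from h import *
s=get_state(); f=grab_frame("wrist");s=get_state();rel(s,.6,.203,.16);save(f,"w21");f=grab_frame("scene");save(f,"s21");cv2.imwrite('pics/s21c.png',cv2.resize(cv2.cvtColor(f["color"],cv2.COLOR_RGB2BGR)[120:380,180:480],None,fx=2.5,fy=2.3))
```

```text
pos [0.4185 0.2041 0.3112] grasp [0.4422 0.2016 0.1497] gap 0.0005 yaw -5.5 tilt [ 0.145 -0.015]
tool move mm [156.8 -16.6  12.7]
```

View pics/w21.png

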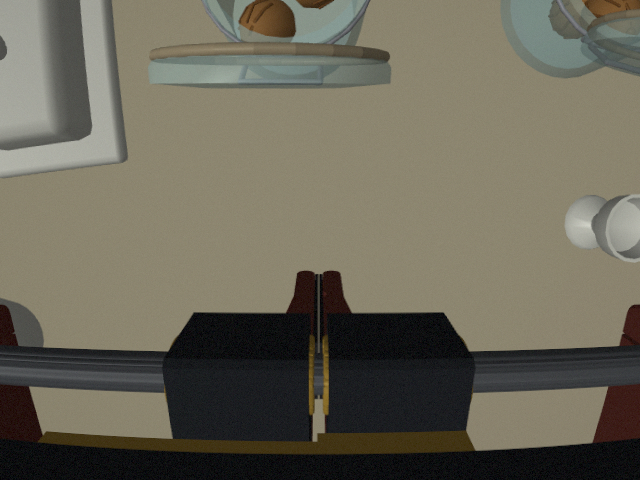

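View pics/s21c.png

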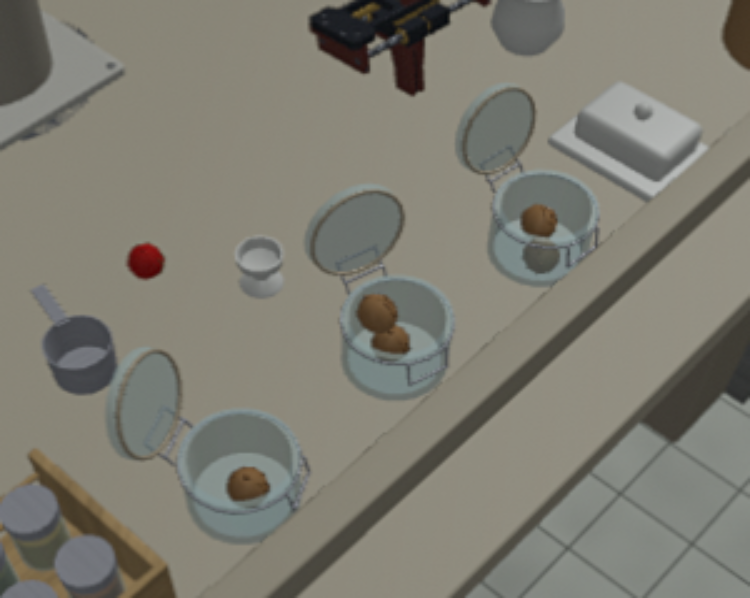

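>>> {"name": "play_rows", "arguments": {
  "increments": [
    {"jaw": -1,"tx": 16,"ty": -5,"tz": 2,"turn": 0},
    {"jaw": -1,"tx": 16,"ty": -5,"tz": 2,"turn": 0},
    {"jaw": -1,"tx": 16,"ty": -4,"tz": 2,"turn": 0},
    {"jaw": -1,"tx": 10,"ty": -4,"tz": 1,"turn": 0},
    {"jaw": -1,"tx": 8,"ty": 0,"tz": 1,"turn": 0},
    {"jaw": -1,"tx": 8,"ty": 0,"tz": 1,"turn": 0},
    {"jaw": -1,"tx": 8,"ty": 0,"tz": 1,"turn": 0},
    {"jaw": -1,"tx": 8,"ty": 0,"tz": 1,"turn": 0},
    {"jaw": -1,"tx": 8,"ty": 0,"tz": 1,"turn": 0},
    {"jaw": -1,"tx": 8,"ty": 0,"tz": 1,"turn": 0}
  ]
}}

```text
clock: 41.3
tool_pos: [0.5342, 0.2124, 0.317]
tcp_rot: [[0.985, -0.096, 0.147], [-0.095, -0.995, -0.014], [0.147, 0.0, -0.989]]
force: [-0.2, -0.7, 0.3]
finger_gap: 0.0009
```

Run:
```python
from h import *
s=get_state();rel(s,.61,.203,.155);print(s["force"]); f=grab_frame("wrist");save(f,"w22")
```

```text
pos [0.5342 0.2124 0.317 ] grasp [0.5581 0.2101 0.1554] gap 0.0009 yaw -5.5 tilt [ 0.147 -0.014]
tool move mm [51.7  2.1  8.1]
[-0.18696079 -0.74551638  0.32294811]
```

View pics/w22.png

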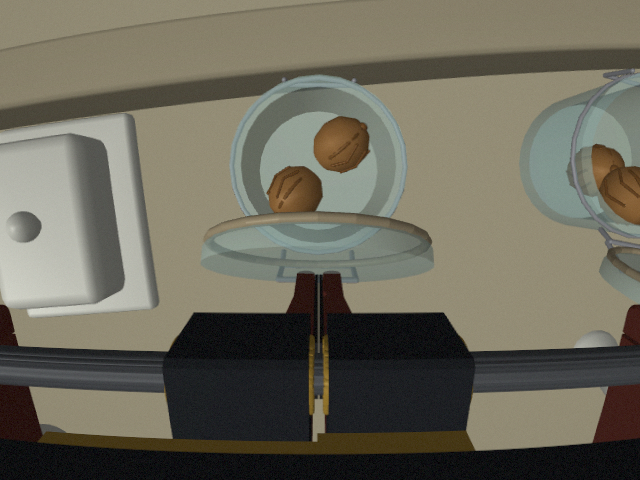

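>>> {"name": "play_rows", "arguments": {
  "increments": [
    {"jaw": -1,"tx": 8,"ty": 0,"tz": 1,"turn": 0},
    {"jaw": -1,"tx": 8,"ty": 0,"tz": 1,"turn": 0},
    {"jaw": -1,"tx": 8,"ty": 0,"tz": 1,"turn": 0},
    {"jaw": -1,"tx": 8,"ty": 0,"tz": 1,"turn": 0},
    {"jaw": -1,"tx": 8,"ty": 0,"tz": 1,"turn": 0},
    {"jaw": -1,"tx": 8,"ty": 0,"tz": 1,"turn": 0},
    {"jaw": -1,"tx": 8,"ty": 0,"tz": 1,"turn": 0},
    {"jaw": -1,"tx": 8,"ty": 0,"tz": 1,"turn": 0},
    {"jaw": -1,"tx": 0,"ty": 0,"tz": 0,"turn": 0},
    {"jaw": -1,"tx": 0,"ty": 0,"tz": 0,"turn": 0}
  ]
}}

```text
clock: 42.6
tool_pos: [0.6043, 0.2057, 0.3186]
tcp_rot: [[0.984, -0.097, 0.148], [-0.096, -0.995, -0.014], [0.149, -0.0, -0.989]]
force: [-0.1, -0.1, 0.6]
finger_gap: 0.0008
```

Run:
```python
from h import *
s=get_state();rel(s,.61,.203,.155);print(s["force"]); f=grab_frame("wrist");save(f,"w23")
```

```text
pos [0.6043 0.2057 0.3186] grasp [0.6284 0.2034 0.1571] gap 0.0008 yaw -5.5 tilt [ 0.148 -0.014]
tool move mm [-18.4   2.1  -0.6]
[-0.12304023 -0.05083628  0.63206408]
```

View pics/w23.png

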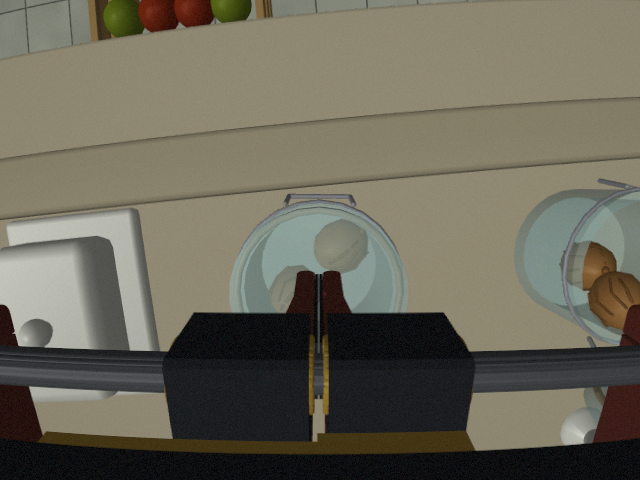

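>>> {"name": "play_rows", "arguments": {
  "increments": [
    {"jaw": -1,"tx": -16,"ty": 4,"tz": -6,"turn": 0},
    {"jaw": -1,"tx": -16,"ty": 4,"tz": -6,"turn": 0},
    {"jaw": -1,"tx": -16,"ty": 4,"tz": -4,"turn": 0},
    {"jaw": -1,"tx": -16,"ty": 6,"tz": -3,"turn": 0},
    {"jaw": -1,"tx": -16,"ty": 8,"tz": -3,"turn": 0},
    {"jaw": -1,"tx": -16,"ty": 10,"tz": -3,"turn": 0},
    {"jaw": -1,"tx": -16,"ty": 14,"tz": -3,"turn": 0},
    {"jaw": -1,"tx": -16,"ty": 18,"tz": -3,"turn": 0},
    {"jaw": -1,"tx": -16,"ty": 22,"tz": -2,"turn": 0},
    {"jaw": -1,"tx": -12,"ty": 24,"tz": 0,"turn": 0}
  ]
}}

```text
clock: 43.9
tool_pos: [0.4246, 0.1058, 0.33]
tcp_rot: [[0.984, -0.092, 0.15], [-0.091, -0.996, -0.013], [0.151, -0.001, -0.989]]
force: [0.0, 0.1, -0.2]
finger_gap: 0.0005
```

Run:
```python
from h import *
s=get_state();f=grab_frame("top");save(f,"t24");s=get_state();rel(s,.47,.04,.155)
cv2.imwrite('pics/t24c.png',cv2.resize(cv2.cvtColor(f["color"],cv2.COLOR_RGB2BGR)[150:340,190:490],None,fx=2.6,fy=2.6,interpolation=cv2.INTER_CUBIC))
```

```text
pos [0.4225 0.1041 0.3292] grasp [0.4465 0.1018 0.1677] gap 0.0008 yaw -5.3 tilt [ 0.147 -0.014]
tool move mm [26.9 59.4 16.9]
```

View pics/t24c.png

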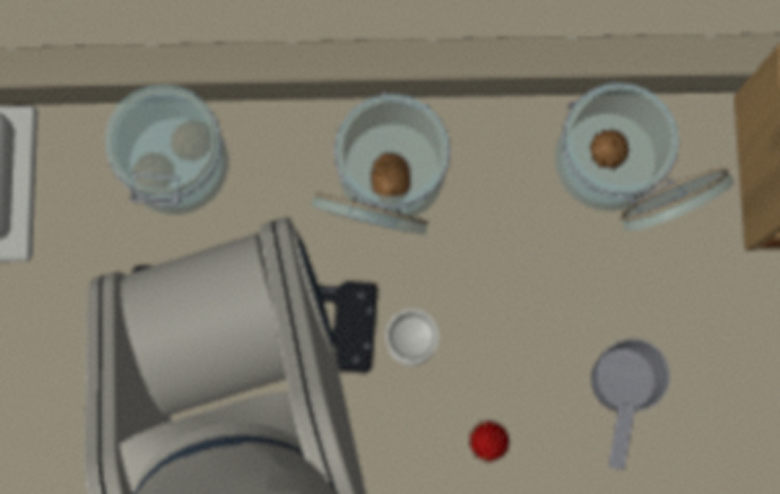

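>>> {"name": "play_rows", "arguments": {
  "increments": [
    {"jaw": -1,"tx": 0,"ty": 14,"tz": 2,"turn": 0},
    {"jaw": -1,"tx": 0,"ty": 14,"tz": 2,"turn": 0},
    {"jaw": -1,"tx": 0,"ty": 14,"tz": 2,"turn": 0},
    {"jaw": -1,"tx": 0,"ty": 10,"tz": 2,"turn": 0},
    {"jaw": -1,"tx": 0,"ty": 4,"tz": 2,"turn": 0.095},
    {"jaw": -1,"tx": 0,"ty": 0,"tz": 2,"turn": 0.095},
    {"jaw": -1,"tx": 9,"ty": 0,"tz": 2,"turn": 0},
    {"jaw": -1,"tx": 9,"ty": 0,"tz": 2,"turn": 0},
    {"jaw": -1,"tx": 9,"ty": 0,"tz": 2,"turn": 0},
    {"jaw": -1,"tx": 9,"ty": 0,"tz": 2,"turn": 0}
  ]
}}

```text
clock: 45.2
tool_pos: [0.4548, 0.0361, 0.3162]
tcp_rot: [[0.949, -0.278, 0.151], [-0.279, -0.96, -0.013], [0.149, -0.03, -0.988]]
force: [0.9, 0.1, 0.5]
finger_gap: 0.0004
```

Run:
```python
from h import *
s=get_state();f=grab_frame("wrist");save(f,"w25");s=get_state();rel(s,.556,.015,.155)
```

```text
pos [0.4559 0.0359 0.3164] grasp [0.4808 0.0338 0.155 ] gap 0.0004 yaw -16.4 tilt [ 0.153 -0.013]
tool move mm [76.5 -2.8 11.7]
```

View pics/w25.png

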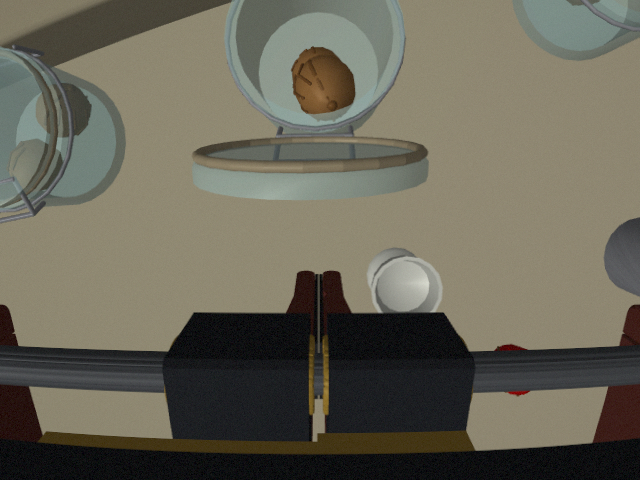

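>>> {"name": "play_rows", "arguments": {
  "increments": [
    {"jaw": -1,"tx": 10,"ty": 0,"tz": 1,"turn": 0},
    {"jaw": -1,"tx": 10,"ty": 0,"tz": 1,"turn": 0},
    {"jaw": -1,"tx": 9,"ty": 0,"tz": 1,"turn": 0},
    {"jaw": -1,"tx": 9,"ty": 0,"tz": 1,"turn": 0},
    {"jaw": -1,"tx": 9,"ty": 0,"tz": 1,"turn": 0},
    {"jaw": -1,"tx": 9,"ty": 0,"tz": 2,"turn": 0},
    {"jaw": -1,"tx": 9,"ty": 0,"tz": 2,"turn": 0},
    {"jaw": -1,"tx": 9,"ty": 0,"tz": 2,"turn": 0},
    {"jaw": -1,"tx": 9,"ty": 0,"tz": 2,"turn": 0},
    {"jaw": -1,"tx": 9,"ty": 0,"tz": 2,"turn": 0}
  ]
}}

```text
clock: 46.5
tool_pos: [0.5512, 0.0083, 0.3148]
tcp_rot: [[0.949, -0.277, 0.151], [-0.279, -0.96, -0.013], [0.149, -0.03, -0.988]]
force: [-0.1, 1.3, -0.5]
finger_gap: 0.0006
```

>>> {"name": "play_rows", "arguments": {
  "increments": [
    {"jaw": -1,"tx": 9,"ty": 0,"tz": 1,"turn": 0},
    {"jaw": -1,"tx": 8,"ty": 0,"tz": 1,"turn": 0},
    {"jaw": -1,"tx": 8,"ty": 0,"tz": 1,"turn": 0},
    {"jaw": -1,"tx": 8,"ty": 0,"tz": 1,"turn": 0},
    {"jaw": -1,"tx": 8,"ty": 0,"tz": 1,"turn": 0},
    {"jaw": -1,"tx": 0,"ty": 0,"tz": 0,"turn": 0},
    {"jaw": -1,"tx": 0,"ty": 0,"tz": 0,"turn": 0},
    {"jaw": -1,"tx": 0,"ty": 0,"tz": 0,"turn": 0},
    {"jaw": -1,"tx": 0,"ty": 0,"tz": 0,"turn": 0},
    {"jaw": -1,"tx": 0,"ty": 0,"tz": 0,"turn": 0}
  ]
}}

```text
clock: 47.75
tool_pos: [0.5938, -0.0041, 0.316]
tcp_rot: [[0.949, -0.277, 0.151], [-0.279, -0.96, -0.013], [0.149, -0.03, -0.988]]
force: [0.1, 0.2, 0.2]
finger_gap: 0.0002
```

Run:
```python
from h import *
s=get_state();f=grab_frame("wrist");save(f,"w26");rel(s,.556,.015,.155);print(s["force"])
```

```text
pos [ 0.5938 -0.0041  0.316 ] grasp [ 0.6185 -0.0062  0.1546] gap 0.0002 yaw -16.4 tilt [ 0.151 -0.013]
tool move mm [-65.2  -3.  -10.1]
[0.09730163 0.1863264  0.21139796]
```

View pics/w26.png

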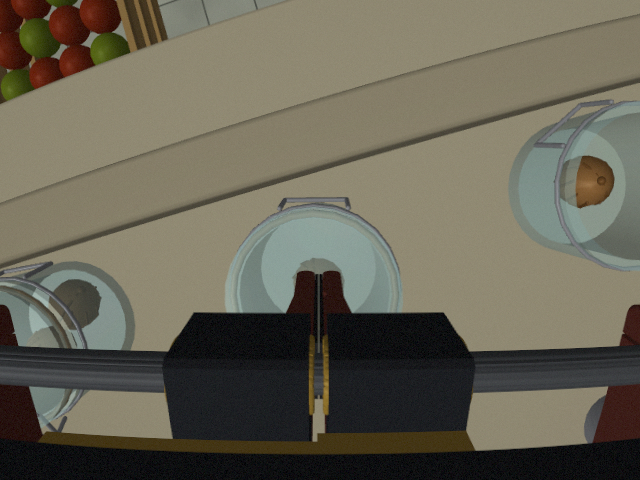

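>>> {"name": "play_rows", "arguments": {
  "increments": [
    {"jaw": -1,"tx": -14,"ty": 7,"tz": -5,"turn": 0},
    {"jaw": -1,"tx": -14,"ty": 7,"tz": -5,"turn": 0},
    {"jaw": -1,"tx": -14,"ty": 7,"tz": -4,"turn": 0},
    {"jaw": -1,"tx": -14,"ty": 7,"tz": -3,"turn": 0},
    {"jaw": -1,"tx": -14,"ty": 8,"tz": -3,"turn": 0},
    {"jaw": -1,"tx": -14,"ty": 8,"tz": -3,"turn": 0},
    {"jaw": -1,"tx": -14,"ty": 12,"tz": -3,"turn": 0},
    {"jaw": -1,"tx": -14,"ty": 16,"tz": -3,"turn": 0},
    {"jaw": -1,"tx": -10,"ty": 20,"tz": -3,"turn": 0},
    {"jaw": -1,"tx": -5,"ty": 22,"tz": -1,"turn": 0}
  ]
}}

```text
clock: 49.05
tool_pos: [0.4243, -0.0811, 0.3272]
tcp_rot: [[0.949, -0.275, 0.151], [-0.277, -0.961, -0.013], [0.149, -0.029, -0.988]]
force: [0.6, -0.2, 0.7]
finger_gap: 0.0005
```

>>> {"name": "play_rows", "arguments": {
  "increments": [
    {"jaw": -1,"tx": 0,"ty": 0,"tz": 0,"turn": -0.14},
    {"jaw": -1,"tx": 0,"ty": 0,"tz": 0,"turn": -0.14},
    {"jaw": -1,"tx": 0,"ty": 0,"tz": 0,"turn": -0.14},
    {"jaw": -1,"tx": 0,"ty": 0,"tz": 0,"turn": -0.14},
    {"jaw": -1,"tx": 0,"ty": 0,"tz": 0,"turn": -0.13},
    {"jaw": -1,"tx": -6,"ty": 24,"tz": 0,"turn": 0},
    {"jaw": -1,"tx": -6,"ty": 24,"tz": 0,"turn": 0},
    {"jaw": -1,"tx": -6,"ty": 24,"tz": 0,"turn": 0},
    {"jaw": -1,"tx": -6,"ty": 24,"tz": 0,"turn": 0},
    {"jaw": -1,"tx": -6,"ty": 24,"tz": 0,"turn": 0}
  ]
}}

```text
clock: 50.3
tool_pos: [0.4371, -0.2111, 0.3324]
tcp_rot: [[0.9, 0.41, 0.15], [0.416, -0.909, -0.014], [0.131, 0.075, -0.989]]
force: [-0.3, -0.2, 0.6]
finger_gap: 0.0007
```

Run:
```python
from h import *
s=get_state();f=grab_frame("wrist");save(f,"w27");s=get_state();rel(s,.483,-.259,.157)
f=grab_frame("top");cv2.imwrite('pics/t27c.png',cv2.resize(cv2.cvtColor(f["color"],cv2.COLOR_RGB2BGR)[150:340,190:490],None,fx=2.6,fy=2.6,interpolation=cv2.INTER_CUBIC))
```

```text
pos [ 0.4381 -0.2133  0.3329] grasp [ 0.4629 -0.2159  0.1715] gap 0.0001 yaw 24.8 tilt [ 0.152 -0.016]
tool move mm [-1.7 46.3 18.1]
```

View pics/w27.png

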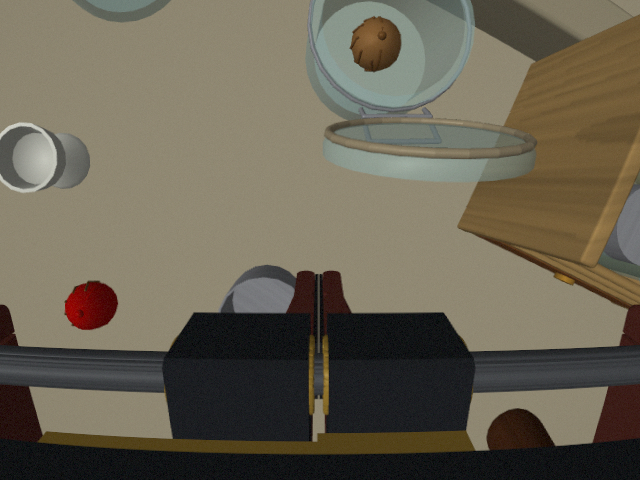

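View pics/t27c.png

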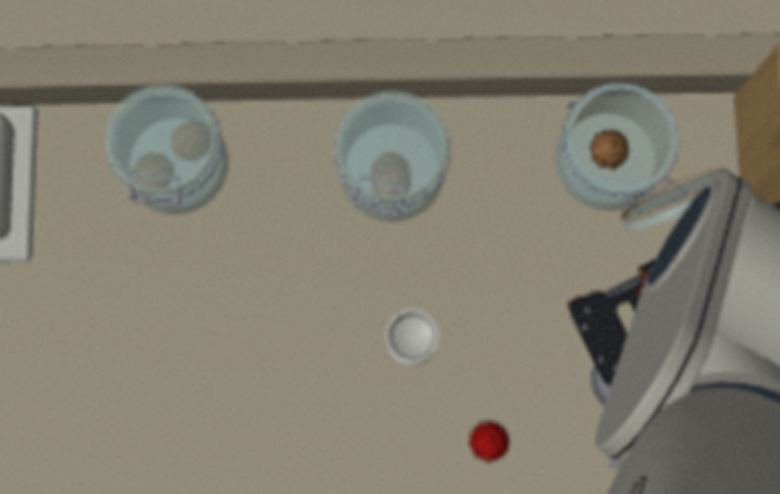

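>>> {"name": "play_rows", "arguments": {
  "increments": [
    {"jaw": -1,"tx": 0,"ty": 16,"tz": 4,"turn": 0},
    {"jaw": -1,"tx": 0,"ty": 16,"tz": 4,"turn": 0},
    {"jaw": -1,"tx": 0,"ty": 14,"tz": 4,"turn": 0},
    {"jaw": -1,"tx": 4,"ty": 4,"tz": 4,"turn": 0},
    {"jaw": -1,"tx": 8,"ty": 0,"tz": 4,"turn": 0},
    {"jaw": -1,"tx": 9,"ty": 0,"tz": 2,"turn": 0},
    {"jaw": -1,"tx": 9,"ty": 0,"tz": 1,"turn": 0},
    {"jaw": -1,"tx": 9,"ty": 0,"tz": 1,"turn": 0},
    {"jaw": -1,"tx": 9,"ty": 0,"tz": 1,"turn": 0},
    {"jaw": -1,"tx": 9,"ty": 0,"tz": 1,"turn": 0}
  ]
}}

```text
clock: 51.65
tool_pos: [0.5171, -0.2337, 0.3166]
tcp_rot: [[0.9, 0.409, 0.149], [0.416, -0.909, -0.014], [0.13, 0.074, -0.989]]
force: [-1.4, -0.2, 1.3]
finger_gap: 0.0006
```

Run:
```python
from h import *
s=get_state();f=grab_frame("wrist");save(f,"w28");s=get_state();rel(s,.62,-.200,.157)
```

```text
pos [ 0.518  -0.2335  0.3167] grasp [ 0.5426 -0.2357  0.1553] gap 0.0002 yaw 24.8 tilt [ 0.15  -0.014]
tool move mm [84.8 -0.6  9.5]
```

View pics/w28.png

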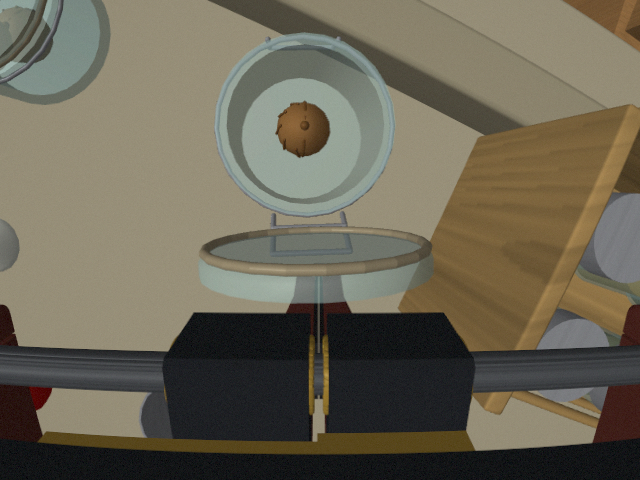

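>>> {"name": "play_rows", "arguments": {
  "increments": [
    {"jaw": -1,"tx": 9,"ty": 0,"tz": 1,"turn": 0},
    {"jaw": -1,"tx": 9,"ty": 0,"tz": 1,"turn": 0},
    {"jaw": -1,"tx": 9,"ty": 0,"tz": 1,"turn": 0},
    {"jaw": -1,"tx": 9,"ty": 0,"tz": 1,"turn": 0},
    {"jaw": -1,"tx": 9,"ty": 0,"tz": 1,"turn": 0},
    {"jaw": -1,"tx": 9,"ty": 0,"tz": 1,"turn": 0},
    {"jaw": -1,"tx": 9,"ty": 0,"tz": 1,"turn": 0},
    {"jaw": -1,"tx": 9,"ty": 0,"tz": 1,"turn": 0},
    {"jaw": -1,"tx": 9,"ty": 0,"tz": 1,"turn": 0},
    {"jaw": -1,"tx": 9,"ty": 0,"tz": 1,"turn": 0}
  ]
}}

```text
clock: 52.95
tool_pos: [0.6062, -0.1936, 0.3187]
tcp_rot: [[0.9, 0.409, 0.15], [0.416, -0.909, -0.014], [0.131, 0.075, -0.989]]
force: [0.2, 0.0, -0.5]
finger_gap: 0.0006
```

Run:
```python
from h import *
s=get_state();f=grab_frame("wrist");save(f,"w29");s=get_state();rel(s,.62,-.200,.157);print(s["force"],s["joint_pos"])
f=grab_frame("scene");cv2.imwrite('pics/s29c.png',cv2.resize(cv2.cvtColor(f["color"],cv2.COLOR_RGB2BGR)[120:380,180:480],None,fx=2.5,fy=2.3))
```

```text
pos [ 0.6071 -0.1933  0.3189] grasp [ 0.6318 -0.1955  0.1575] gap 0.0008 yaw 24.8 tilt [ 0.152 -0.014]
tool move mm [-12.6  -0.8  -1.3]
[ 1.94487951 -1.02765856 -0.54232083] [-19.15218473  29.79813428  97.5924715    3.02694889  44.1488194
  44.31630909]
```

View pics/w29.png

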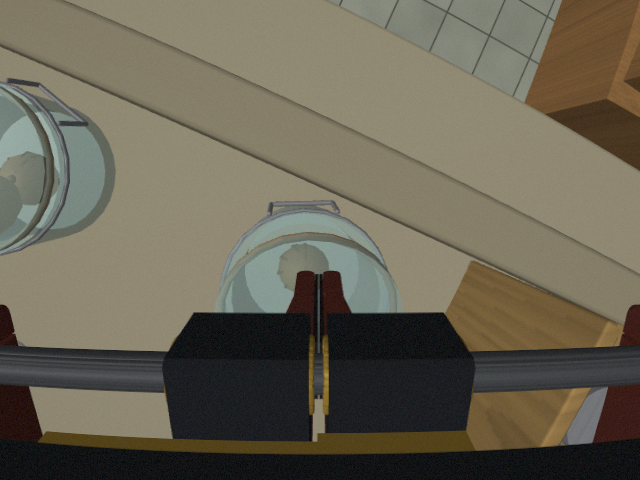

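View pics/s29c.png

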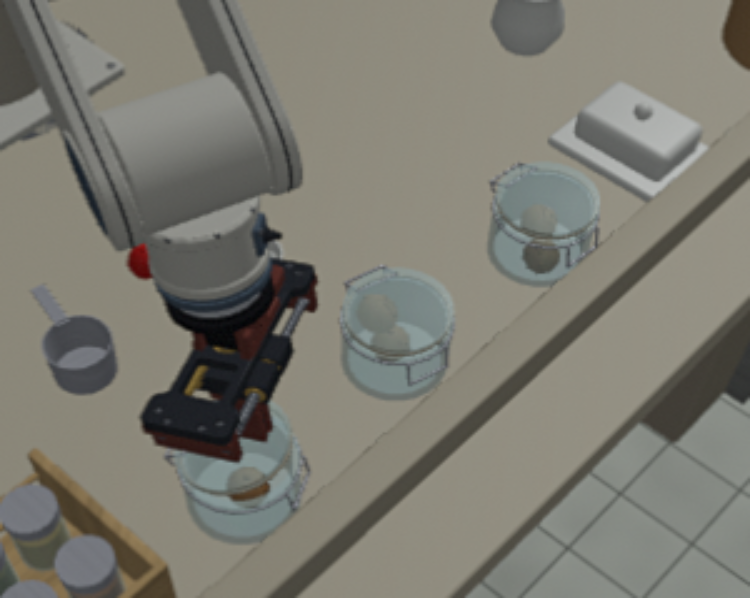

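>>> {"name": "play_rows", "arguments": {
  "increments": [
    {"jaw": -1,"tx": 0,"ty": 0,"tz": 0,"turn": 0.15},
    {"jaw": -1,"tx": 0,"ty": 0,"tz": 0,"turn": 0.15},
    {"jaw": -1,"tx": 0,"ty": 0,"tz": 0,"turn": 0.14},
    {"jaw": -1,"tx": -6,"ty": -16,"tz": 0,"turn": 0},
    {"jaw": -1,"tx": -6,"ty": -16,"tz": 0,"turn": 0},
    {"jaw": -1,"tx": -6,"ty": -16,"tz": 0,"turn": 0},
    {"jaw": -1,"tx": -6,"ty": -16,"tz": 0,"turn": 0},
    {"jaw": -1,"tx": -6,"ty": -14,"tz": 0,"turn": 0},
    {"jaw": -1,"tx": -6,"ty": -10,"tz": 0,"turn": 0},
    {"jaw": -1,"tx": 0,"ty": -3,"tz": 0,"turn": 0}
  ]
}}

```text
clock: 54.3
tool_pos: [0.5691, -0.0942, 0.3115]
tcp_rot: [[0.989, -0.017, 0.149], [-0.015, -1.0, -0.013], [0.149, 0.01, -0.989]]
force: [-0.5, -0.7, -0.5]
finger_gap: 0.0003
```

Run:
```python
from h import *
s=get_state();f=grab_frame("wrist");save(f,"w30");s=get_state();rel(s,.597,-.105,.06)
f=grab_frame("top");save(f,"t30");cv2.imwrite('pics/t30c.png',cv2.resize(cv2.cvtColor(f["color"],cv2.COLOR_RGB2BGR)[150:340,190:490],None,fx=2.6,fy=2.6,interpolation=cv2.INTER_CUBIC))
f=grab_frame("scene");save(f,"s30");cv2.imwrite('pics/s30c.png',cv2.resize(cv2.cvtColor(f["color"],cv2.COLOR_RGB2BGR)[120:380,180:480],None,fx=2.5,fy=2.3))
```

```text
pos [ 0.5694 -0.0943  0.3117] grasp [ 0.5937 -0.0964  0.1502] gap 0.0006 yaw -0.9 tilt [ 0.149 -0.013]
tool move mm [-10.1   7.6  89.8]
```

View pics/w30.png

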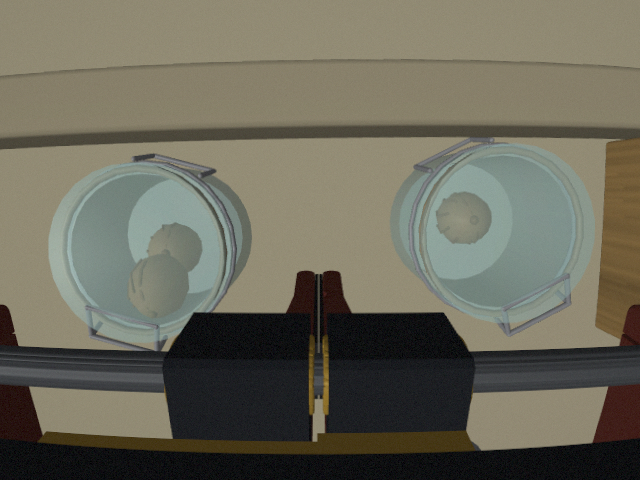

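View pics/t30c.png

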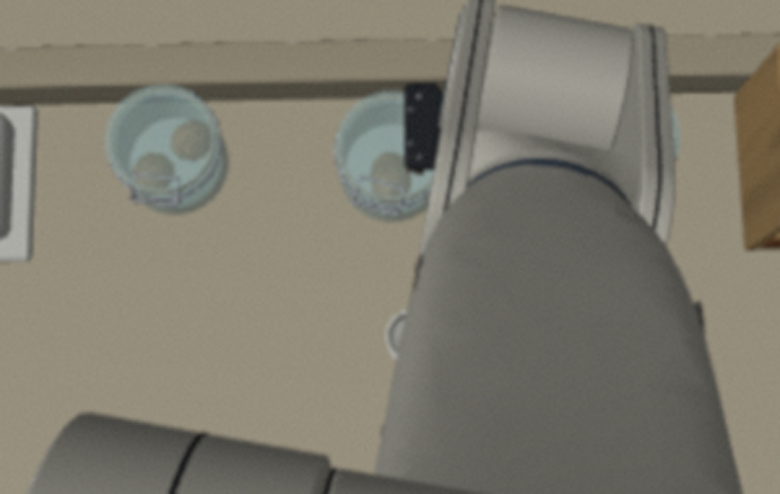

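View pics/s30c.png

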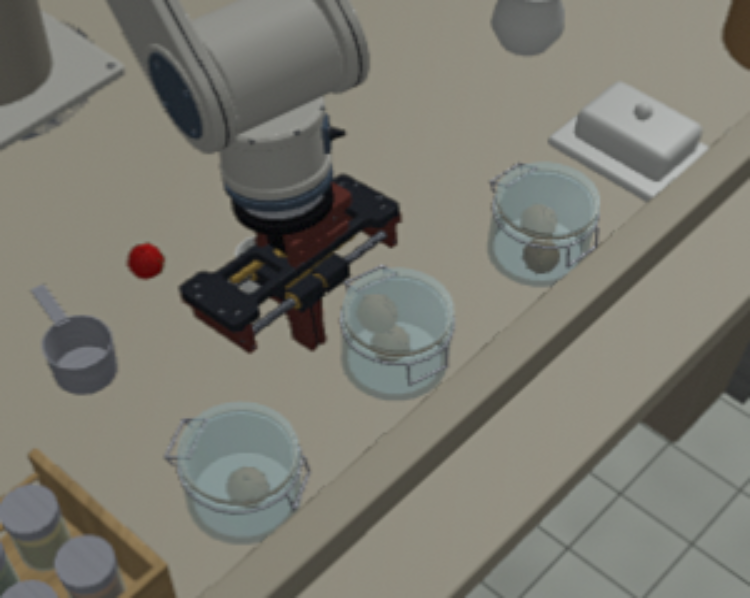

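>>> {"name": "play_rows", "arguments": {
  "increments": [
    {"jaw": -1,"tx": 0,"ty": 2,"tz": 12,"turn": 0},
    {"jaw": -1,"tx": -1,"ty": 2,"tz": 12,"turn": 0},
    {"jaw": -1,"tx": -1,"ty": 2,"tz": 12,"turn": 0},
    {"jaw": -1,"tx": -2,"ty": 2,"tz": 12,"turn": 0},
    {"jaw": -1,"tx": -2,"ty": 2,"tz": 12,"turn": 0},
    {"jaw": -1,"tx": -2,"ty": 2,"tz": 10,"turn": 0},
    {"jaw": -1,"tx": -2,"ty": 2,"tz": 9,"turn": 0},
    {"jaw": -1,"tx": -1,"ty": 2,"tz": 6,"turn": 0},
    {"jaw": -1,"tx": 0,"ty": 2,"tz": 4,"turn": 0},
    {"jaw": -1,"tx": 0,"ty": 2,"tz": 2,"turn": 0}
  ]
}}

```text
clock: 55.7
tool_pos: [0.5725, -0.119, 0.2129]
tcp_rot: [[0.989, -0.02, 0.149], [-0.018, -1.0, -0.013], [0.149, 0.011, -0.989]]
force: [0.1, -0.8, -0.1]
finger_gap: 0.0003
```

Run:
```python
from h import *
s=get_state();f=grab_frame("wrist");save(f,"w31");s=get_state();rel(s,.597,-.14,.06);print(s["force"])
```

```text
pos [ 0.5725 -0.1191  0.2129] grasp [ 0.5969 -0.1213  0.0514] gap 0.0003 yaw -1.0 tilt [ 0.149 -0.013]
tool move mm [ 1.8 18.7 -8.2]
[ 0.62336683 -0.94506997 -1.23635719]
```

View pics/w31.png

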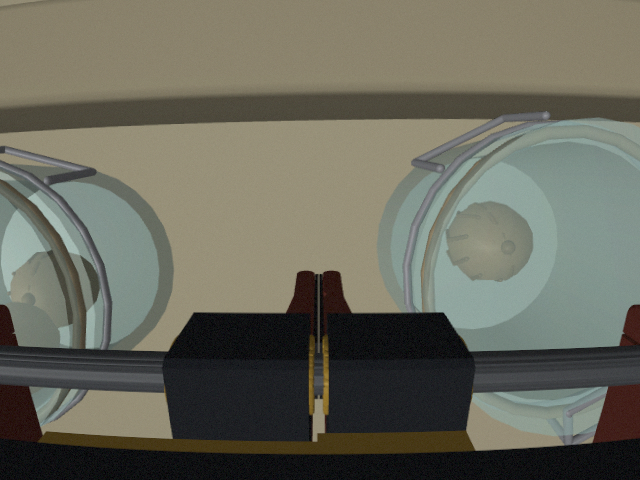

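>>> {"name": "play_rows", "arguments": {
  "increments": [
    {"jaw": -1,"tx": 1,"ty": 6,"tz": -3,"turn": 0},
    {"jaw": -1,"tx": 0,"ty": 6,"tz": -2,"turn": 0},
    {"jaw": -1,"tx": 0,"ty": 5,"tz": 0,"turn": 0},
    {"jaw": -1,"tx": 0,"ty": 5,"tz": 0,"turn": 0},
    {"jaw": -1,"tx": 0,"ty": 5,"tz": 0,"turn": 0},
    {"jaw": -1,"tx": 0,"ty": 5,"tz": 0,"turn": 0},
    {"jaw": -1,"tx": 0,"ty": 5,"tz": 0,"turn": 0},
    {"jaw": -1,"tx": 0,"ty": 5,"tz": 0,"turn": 0},
    {"jaw": -1,"tx": 0,"ty": 5,"tz": 0,"turn": 0},
    {"jaw": -1,"tx": 0,"ty": 5,"tz": 0,"turn": 0}
  ]
}}

```text
clock: 57.0
tool_pos: [0.571, -0.1732, 0.2195]
tcp_rot: [[0.989, -0.019, 0.147], [-0.017, -1.0, -0.012], [0.147, 0.009, -0.989]]
force: [-2.1, 4.1, 1.8]
finger_gap: 0.0003
```

Run:
```python
from h import *
s=get_state();rel(s,.597,-.212,.06);print(s["force"]);f=grab_frame("wrist");save(f,"w32");s=get_state();print(s["force"])
```

```text
pos [ 0.571  -0.1732  0.2195] grasp [ 0.595  -0.1751  0.058 ] gap 0.0003 yaw -1.0 tilt [ 0.147 -0.012]
tool move mm [ 2.9 36.9 -1.3]
[-2.14119792  4.09574605  1.8147967 ]
[-1.50830876  2.11628496  0.80075142]
```

View pics/w32.png

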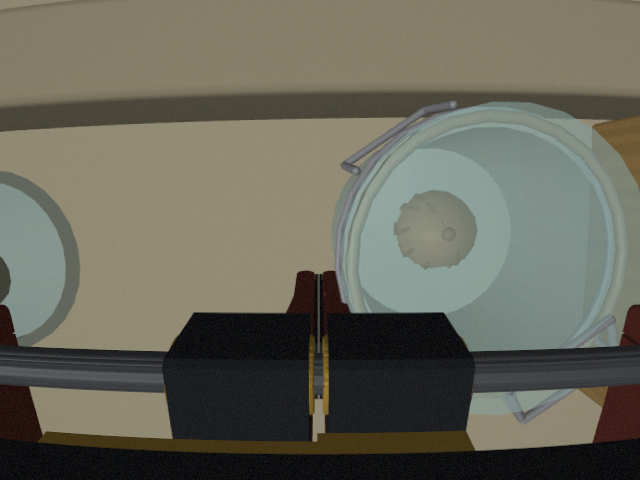

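>>> {"name": "play_rows", "arguments": {
  "increments": [
    {"jaw": -1,"tx": 0,"ty": 4,"tz": 0,"turn": 0},
    {"jaw": -1,"tx": 0,"ty": 4,"tz": 0,"turn": 0},
    {"jaw": -1,"tx": 0,"ty": 4,"tz": 0,"turn": 0},
    {"jaw": -1,"tx": 0,"ty": 4,"tz": 0,"turn": 0},
    {"jaw": -1,"tx": 0,"ty": 3,"tz": 0,"turn": 0},
    {"jaw": -1,"tx": 0,"ty": 3,"tz": 0,"turn": 0},
    {"jaw": -1,"tx": 0,"ty": 3,"tz": 0,"turn": 0},
    {"jaw": -1,"tx": 0,"ty": 3,"tz": 0,"turn": 0},
    {"jaw": -1,"tx": 0,"ty": 3,"tz": 0,"turn": 0},
    {"jaw": -1,"tx": 0,"ty": 3,"tz": 0,"turn": 0}
  ]
}}

```text
clock: 58.3
tool_pos: [0.5701, -0.21, 0.2194]
tcp_rot: [[0.989, -0.019, 0.146], [-0.018, -1.0, -0.011], [0.146, 0.009, -0.989]]
force: [0.5, 4.4, -0.0]
finger_gap: 0.0002
```

Run:
```python
from h import *
s=get_state();rel(s,.597,-.212,.06);print(s["force"]);f=grab_frame("wrist");save(f,"w33");s=get_state();print(s["force"])
```

```text
pos [ 0.5701 -0.21    0.2194] grasp [ 0.594  -0.2118  0.0578] gap 0.0002 yaw -1.0 tilt [ 0.146 -0.011]
tool move mm [ 3.3  0.1 -1.7]
[ 0.5337336   4.4299935  -0.01892638]
[-1.98947437  2.83779346  0.11368385]
```

View pics/w33.png

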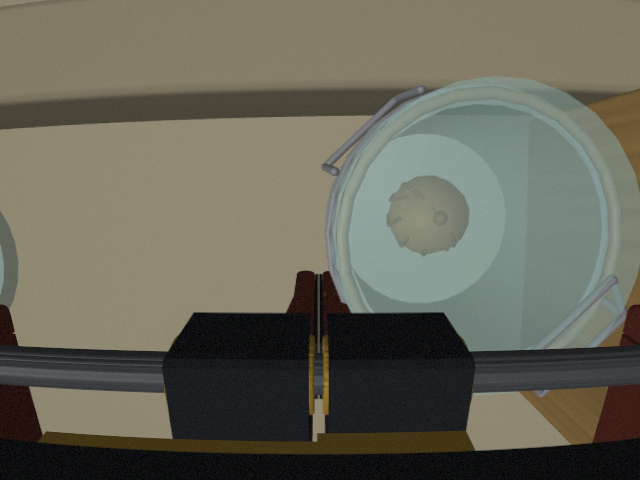

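>>> {"name": "play_rows", "arguments": {
  "increments": [
    {"jaw": -1,"tx": 0,"ty": 2,"tz": 0,"turn": 0},
    {"jaw": -1,"tx": 0,"ty": 2,"tz": 0,"turn": 0},
    {"jaw": -1,"tx": 0,"ty": 2,"tz": 0,"turn": 0},
    {"jaw": -1,"tx": 0,"ty": 2,"tz": 0,"turn": 0},
    {"jaw": -1,"tx": 0,"ty": 2,"tz": 0,"turn": 0},
    {"jaw": -1,"tx": 0,"ty": 2,"tz": 0,"turn": 0},
    {"jaw": -1,"tx": 0,"ty": 2,"tz": 0,"turn": 0},
    {"jaw": -1,"tx": 0,"ty": 2,"tz": 0,"turn": 0},
    {"jaw": -1,"tx": 0,"ty": 2,"tz": 0,"turn": 0},
    {"jaw": -1,"tx": 0,"ty": 2,"tz": 0,"turn": 0}
  ]
}}

```text
clock: 59.6
tool_pos: [0.5682, -0.2226, 0.2197]
tcp_rot: [[0.991, -0.017, 0.136], [-0.018, -1.0, 0.004], [0.136, -0.006, -0.991]]
force: [-1.2, 13.7, 5.4]
finger_gap: 0.0006
```

Run:
```python
from h import *
s=get_state();rel(s,.597,-.212,.06);print(s["force"]);f=grab_frame("wrist");save(f,"w34");s=get_state();print(s["force"])
f=grab_frame("scene");cv2.imwrite('pics/s34c.png',cv2.resize(cv2.cvtColor(f["color"],cv2.COLOR_RGB2BGR)[220:400,160:360],None,fx=4,fy=3.3))
```

```text
pos [ 0.5682 -0.2226  0.2197] grasp [ 0.5904 -0.222   0.0579] gap 0.0006 yaw -1.0 tilt [0.136 0.004]
tool move mm [  6.6 -10.2  -1.1]
[-1.16403944 13.69271759  5.42772549]
[-1.89328928 12.97433348  4.64441868]
```

View pics/s34c.png

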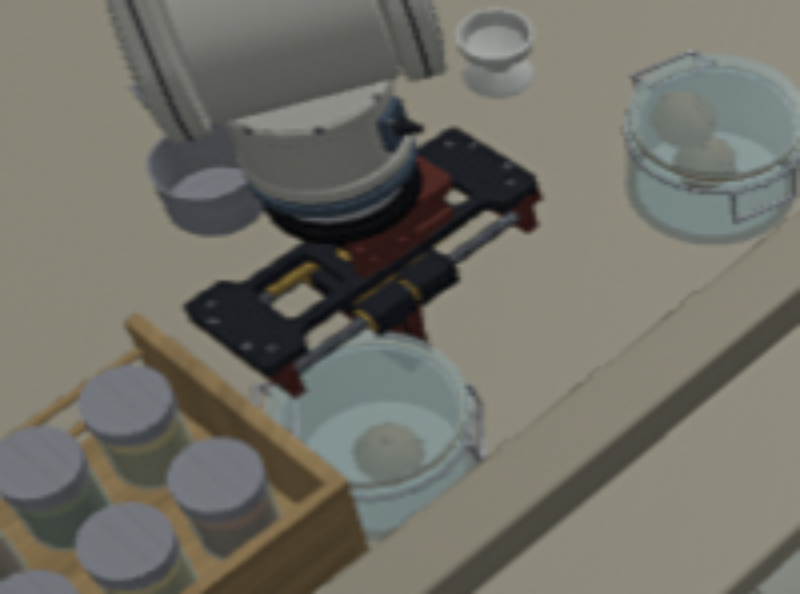

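View pics/w34.png

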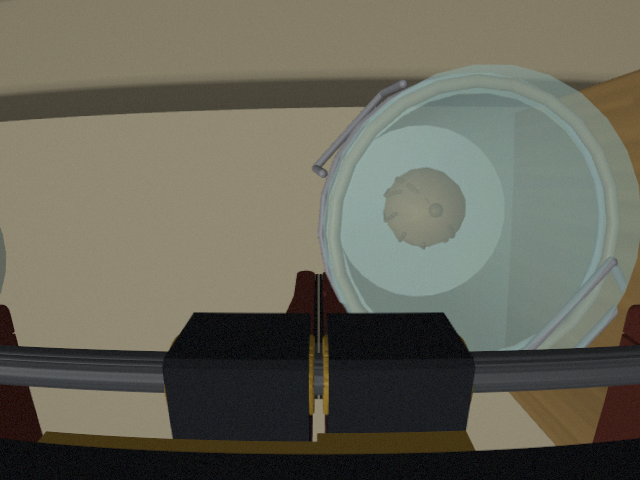

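Run:
```python
from h import *
for n in ("scene","top"):
    f=grab_frame(n)
    for k in ["jar_a_center","rack_mid","upstand_face"]:
        for r in landmark_of(f,k): print(n,k,np.round(w(f,r["position"]),3),round(r["score"],2))
s=get_state();f=grab_frame("wrist")
T=np.eye(4);T[:3,:3]=s["tcp_rot"];T[:3,3]=s["tool_pos"];M=T@np.array(f["T_tool_cam"])
for r in landmark_of(f,"jar_a_center"): print("wrist",np.round(M[:3,:3]@r["position"]+M[:3,3],3),r["score"])
print(wray(f,(515,200),.0,s),wray(f,(480,107),0,s),wray(f,(150,113),0,s))
```

```text
scene jar_a_center [0.613 0.208 0.038] 0.67
scene rack_mid [ 0.626 -0.414  0.047] 0.63
scene upstand_face [0.607 0.002 0.042] 0.22
top jar_a_center [0.618 0.202 0.037] 0.75
top rack_mid [ 0.628 -0.414  0.037] 0.84
top upstand_face [ 0.674 -0.005  0.034] 0.59
[ 0.62973527 -0.32709802  0.        ] [ 0.67788803 -0.30716781  0.        ] [ 0.67827535 -0.13653283  0.        ]
```

>>> {"name": "play_rows", "arguments": {
  "increments": [
    {"jaw": -1,"tx": 2,"ty": -1,"tz": 0,"turn": 0},
    {"jaw": -1,"tx": 2,"ty": 0,"tz": 0,"turn": 0},
    {"jaw": -1,"tx": 2,"ty": 0,"tz": 0,"turn": 0},
    {"jaw": -1,"tx": 2,"ty": 0,"tz": 0,"turn": 0},
    {"jaw": -1,"tx": 2,"ty": 0,"tz": 0,"turn": 0},
    {"jaw": -1,"tx": 2,"ty": 0,"tz": 0,"turn": 0},
    {"jaw": -1,"tx": 2,"ty": 0,"tz": 0,"turn": 0},
    {"jaw": -1,"tx": 2,"ty": 0,"tz": 0,"turn": 0},
    {"jaw": -1,"tx": 0,"ty": 0,"tz": 0,"turn": 0},
    {"jaw": -1,"tx": 0,"ty": 0,"tz": 0,"turn": 0}
  ]
}}

```text
clock: 61.45
tool_pos: [0.5782, -0.2209, 0.2198]
tcp_rot: [[0.993, -0.018, 0.117], [-0.019, -1.0, 0.011], [0.116, -0.013, -0.993]]
force: [-2.4, 4.8, 2.2]
finger_gap: 0.0002
```

Run:
```python
from h import *
s=get_state();rel(s,.597,-.212,.06);print(s["force"]);f=grab_frame("wrist");save(f,"w35")
```

```text
pos [ 0.5782 -0.2209  0.2198] grasp [ 0.5972 -0.2191  0.0576] gap 0.0002 yaw -1.1 tilt [0.117 0.011]
tool move mm [-0.1 -7.1 -2.3]
[-2.40154811  4.76103409  2.21407263]
```

View pics/w35.png

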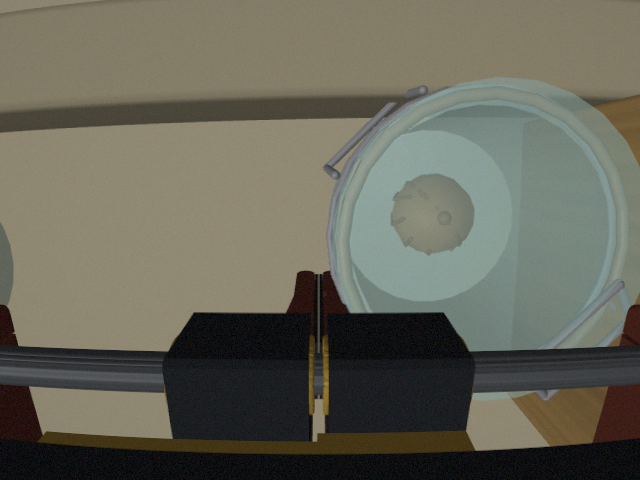

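>>> {"name": "play_rows", "arguments": {
  "increments": [
    {"jaw": -1,"tx": 0,"ty": -8,"tz": 0,"turn": 0},
    {"jaw": -1,"tx": 0,"ty": -5,"tz": -30,"turn": 0},
    {"jaw": -1,"tx": 0,"ty": 0,"tz": -35,"turn": 0},
    {"jaw": -1,"tx": 0,"ty": 0,"tz": -35,"turn": 0},
    {"jaw": -1,"tx": 0,"ty": -45,"tz": 0,"turn": 0},
    {"jaw": -1,"tx": 0,"ty": -50,"tz": 0,"turn": 0},
    {"jaw": -1,"tx": 0,"ty": -50,"tz": 0,"turn": 0},
    {"jaw": -1,"tx": 0,"ty": -50,"tz": 0,"turn": 0},
    {"jaw": -1,"tx": 0,"ty": -50,"tz": 0,"turn": 0},
    {"jaw": -1,"tx": 0,"ty": -50,"tz": 0,"turn": 0}
  ]
}}

```text
clock: 62.75
tool_pos: [0.5787, 0.0898, 0.3293]
tcp_rot: [[0.99, -0.027, 0.141], [-0.027, -1.0, 0.002], [0.141, -0.006, -0.99]]
force: [0.5, 0.1, 0.1]
finger_gap: 0.0006
```

Run:
```python
from h import *
s=get_state();f=grab_frame("wrist");s=get_state();rel(s,.592,.09,.06);print(s["force"]);save(f,"w36");print(s["joint_pos"])
f=grab_frame("top");save(f,"t36");cv2.imwrite('pics/t36c.png',cv2.resize(cv2.cvtColor(f["color"],cv2.COLOR_RGB2BGR)[150:340,190:490],None,fx=2.6,fy=2.6,interpolation=cv2.INTER_CUBIC))
```

```text
pos [0.5788 0.0944 0.3296] grasp [0.602  0.0951 0.1679] gap 0.0006 yaw -1.5 tilt [0.142 0.005]
tool move mm [-25.1   6.3 105.4]
[-0.61286297  3.83022337  0.8091481 ]
[  8.29790303  25.28831824 103.74949639  -1.34332692  42.84834118
 100.63667924]
```

View pics/t36c.png

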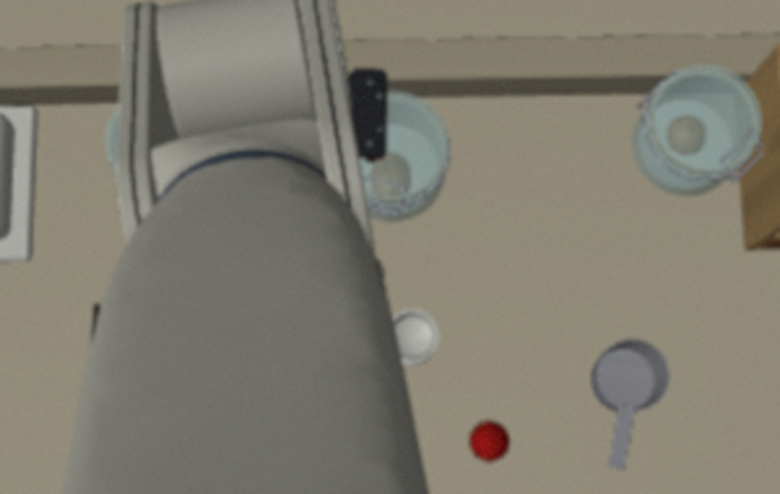

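View pics/w36.png

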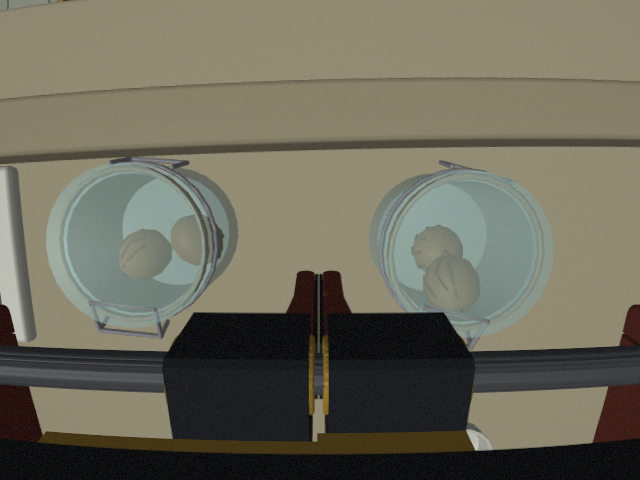

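>>> {"name": "play_rows", "arguments": {
  "increments": [
    {"jaw": -1,"tx": -3,"ty": 1,"tz": 13,"turn": 0},
    {"jaw": -1,"tx": -3,"ty": 1,"tz": 13,"turn": 0},
    {"jaw": -1,"tx": -3,"ty": 1,"tz": 13,"turn": 0},
    {"jaw": -1,"tx": -3,"ty": 1,"tz": 13,"turn": 0},
    {"jaw": -1,"tx": -3,"ty": 1,"tz": 13,"turn": 0},
    {"jaw": -1,"tx": -3,"ty": 1,"tz": 13,"turn": 0},
    {"jaw": -1,"tx": -3,"ty": 1,"tz": 12,"turn": 0},
    {"jaw": -1,"tx": -2,"ty": 0,"tz": 8,"turn": 0},
    {"jaw": -1,"tx": -2,"ty": 0,"tz": 5,"turn": 0},
    {"jaw": -1,"tx": 0,"ty": 0,"tz": 3,"turn": 0}
  ]
}}

```text
clock: 64.1
tool_pos: [0.5685, 0.0822, 0.2124]
tcp_rot: [[0.99, -0.026, 0.141], [-0.026, -1.0, 0.002], [0.141, -0.006, -0.99]]
force: [0.0, -0.2, 0.6]
finger_gap: 0.0005
```

Run:
```python
from h import *
s=get_state();rel(s,.592,.0,.06);print(s["force"])
f=grab_frame("top");C=ray(f,(461.5,197),.09);print("C",C)
```

```text
pos [0.5685 0.0822 0.2124] grasp [0.5916 0.0826 0.0507] gap 0.0005 yaw -1.5 tilt [0.141 0.002]
tool move mm [ 3.9 82.5 -9.3]
[ 0.04345772 -0.17628789  0.5630028 ]
C [ 0.62417761 -0.27615742  0.09      ]
```

>>> {"name": "play_rows", "arguments": {
  "increments": [
    {"jaw": -1,"tx": 1,"ty": 6,"tz": -3,"turn": 0},
    {"jaw": -1,"tx": 1,"ty": 6,"tz": -3,"turn": 0},
    {"jaw": -1,"tx": 1,"ty": 5,"tz": 0,"turn": 0},
    {"jaw": -1,"tx": 0,"ty": 5,"tz": 0,"turn": 0},
    {"jaw": -1,"tx": 0,"ty": 5,"tz": 0,"turn": 0},
    {"jaw": -1,"tx": 0,"ty": 6,"tz": 0,"turn": 0},
    {"jaw": -1,"tx": 0,"ty": 6,"tz": 0,"turn": 0},
    {"jaw": -1,"tx": 0,"ty": 6,"tz": 0,"turn": 0},
    {"jaw": -1,"tx": 0,"ty": 6,"tz": 0,"turn": 0},
    {"jaw": -1,"tx": 0,"ty": 6,"tz": 0,"turn": 0}
  ]
}}

```text
clock: 65.4
tool_pos: [0.5696, 0.0225, 0.2201]
tcp_rot: [[0.989, -0.025, 0.144], [-0.026, -1.0, 0.004], [0.143, -0.008, -0.99]]
force: [-0.9, 5.1, 1.8]
finger_gap: 0.0006
```

>>> {"name": "play_rows", "arguments": {
  "increments": [
    {"jaw": -1,"tx": 0,"ty": 6,"tz": 0,"turn": 0},
    {"jaw": -1,"tx": 0,"ty": 6,"tz": 0,"turn": 0},
    {"jaw": -1,"tx": 0,"ty": 6,"tz": 0,"turn": 0},
    {"jaw": -1,"tx": 0,"ty": 6,"tz": 0,"turn": 0},
    {"jaw": -1,"tx": 0,"ty": 6,"tz": 0,"turn": 0},
    {"jaw": -1,"tx": 0,"ty": 6,"tz": 0,"turn": 0},
    {"jaw": -1,"tx": 0,"ty": 6,"tz": 0,"turn": 0},
    {"jaw": -1,"tx": 0,"ty": 6,"tz": 0,"turn": 0},
    {"jaw": -1,"tx": 0,"ty": 6,"tz": 0,"turn": 0},
    {"jaw": -1,"tx": 0,"ty": 6,"tz": 0,"turn": 0}
  ]
}}

```text
clock: 66.65
tool_pos: [0.5672, -0.0417, 0.2196]
tcp_rot: [[0.99, -0.025, 0.141], [-0.026, -1.0, 0.004], [0.141, -0.008, -0.99]]
force: [-1.9, 4.5, 3.1]
finger_gap: 0.0008
```

Run:
```python
from h import *
s=get_state();rel(s,.592,-.112,.06);print(s["force"]);f=grab_frame("wrist");save(f,"w37")
```

```text
pos [ 0.5672 -0.0417  0.2196] grasp [ 0.5903 -0.041   0.058 ] gap 0.0008 yaw -1.5 tilt [0.141 0.004]
tool move mm [ 3.8 70.9 -2.1]
[-1.86973567  4.4977508   3.08308648]
```

View pics/w37.png

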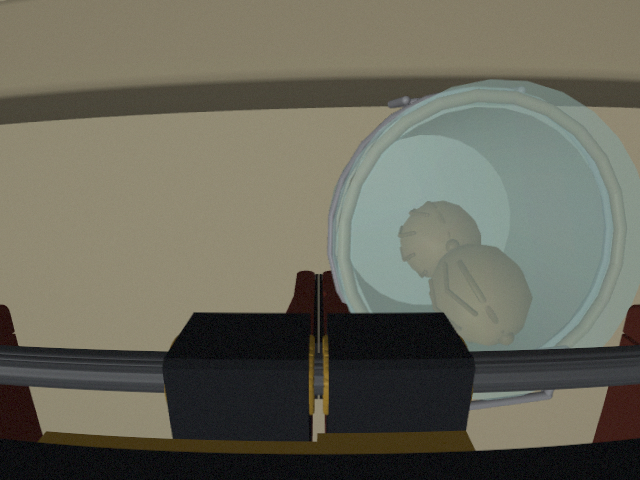

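>>> {"name": "play_rows", "arguments": {
  "increments": [
    {"jaw": -1,"tx": 0,"ty": 6,"tz": 0,"turn": 0},
    {"jaw": -1,"tx": 0,"ty": 6,"tz": 0,"turn": 0},
    {"jaw": -1,"tx": 0,"ty": 6,"tz": 0,"turn": 0},
    {"jaw": -1,"tx": 0,"ty": 6,"tz": 0,"turn": 0},
    {"jaw": -1,"tx": 0,"ty": 6,"tz": 0,"turn": 0},
    {"jaw": -1,"tx": 0,"ty": 6,"tz": 0,"turn": 0},
    {"jaw": -1,"tx": 0,"ty": 6,"tz": 0,"turn": 0},
    {"jaw": -1,"tx": 0,"ty": 6,"tz": 0,"turn": 0},
    {"jaw": -1,"tx": 0,"ty": 5,"tz": 0,"turn": 0},
    {"jaw": -1,"tx": 0,"ty": 4,"tz": 0,"turn": 0}
  ]
}}

```text
clock: 67.95
tool_pos: [0.5604, -0.0987, 0.2189]
tcp_rot: [[0.992, -0.026, 0.125], [-0.027, -1.0, 0.011], [0.125, -0.014, -0.992]]
force: [-3.8, 7.1, 5.8]
finger_gap: 0.0004
```

>>> {"name": "play_rows", "arguments": {
  "increments": [
    {"jaw": -1,"tx": 0,"ty": 3,"tz": 0,"turn": 0},
    {"jaw": -1,"tx": 0,"ty": 2,"tz": 0,"turn": 0},
    {"jaw": -1,"tx": 0,"ty": 2,"tz": 0,"turn": 0},
    {"jaw": -1,"tx": 0,"ty": 2,"tz": 0,"turn": 0},
    {"jaw": -1,"tx": 0,"ty": 2,"tz": 0,"turn": 0},
    {"jaw": -1,"tx": 0,"ty": 2,"tz": 0,"turn": 0},
    {"jaw": -1,"tx": 0,"ty": 2,"tz": 0,"turn": 0},
    {"jaw": -1,"tx": 0,"ty": 2,"tz": 0,"turn": 0},
    {"jaw": -1,"tx": 0,"ty": 2,"tz": 0,"turn": 0},
    {"jaw": -1,"tx": 0,"ty": 2,"tz": 0,"turn": 0}
  ]
}}

```text
clock: 69.2
tool_pos: [0.5552, -0.1199, 0.2173]
tcp_rot: [[0.993, -0.026, 0.111], [-0.028, -0.999, 0.015], [0.111, -0.018, -0.994]]
force: [-2.4, 4.0, 2.7]
finger_gap: 0.0004
```

Run:
```python
from h import *
s=get_state();rel(s,.592,-.112,.06);print(s["force"]);f=grab_frame("wrist");save(f,"w38")
```

```text
pos [ 0.5552 -0.1199  0.2173] grasp [ 0.5734 -0.1174  0.055 ] gap 0.0004 yaw -1.6 tilt [0.111 0.015]
tool move mm [18.9 -5.9 -2.8]
[-2.41030565  4.01890883  2.66848726]
```

View pics/w38.png

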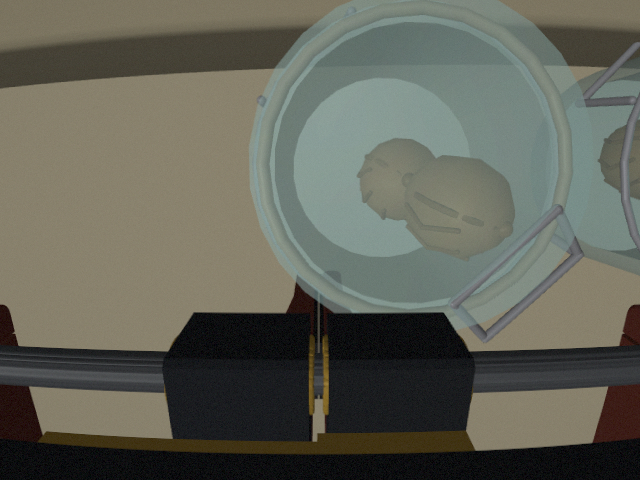

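>>> {"name": "play_rows", "arguments": {
  "increments": [
    {"jaw": -1,"tx": 0,"ty": -8,"tz": 0,"turn": 0},
    {"jaw": -1,"tx": 0,"ty": -12,"tz": -2,"turn": 0},
    {"jaw": -1,"tx": 0,"ty": -12,"tz": -2,"turn": 0},
    {"jaw": -1,"tx": 0,"ty": -8,"tz": 0,"turn": 0},
    {"jaw": -1,"tx": 8,"ty": 0,"tz": 1,"turn": 0},
    {"jaw": -1,"tx": 8,"ty": 0,"tz": 1,"turn": 0},
    {"jaw": -1,"tx": 8,"ty": 0,"tz": 1,"turn": 0},
    {"jaw": -1,"tx": 8,"ty": 0,"tz": 1,"turn": 0},
    {"jaw": -1,"tx": 6,"ty": 0,"tz": 1,"turn": 0},
    {"jaw": -1,"tx": 3,"ty": 0,"tz": 0,"turn": 0}
  ]
}}

```text
clock: 70.5
tool_pos: [0.6017, -0.0797, 0.2222]
tcp_rot: [[0.993, -0.026, 0.116], [-0.028, -1.0, 0.013], [0.115, -0.016, -0.993]]
force: [0.3, -0.2, -0.7]
finger_gap: 0.0006
```

Run:
```python
from h import *
s=get_state();rel(s,.614,-.1,.06);print(s["force"]);f=grab_frame("wrist");save(f,"w39")
f=grab_frame("scene");cv2.imwrite('pics/s39c.png',cv2.resize(cv2.cvtColor(f["color"],cv2.COLOR_RGB2BGR)[220:400,200:400],None,fx=4,fy=3.3))
```

```text
pos [ 0.6017 -0.0797  0.2222] grasp [ 0.6206 -0.0775  0.06  ] gap 0.0006 yaw -1.6 tilt [0.116 0.013]
tool move mm [-5.9 22.7 -1.1]
[ 0.31492125 -0.20312423 -0.71347703]
```

View pics/w39.png

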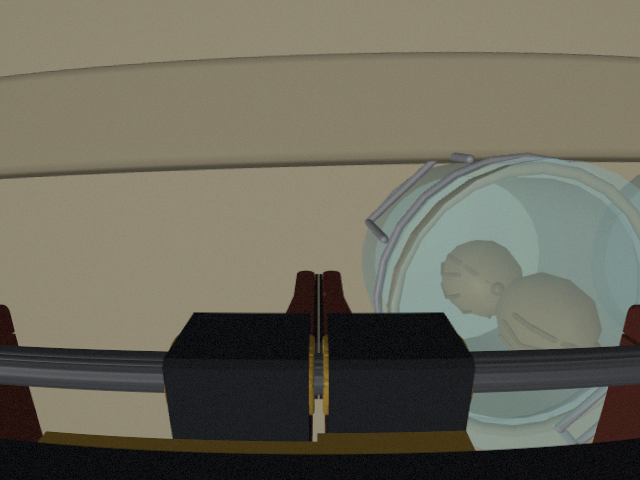

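View pics/s39c.png

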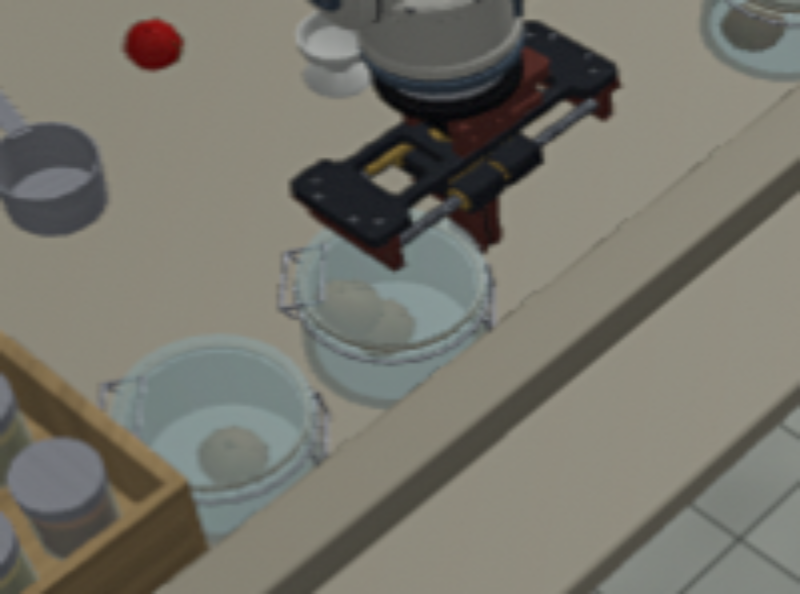

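>>> {"name": "play_rows", "arguments": {
  "increments": [
    {"jaw": -1,"tx": -2,"ty": 4,"tz": 0,"turn": 0},
    {"jaw": -1,"tx": -2,"ty": 4,"tz": 0,"turn": 0},
    {"jaw": -1,"tx": 0,"ty": 3,"tz": 0,"turn": 0},
    {"jaw": -1,"tx": 0,"ty": 3,"tz": 0,"turn": 0},
    {"jaw": -1,"tx": 0,"ty": 3,"tz": 0,"turn": 0},
    {"jaw": -1,"tx": 0,"ty": 3,"tz": 0,"turn": 0},
    {"jaw": -1,"tx": 0,"ty": 3,"tz": 0,"turn": 0},
    {"jaw": -1,"tx": 0,"ty": 3,"tz": 0,"turn": 0},
    {"jaw": -1,"tx": 0,"ty": 3,"tz": 0,"turn": 0},
    {"jaw": -1,"tx": 0,"ty": 2,"tz": 0,"turn": 0}
  ]
}}

```text
clock: 71.85
tool_pos: [0.5933, -0.1087, 0.2215]
tcp_rot: [[0.994, -0.025, 0.107], [-0.027, -0.999, 0.019], [0.107, -0.022, -0.994]]
force: [-1.4, 5.5, 3.2]
finger_gap: 0.0007
```

Run:
```python
from h import *
s=get_state();rel(s,.614,-.112,.06);print(s["force"]);f=grab_frame("wrist");save(f,"w40")
```

```text
pos [ 0.5933 -0.1087  0.2215] grasp [ 0.6109 -0.1056  0.0592] gap 0.0007 yaw -1.6 tilt [0.107 0.019]
tool move mm [ 3.4  6.3 -0.6]
[-1.44519605  5.52632253  3.21298585]
```

View pics/w40.png

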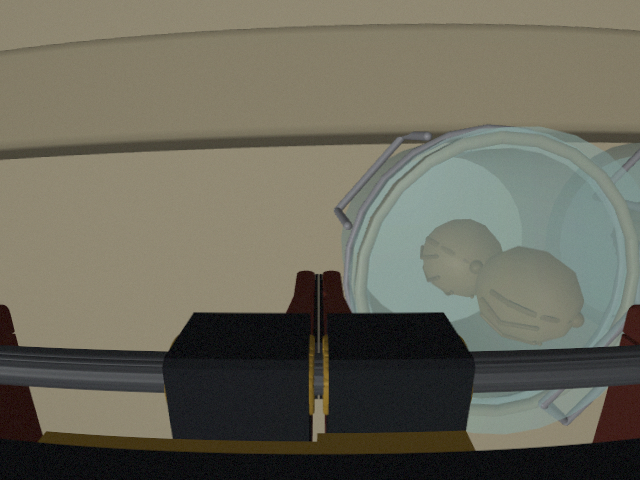

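>>> {"name": "play_rows", "arguments": {
  "increments": [
    {"jaw": -1,"tx": 0,"ty": 2,"tz": 0,"turn": 0},
    {"jaw": -1,"tx": 0,"ty": 2,"tz": 0,"turn": 0},
    {"jaw": -1,"tx": 0,"ty": 2,"tz": 0,"turn": 0},
    {"jaw": -1,"tx": 0,"ty": 2,"tz": 0,"turn": 0},
    {"jaw": -1,"tx": 0,"ty": 2,"tz": 0,"turn": 0},
    {"jaw": -1,"tx": 0,"ty": 2,"tz": 0,"turn": 0},
    {"jaw": -1,"tx": 0,"ty": 2,"tz": 0,"turn": 0},
    {"jaw": -1,"tx": 0,"ty": 2,"tz": 0,"turn": 0},
    {"jaw": -1,"tx": 0,"ty": 2,"tz": 0,"turn": 0},
    {"jaw": -1,"tx": 0,"ty": 2,"tz": 0,"turn": 0}
  ]
}}

```text
clock: 73.15
tool_pos: [0.5907, -0.1209, 0.2233]
tcp_rot: [[0.995, -0.022, 0.098], [-0.025, -0.999, 0.032], [0.098, -0.034, -0.995]]
force: [-1.3, 14.7, 5.5]
finger_gap: 0.0006
```

Run:
```python
from h import *
s=get_state();rel(s,.614,-.112,.06);print(s["force"]);f=grab_frame("wrist");save(f,"w41")
f=grab_frame("scene");cv2.imwrite('pics/s41c.png',cv2.resize(cv2.cvtColor(f["color"],cv2.COLOR_RGB2BGR)[220:400,200:400],None,fx=4,fy=3.3))
```

```text
pos [ 0.5907 -0.1209  0.2233] grasp [ 0.6068 -0.1157  0.0608] gap 0.0006 yaw -1.5 tilt [0.098 0.032]
tool move mm [ 7.  -3.8  1.7]
[-1.2663944  14.66980098  5.48376586]
```

View pics/w41.png

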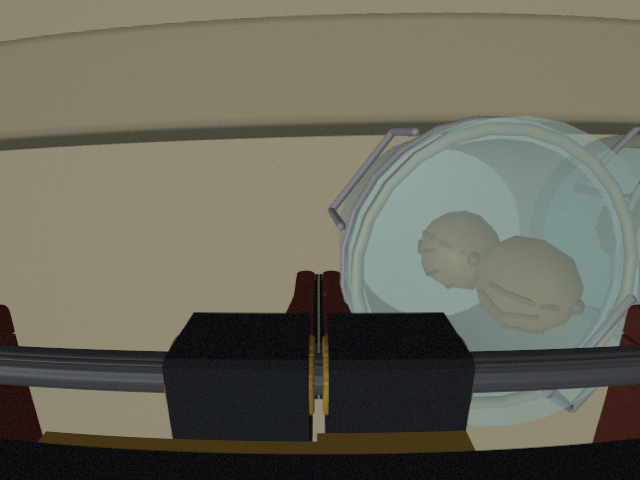

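View pics/s41c.png

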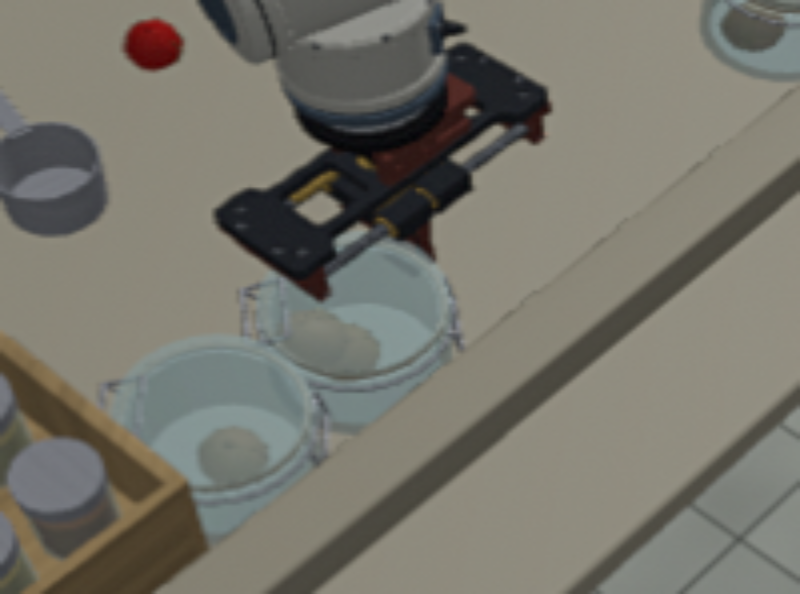

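>>> {"name": "play_rows", "arguments": {
  "increments": [
    {"jaw": -1,"tx": 0,"ty": -8,"tz": 0,"turn": 0},
    {"jaw": -1,"tx": 0,"ty": -5,"tz": -30,"turn": 0},
    {"jaw": -1,"tx": 0,"ty": 0,"tz": -35,"turn": 0},
    {"jaw": -1,"tx": 0,"ty": 0,"tz": -35,"turn": 0},
    {"jaw": -1,"tx": 0,"ty": -45,"tz": 0,"turn": 0},
    {"jaw": -1,"tx": 0,"ty": -50,"tz": 0,"turn": 0},
    {"jaw": -1,"tx": 0,"ty": -50,"tz": 0,"turn": 0},
    {"jaw": -1,"tx": 0,"ty": -50,"tz": 0,"turn": 0},
    {"jaw": -1,"tx": 0,"ty": -50,"tz": 0,"turn": 0},
    {"jaw": -1,"tx": 0,"ty": -50,"tz": 0,"turn": 0}
  ]
}}

```text
clock: 74.5
tool_pos: [0.5899, 0.1872, 0.3369]
tcp_rot: [[0.994, -0.03, 0.105], [-0.033, -0.999, 0.027], [0.105, -0.031, -0.994]]
force: [0.3, -0.2, 0.3]
finger_gap: 0.0006
```

Run:
```python
from h import *
s=get_state();f=grab_frame("top");s=get_state();rel(s,.602,.285,.16)
save(f,"t42");cv2.imwrite('pics/t42c.png',cv2.resize(cv2.cvtColor(f["color"],cv2.COLOR_RGB2BGR)[150:300,220:520],None,fx=2.6,fy=2.6,interpolation=cv2.INTER_CUBIC))
```

```text
pos [0.5901 0.1921 0.3374] grasp [0.6075 0.197  0.1751] gap 0.0008 yaw -1.8 tilt [0.107 0.03 ]
tool move mm [ -9.8 -87.3  17.1]
```

View pics/t42c.png

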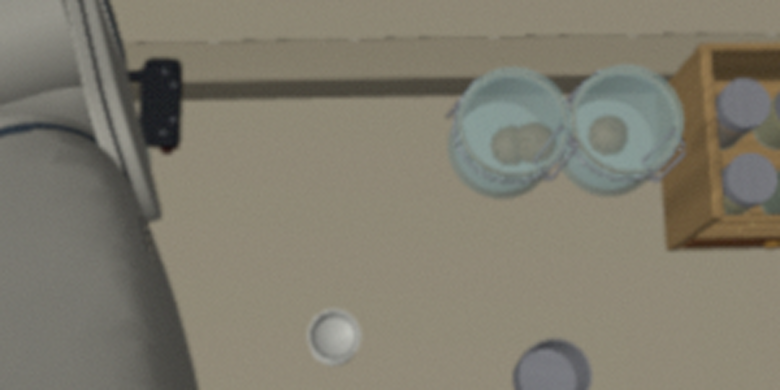

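>>> {"name": "play_rows", "arguments": {
  "increments": [
    {"jaw": -1,"tx": -2,"ty": -25,"tz": 0,"turn": 0},
    {"jaw": -1,"tx": -2,"ty": -25,"tz": 0,"turn": 0},
    {"jaw": -1,"tx": -2,"ty": -22,"tz": 0,"turn": 0},
    {"jaw": -1,"tx": -2,"ty": -15,"tz": 0,"turn": 0},
    {"jaw": -1,"tx": -3,"ty": -2,"tz": 18,"turn": 0},
    {"jaw": -1,"tx": -2,"ty": 0,"tz": 22,"turn": 0},
    {"jaw": -1,"tx": -2,"ty": 0,"tz": 22,"turn": 0},
    {"jaw": -1,"tx": -2,"ty": 0,"tz": 22,"turn": 0},
    {"jaw": -1,"tx": -2,"ty": 0,"tz": 20,"turn": 0},
    {"jaw": -1,"tx": -2,"ty": 0,"tz": 8,"turn": 0}
  ]
}}

```text
clock: 75.8
tool_pos: [0.583, 0.2844, 0.2178]
tcp_rot: [[0.994, -0.027, 0.106], [-0.03, -0.999, 0.026], [0.106, -0.029, -0.994]]
force: [0.2, 0.7, -0.7]
finger_gap: 0.0006
```

Run:
```python
from h import *
s=get_state();f=grab_frame("wrist");s=get_state();rel(s,.6,.26,.06);print(s["force"]);save(f,"w43");print(s["joint_pos"])
```

```text
pos [0.5826 0.2843 0.2172] grasp [0.5998 0.2885 0.0549] gap 0.0003 yaw -1.7 tilt [0.105 0.026]
tool move mm [ 1.5 28.4 -5.8]
[-1.84296649  0.10446201 -1.60432853]
[ 25.20457908  39.23384518  97.13348784  -2.02838358  37.54196848
 118.37176811]
```

View pics/w43.png

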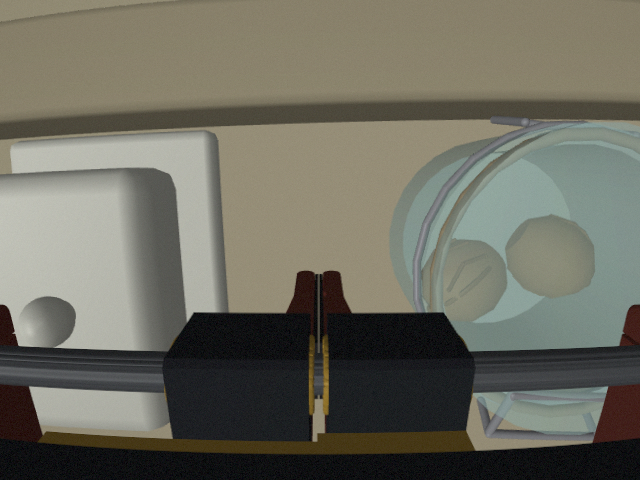

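>>> {"name": "play_rows", "arguments": {
  "increments": [
    {"jaw": -1,"tx": 0,"ty": 8,"tz": -3,"turn": 0},
    {"jaw": -1,"tx": 0,"ty": 6,"tz": -3,"turn": 0},
    {"jaw": -1,"tx": 0,"ty": 5,"tz": 0,"turn": 0},
    {"jaw": -1,"tx": 0,"ty": 5,"tz": 0,"turn": 0},
    {"jaw": -1,"tx": 0,"ty": 5,"tz": 0,"turn": 0},
    {"jaw": -1,"tx": 0,"ty": 6,"tz": 0,"turn": 0},
    {"jaw": -1,"tx": 0,"ty": 6,"tz": 0,"turn": 0},
    {"jaw": -1,"tx": 0,"ty": 6,"tz": 0,"turn": 0},
    {"jaw": -1,"tx": 0,"ty": 6,"tz": 0,"turn": 0},
    {"jaw": -1,"tx": 0,"ty": 6,"tz": 0,"turn": 0}
  ]
}}

```text
clock: 77.1
tool_pos: [0.5812, 0.2229, 0.2251]
tcp_rot: [[0.993, -0.026, 0.111], [-0.029, -0.999, 0.03], [0.11, -0.033, -0.993]]
force: [-1.1, 3.3, 1.9]
finger_gap: 0.0007
```

>>> {"name": "play_rows", "arguments": {
  "increments": [
    {"jaw": -1,"tx": 0.3,"ty": 6,"tz": 0,"turn": 0},
    {"jaw": -1,"tx": 0.3,"ty": 6,"tz": 0,"turn": 0},
    {"jaw": -1,"tx": 0.3,"ty": 6,"tz": 0,"turn": 0},
    {"jaw": -1,"tx": 0.3,"ty": 6,"tz": 0,"turn": 0},
    {"jaw": -1,"tx": 0.3,"ty": 6,"tz": 0,"turn": 0},
    {"jaw": -1,"tx": 0.3,"ty": 6,"tz": 0,"turn": 0},
    {"jaw": -1,"tx": 0.3,"ty": 6,"tz": 0,"turn": 0},
    {"jaw": -1,"tx": 0.3,"ty": 6,"tz": 0,"turn": 0},
    {"jaw": -1,"tx": 0.3,"ty": 6,"tz": 0,"turn": 0},
    {"jaw": -1,"tx": 0.3,"ty": 6,"tz": 0,"turn": 0}
  ]
}}

```text
clock: 78.35
tool_pos: [0.5718, 0.1624, 0.2239]
tcp_rot: [[0.996, -0.028, 0.082], [-0.03, -0.999, 0.03], [0.081, -0.033, -0.996]]
force: [-11.0, 6.1, 9.8]
finger_gap: 0.0009
```

Run:
```python
from h import *
s=get_state();f=grab_frame("wrist");rel(s,.61,.06,.06);print(s["force"]);save(f,"w44")
```

```text
pos [0.5718 0.1624 0.2239] grasp [0.5853 0.1673 0.0612] gap 0.0009 yaw -1.7 tilt [0.082 0.03 ]
tool move mm [ 27.8 106.6   0. ]
[-10.96991978   6.14868042   9.82199328]
```

View pics/w44.png

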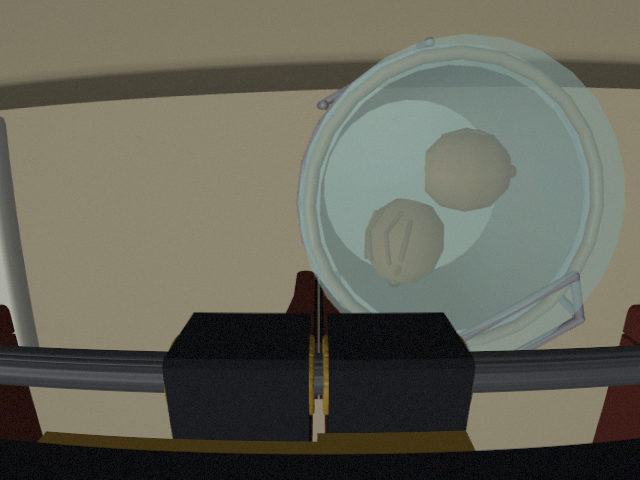

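>>> {"name": "play_rows", "arguments": {
  "increments": [
    {"jaw": -1,"tx": -2,"ty": -6,"tz": 0,"turn": 0},
    {"jaw": -1,"tx": 0,"ty": -12,"tz": 0,"turn": 0},
    {"jaw": -1,"tx": 0,"ty": -12,"tz": 0,"turn": 0},
    {"jaw": -1,"tx": 0,"ty": -8,"tz": 0,"turn": 0},
    {"jaw": -1,"tx": 8,"ty": -2,"tz": 0,"turn": 0},
    {"jaw": -1,"tx": 8,"ty": 0,"tz": 1,"turn": 0},
    {"jaw": -1,"tx": 8,"ty": 0,"tz": 1,"turn": 0},
    {"jaw": -1,"tx": 6,"ty": 0,"tz": 0,"turn": 0},
    {"jaw": -1,"tx": 2,"ty": 3,"tz": 0,"turn": 0},
    {"jaw": -1,"tx": 0,"ty": 5,"tz": 0,"turn": 0}
  ]
}}

```text
clock: 79.65
tool_pos: [0.6057, 0.1934, 0.2246]
tcp_rot: [[0.996, -0.028, 0.082], [-0.03, -0.999, 0.028], [0.081, -0.031, -0.996]]
force: [-0.8, -0.8, -0.1]
finger_gap: 0.0006
```

Run:
```python
from h import *
s=get_state();f=grab_frame("wrist");rel(s,.613,.06,.06);print(s["force"]);save(f,"w45")
```

```text
pos [0.6057 0.1934 0.2246] grasp [0.6191 0.198  0.0619] gap 0.0006 yaw -1.8 tilt [0.082 0.028]
tool move mm [ -2.  138.1  -2.5]
[-0.82592619 -0.84899528 -0.11261143]
```

View pics/w45.png

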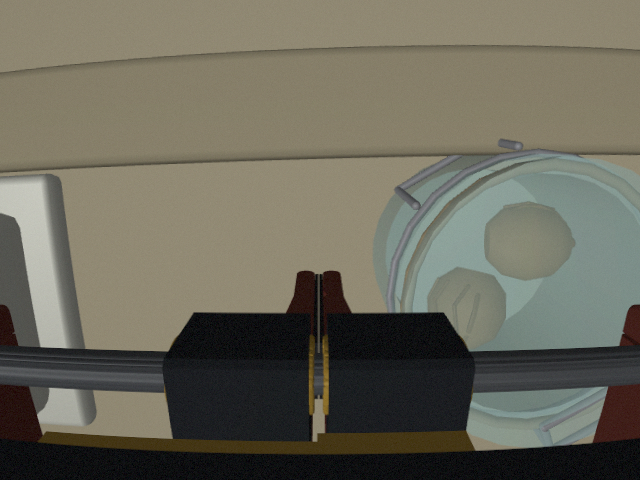

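>>> {"name": "play_rows", "arguments": {
  "increments": [
    {"jaw": -1,"tx": 0,"ty": 5,"tz": 0,"turn": 0},
    {"jaw": -1,"tx": 0,"ty": 5,"tz": 0,"turn": 0},
    {"jaw": -1,"tx": 0,"ty": 5,"tz": 0,"turn": 0},
    {"jaw": -1,"tx": 0,"ty": 6,"tz": 0,"turn": 0},
    {"jaw": -1,"tx": 0,"ty": 6,"tz": 0,"turn": 0},
    {"jaw": -1,"tx": 0,"ty": 6,"tz": 0,"turn": 0},
    {"jaw": -1,"tx": 0,"ty": 6,"tz": 0,"turn": 0},
    {"jaw": -1,"tx": 0,"ty": 6,"tz": 0,"turn": 0},
    {"jaw": -1,"tx": 0,"ty": 6,"tz": 0,"turn": 0},
    {"jaw": -1,"tx": 0,"ty": 6,"tz": 0,"turn": 0}
  ]
}}

```text
clock: 80.95
tool_pos: [0.6006, 0.1409, 0.227]
tcp_rot: [[0.996, -0.027, 0.079], [-0.03, -0.999, 0.039], [0.078, -0.042, -0.996]]
force: [-4.1, 8.8, 4.7]
finger_gap: 0.0005
```

Run:
```python
from h import *
s=get_state();f=grab_frame("wrist");rel(s,.613,-.011,.06);print(s["force"]);save(f,"w46")
```

```text
pos [0.6006 0.1409 0.227 ] grasp [0.6136 0.1473 0.0643] gap 0.0005 yaw -1.8 tilt [0.079 0.039]
tool move mm [  3.9 158.3  -2. ]
[-4.07269086  8.75444551  4.66293686]
```

View pics/w46.png

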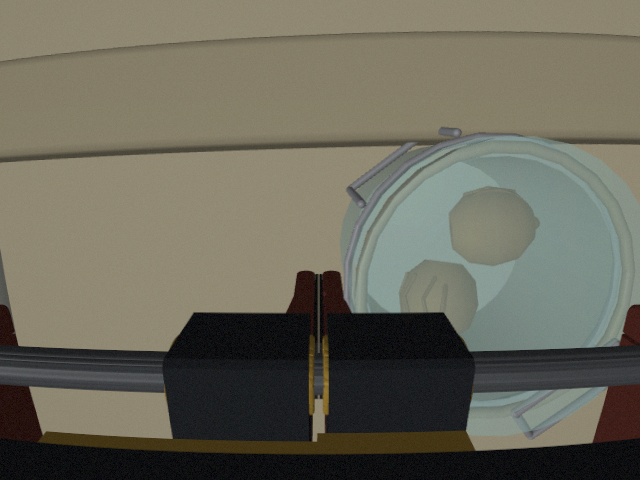

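>>> {"name": "play_rows", "arguments": {
  "increments": [
    {"jaw": -1,"tx": 0,"ty": -5,"tz": 0,"turn": 0},
    {"jaw": -1,"tx": 7,"ty": -1,"tz": 0,"turn": 0},
    {"jaw": -1,"tx": 0,"ty": 4,"tz": 0,"turn": 0},
    {"jaw": -1,"tx": 0.3,"ty": 6,"tz": 0,"turn": 0},
    {"jaw": -1,"tx": 0.3,"ty": 6,"tz": 0,"turn": 0},
    {"jaw": -1,"tx": 0.3,"ty": 6,"tz": 0,"turn": 0},
    {"jaw": -1,"tx": 0.3,"ty": 6,"tz": 0,"turn": 0},
    {"jaw": -1,"tx": 0.3,"ty": 6,"tz": 0,"turn": 0},
    {"jaw": -1,"tx": 0.3,"ty": 6,"tz": 0,"turn": 0},
    {"jaw": -1,"tx": 0.3,"ty": 6,"tz": 0,"turn": 0}
  ]
}}

```text
clock: 82.25
tool_pos: [0.6072, 0.1018, 0.2282]
tcp_rot: [[0.997, -0.028, 0.076], [-0.031, -0.998, 0.046], [0.075, -0.048, -0.996]]
force: [-4.7, 8.2, 5.5]
finger_gap: 0.0006
```

Run:
```python
from h import *
s=get_state();f=grab_frame("wrist");rel(s,.617,-.011,.06);print(s["force"]);save(f,"w47")
```

```text
pos [0.6072 0.1018 0.2282] grasp [0.6196 0.1093 0.0656] gap 0.0006 yaw -1.8 tilt [0.076 0.046]
tool move mm [  0.8 120.4  -0.2]
[-4.72216982  8.19930841  5.48032214]
```

View pics/w47.png

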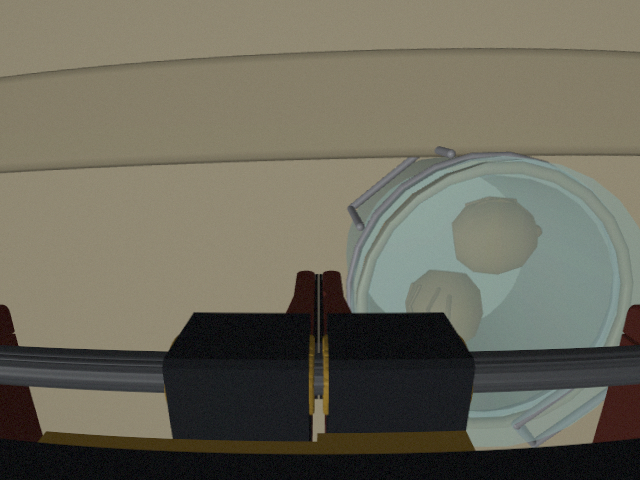

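>>> {"name": "play_rows", "arguments": {
  "increments": [
    {"jaw": -1,"tx": 0.5,"ty": 6,"tz": 0.5,"turn": 0},
    {"jaw": -1,"tx": 0.5,"ty": 6,"tz": 0.5,"turn": 0},
    {"jaw": -1,"tx": 0.5,"ty": 6,"tz": 0.5,"turn": 0},
    {"jaw": -1,"tx": 0.5,"ty": 6,"tz": 0.5,"turn": 0},
    {"jaw": -1,"tx": 0.5,"ty": 6,"tz": 0.5,"turn": 0},
    {"jaw": -1,"tx": 0.5,"ty": 6,"tz": 0.5,"turn": 0},
    {"jaw": -1,"tx": 0.5,"ty": 6,"tz": 0.5,"turn": 0},
    {"jaw": -1,"tx": 0.5,"ty": 6,"tz": 0.5,"turn": 0},
    {"jaw": -1,"tx": 0.5,"ty": 6,"tz": 0.5,"turn": 0},
    {"jaw": -1,"tx": 0.5,"ty": 6,"tz": 0.5,"turn": 0}
  ]
}}

```text
clock: 83.55
tool_pos: [0.5983, 0.0498, 0.2258]
tcp_rot: [[0.999, -0.03, 0.043], [-0.032, -0.997, 0.064], [0.041, -0.065, -0.997]]
force: [-12.4, 13.2, 14.2]
finger_gap: 0.0003
```

Run:
```python
from h import *
s=get_state();f=grab_frame("wrist");rel(s,.617,-.011,.06);print(s["force"]);save(f,"w48")
```

```text
pos [0.5983 0.0498 0.2258] grasp [0.6052 0.0602 0.063 ] gap 0.0003 yaw -1.9 tilt [0.043 0.064]
tool move mm [13.9 70.8 -1. ]
[-12.43595792  13.16875294  14.18034653]
```

View pics/w48.png

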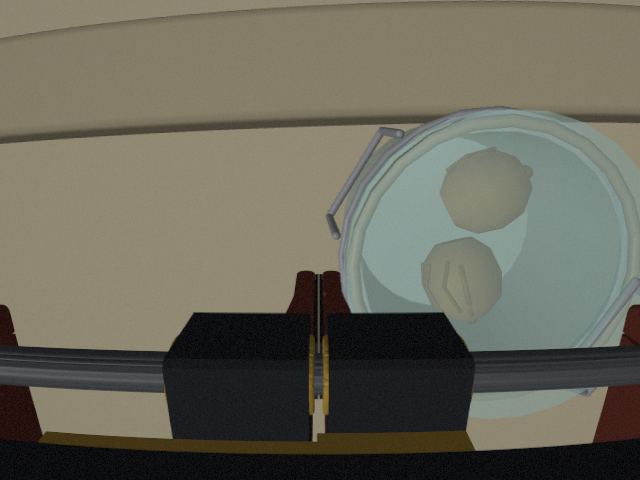

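>>> {"name": "play_rows", "arguments": {
  "increments": [
    {"jaw": -1,"tx": -1,"ty": -4,"tz": 0,"turn": 0},
    {"jaw": -1,"tx": 0,"ty": -10,"tz": 0,"turn": 0},
    {"jaw": -1,"tx": 0,"ty": -10,"tz": 0,"turn": 0},
    {"jaw": -1,"tx": 7,"ty": -4,"tz": 0,"turn": 0},
    {"jaw": -1,"tx": 8,"ty": 0,"tz": 0,"turn": 0},
    {"jaw": -1,"tx": 7,"ty": 0,"tz": 0,"turn": 0},
    {"jaw": -1,"tx": 2,"ty": 2,"tz": 0,"turn": 0},
    {"jaw": -1,"tx": 0,"ty": 3,"tz": 0,"turn": 0},
    {"jaw": -1,"tx": 0,"ty": 3,"tz": 0,"turn": 0},
    {"jaw": -1,"tx": 0,"ty": 3,"tz": 0,"turn": 0}
  ]
}}

```text
clock: 84.85
tool_pos: [0.623, 0.0645, 0.2271]
tcp_rot: [[0.999, -0.031, 0.041], [-0.033, -0.998, 0.062], [0.039, -0.064, -0.997]]
force: [0.0, 0.1, 0.3]
finger_gap: 0.0004
```

Run:
```python
from h import *
s=get_state();f=grab_frame("wrist");rel(s,.627,-.011,.06);print(s["force"]);save(f,"w49")
f=grab_frame("scene");cv2.imwrite('pics/s49c.png',cv2.resize(cv2.cvtColor(f["color"],cv2.COLOR_RGB2BGR)[180:400,200:440],None,fx=3.3,fy=2.7))
```

```text
pos [0.623  0.0645 0.2271] grasp [0.6296 0.0747 0.0642] gap 0.0004 yaw -1.9 tilt [0.041 0.062]
tool move mm [ 0.1 85.8 -1.3]
[0.03539279 0.14585615 0.2713666 ]
```

View pics/w49.png

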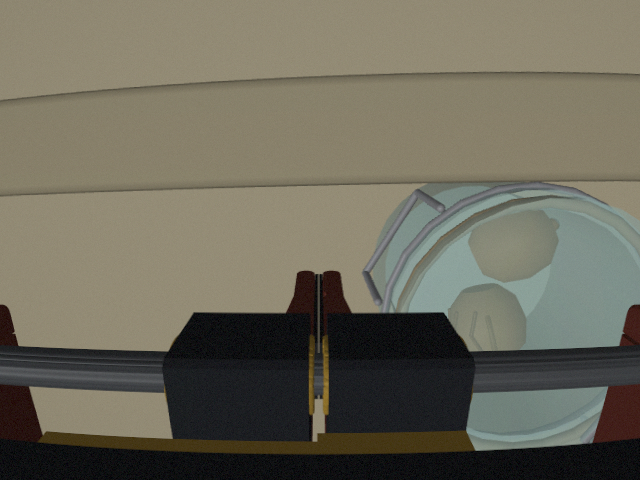

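View pics/s49c.png

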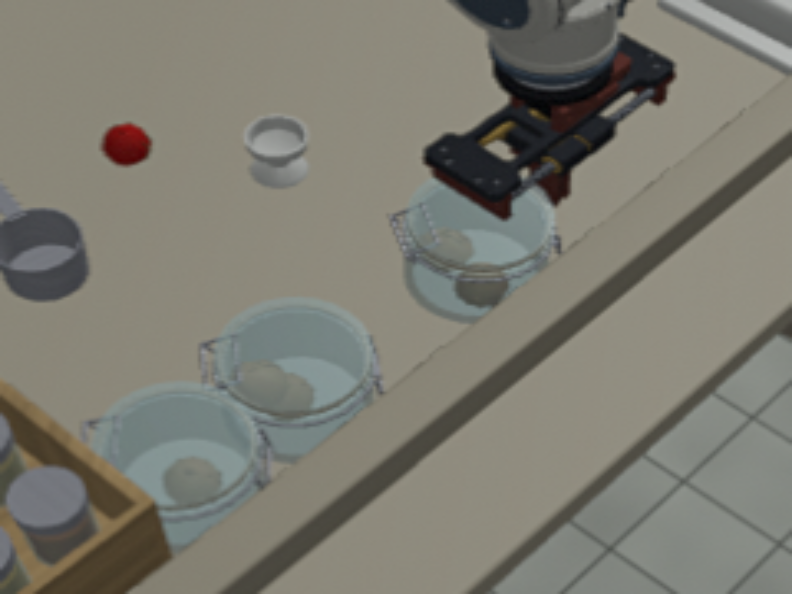

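>>> {"name": "play_rows", "arguments": {
  "increments": [
    {"jaw": -1,"tx": 0,"ty": 5,"tz": 0,"turn": 0},
    {"jaw": -1,"tx": 0,"ty": 5,"tz": 0,"turn": 0},
    {"jaw": -1,"tx": 0,"ty": 5,"tz": 0,"turn": 0},
    {"jaw": -1,"tx": 0,"ty": 5,"tz": 0,"turn": 0},
    {"jaw": -1,"tx": 0,"ty": 5,"tz": 0,"turn": 0},
    {"jaw": -1,"tx": 0,"ty": 5,"tz": 0,"turn": 0},
    {"jaw": -1,"tx": 0,"ty": 5,"tz": 0,"turn": 0},
    {"jaw": -1,"tx": 0,"ty": 5,"tz": 0,"turn": 0},
    {"jaw": -1,"tx": 0,"ty": 5,"tz": 0,"turn": 0},
    {"jaw": -1,"tx": 0,"ty": 5,"tz": 0,"turn": 0}
  ]
}}

```text
clock: 86.2
tool_pos: [0.6207, 0.0179, 0.227]
tcp_rot: [[0.999, -0.031, 0.04], [-0.033, -0.997, 0.072], [0.037, -0.073, -0.997]]
force: [-0.9, 5.4, 2.8]
finger_gap: 0.0005
```

Run:
```python
from h import *
s=get_state();f=grab_frame("wrist");rel(s,.627,-.011,.06);print(s["force"]);save(f,"w50")
```

```text
pos [0.6207 0.0179 0.227 ] grasp [0.6272 0.0296 0.0642] gap 0.0005 yaw -1.9 tilt [0.04  0.072]
tool move mm [ 1.  40.7  1.3]
[-0.94292735  5.37701536  2.82836332]
```

View pics/w50.png

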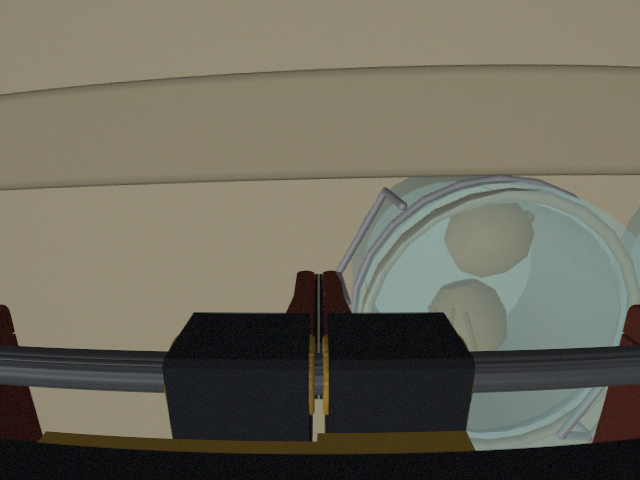

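>>> {"name": "play_rows", "arguments": {
  "increments": [
    {"jaw": -1,"tx": 0,"ty": 4,"tz": 0,"turn": 0},
    {"jaw": -1,"tx": 0,"ty": 4,"tz": 0,"turn": 0},
    {"jaw": -1,"tx": 0,"ty": 4,"tz": 0,"turn": 0},
    {"jaw": -1,"tx": 0,"ty": 3,"tz": 0,"turn": 0},
    {"jaw": -1,"tx": 0,"ty": 3,"tz": 0,"turn": 0},
    {"jaw": -1,"tx": 0,"ty": 3,"tz": 0,"turn": 0},
    {"jaw": -1,"tx": 0,"ty": 3,"tz": 0,"turn": 0},
    {"jaw": -1,"tx": 0,"ty": 3,"tz": 0,"turn": 0},
    {"jaw": -1,"tx": 0,"ty": 2,"tz": 0,"turn": 0},
    {"jaw": -1,"tx": 0,"ty": 2,"tz": 0,"turn": 0}
  ]
}}

```text
clock: 87.5
tool_pos: [0.6198, -0.0104, 0.2268]
tcp_rot: [[0.999, -0.03, 0.041], [-0.034, -0.996, 0.078], [0.038, -0.079, -0.996]]
force: [-0.2, 5.0, 2.5]
finger_gap: 0.0005
```

Run:
```python
from h import *
s=get_state();f=grab_frame("wrist");rel(s,.627,-.009,.06);print(s["force"]);save(f,"w51")
f=grab_frame("scene");cv2.imwrite('pics/s51c.png',cv2.resize(cv2.cvtColor(f["color"],cv2.COLOR_RGB2BGR)[180:400,200:440],None,fx=3.3,fy=2.7))
```

```text
pos [ 0.6198 -0.0104  0.2268] grasp [0.6265 0.0023 0.0641] gap 0.0005 yaw -1.9 tilt [0.041 0.078]
tool move mm [ 0.8 11.6  3.2]
[-0.17327968  4.95429716  2.47510087]
```

View pics/s51c.png

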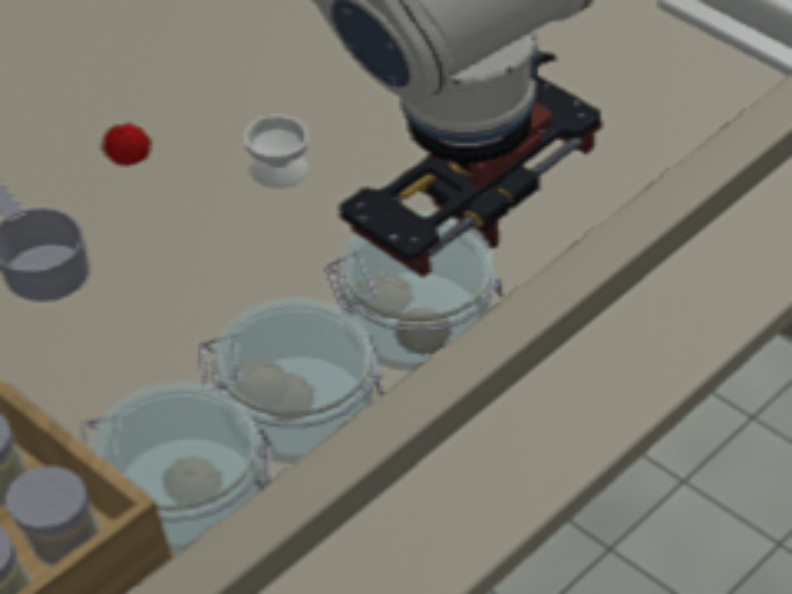

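Nearly touching; continue in 2 mm steps.

>>> {"name": "play_rows", "arguments": {
  "increments": [
    {"jaw": -1,"tx": 0,"ty": 2,"tz": 0,"turn": 0},
    {"jaw": -1,"tx": 0,"ty": 2,"tz": 0,"turn": 0},
    {"jaw": -1,"tx": 0,"ty": 2,"tz": 0,"turn": 0},
    {"jaw": -1,"tx": 0,"ty": 2,"tz": 0,"turn": 0},
    {"jaw": -1,"tx": 0,"ty": 2,"tz": 0,"turn": 0},
    {"jaw": -1,"tx": 0,"ty": 2,"tz": 0,"turn": 0},
    {"jaw": -1,"tx": 0,"ty": 1.5,"tz": 0,"turn": 0},
    {"jaw": -1,"tx": 0,"ty": 1.5,"tz": 0,"turn": 0},
    {"jaw": -1,"tx": 0,"ty": 1.5,"tz": 0,"turn": 0},
    {"jaw": -1,"tx": 0,"ty": 1.5,"tz": 0,"turn": 0}
  ]
}}

```text
clock: 88.85
tool_pos: [0.6198, -0.0255, 0.2277]
tcp_rot: [[0.999, -0.031, 0.042], [-0.034, -0.996, 0.084], [0.039, -0.085, -0.996]]
force: [-1.4, 11.6, 6.4]
finger_gap: 0.0003
```

Run:
```python
from h import *
s=get_state();f=grab_frame("wrist");rel(s,.627,-.009,.06);print(s["force"]);save(f,"w52")
f=grab_frame("scene");cv2.imwrite('pics/s52c.png',cv2.resize(cv2.cvtColor(f["color"],cv2.COLOR_RGB2BGR)[180:400,200:440],None,fx=3.3,fy=2.7))
```

```text
pos [ 0.6198 -0.0255  0.2277] grasp [ 0.6266 -0.0118  0.0651] gap 0.0003 yaw -2.0 tilt [0.042 0.084]
tool move mm [ 0.1 -2.4  5.3]
[-1.36536663 11.58315365  6.40237624]
```

View pics/w52.png

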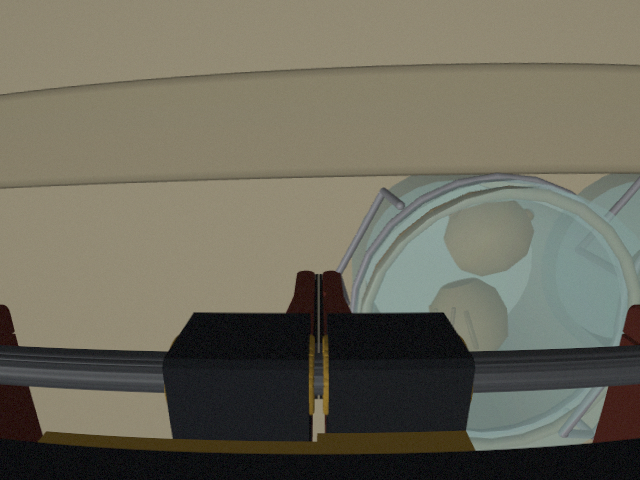

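View pics/s52c.png

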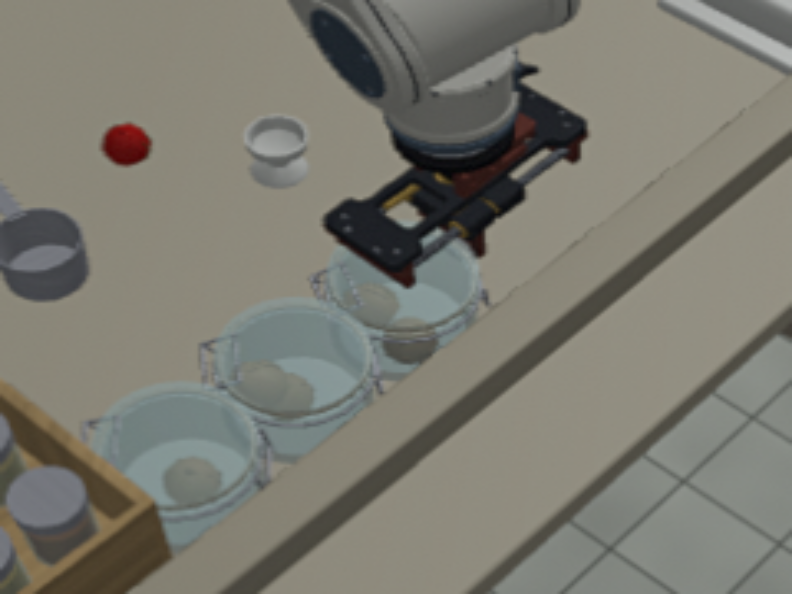

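>>> {"name": "play_rows", "arguments": {
  "increments": [
    {"jaw": -1,"tx": 0,"ty": 1.5,"tz": 0,"turn": 0},
    {"jaw": -1,"tx": 0,"ty": 1.5,"tz": 0,"turn": 0},
    {"jaw": -1,"tx": 0,"ty": -4,"tz": 0,"turn": 0},
    {"jaw": -1,"tx": 0,"ty": -10,"tz": 0,"turn": 0},
    {"jaw": -1,"tx": 0,"ty": -20,"tz": 0,"turn": 0},
    {"jaw": -1,"tx": 0,"ty": -20,"tz": -30,"turn": 0},
    {"jaw": -1,"tx": 0,"ty": -40,"tz": -50,"turn": 0},
    {"jaw": -1,"tx": 0,"ty": -50,"tz": -50,"turn": 0},
    {"jaw": -1,"tx": 0,"ty": -50,"tz": 0,"turn": 0},
    {"jaw": -1,"tx": 0,"ty": -50,"tz": 0,"turn": 0}
  ]
}}

```text
clock: 90.2
tool_pos: [0.6217, 0.2074, 0.3757]
tcp_rot: [[0.999, -0.035, 0.041], [-0.039, -0.996, 0.085], [0.037, -0.087, -0.996]]
force: [0.7, -0.7, -0.2]
finger_gap: 0.0003
```

Run:
```python
from h import *
s=get_state();f=grab_frame("top");rel(s,.627,-.009,.06)
c=cv2.resize(cv2.cvtColor(f["color"],cv2.COLOR_RGB2BGR)[165:260,330:500],None,fx=4.7,fy=4.7,interpolation=cv2.INTER_CUBIC);cv2.imwrite('pics/t53c.png',c)
for r in landmark_of(f,"jar_a_center")+find_in(f,"jar_a_center"): print(np.round(w(f,r["position"]),3),r["score"])
f=grab_frame("scene");save(f,"s53");cv2.imwrite('pics/s53c.png',cv2.resize(cv2.cvtColor(f["color"],cv2.COLOR_RGB2BGR)[230:400,210:370],None,fx=4.5,fy=3.5))
for r in landmark_of(f,"jar_a_center"): print(np.round(w(f,r["position"]),3),r["score"])
```

```text
pos [0.6217 0.2074 0.3757] grasp [0.6283 0.2213 0.2132] gap 0.0003 yaw -2.2 tilt [0.041 0.085]
tool move mm [  1.9 242.7 132.8]
[ 0.628 -0.077  0.039] 0.71
```

View pics/t53c.png

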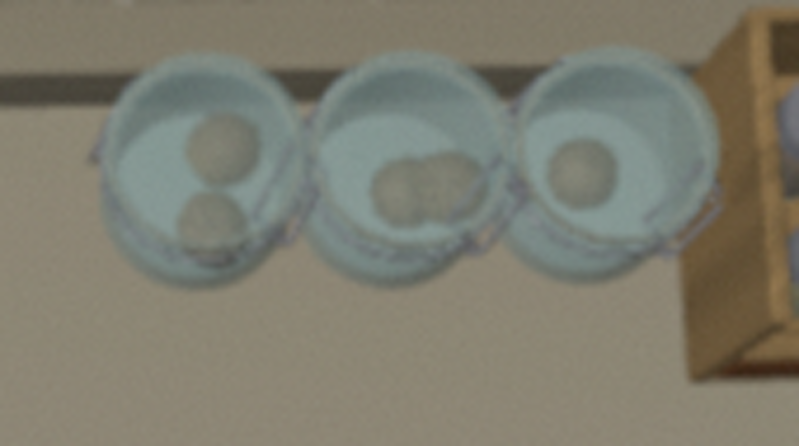

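View pics/s53c.png

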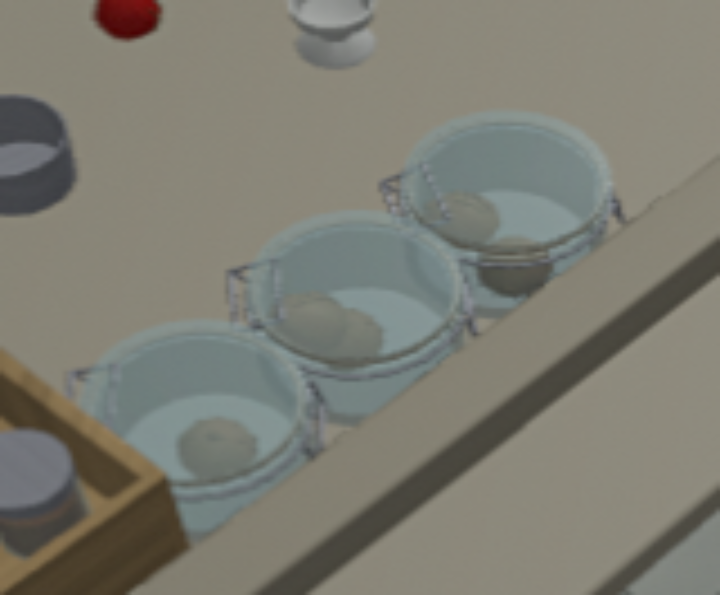

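Run:
```python
from h import *
f=grab_frame("top")
big=cv2.resize(cv2.cvtColor(f["color"],cv2.COLOR_RGB2BGR)[165:260,330:500],None,fx=4.7,fy=4.7,interpolation=cv2.INTER_CUBIC)
for a,b in [(203,150),(408,150),(617,145)]: print(np.round(ray(f,(330+a/4.7,165+b/4.7),.09),4))
t=np.linspace(0,2*np.pi,60)
for y in(-.2745,-.1745,-.0745):
    for z in (0,.08):
        q=((proj(f,[[.625+.05*np.cos(k),y+.05*np.sin(k),z] for k in t])-[330,165]+.5)*4.7).astype(int); cv2.polylines(big,[q],True,(0,0,255),1)
for z in (0,.06): cv2.polylines(big,[((proj(f,[[.675,-.4,z],[.675,.1,z]])-[330,165]+.5)*4.7).astype(int)],False,(255,0,0),1)
cv2.polylines(big,[((proj(f,[[.67,-.3235,0],[.525,-.3235,0]])-[330,165]+.5)*4.7).astype(int)],False,(255,0,0),1)
cv2.imwrite('pics/fit54.png',big)
```

```text
[ 0.6275 -0.0748  0.09  ]
[ 0.6259 -0.174   0.09  ]
[ 0.6269 -0.2758  0.09  ]
```

View pics/fit54.png

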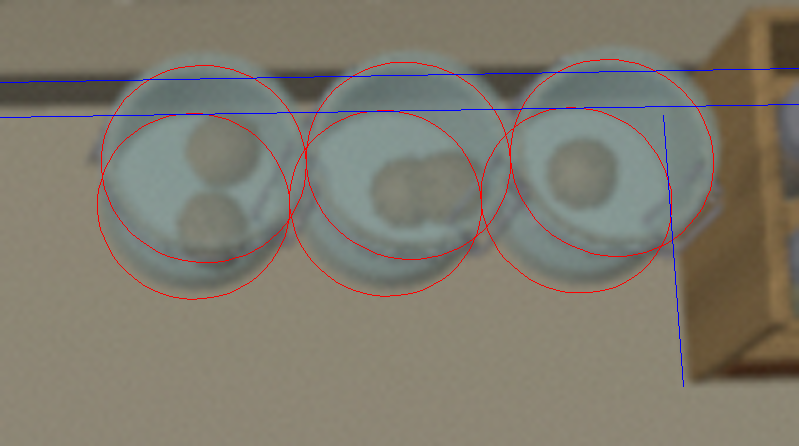

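>>> {"name": "play_rows", "arguments": {
  "increments": [
    {"jaw": -1,"tx": -12,"ty": 26,"tz": 0,"turn": 0},
    {"jaw": -1,"tx": -12,"ty": 30,"tz": 0,"turn": 0},
    {"jaw": -1,"tx": -12,"ty": 30,"tz": 0,"turn": 0},
    {"jaw": -1,"tx": -12,"ty": 30,"tz": 0,"turn": 0},
    {"jaw": -1,"tx": -12,"ty": 30,"tz": 0,"turn": 0},
    {"jaw": -1,"tx": -12,"ty": 30,"tz": 0,"turn": 0},
    {"jaw": -1,"tx": -12,"ty": 30,"tz": 0,"turn": 0},
    {"jaw": -1,"tx": -10,"ty": 30,"tz": 0,"turn": 0},
    {"jaw": -1,"tx": -5,"ty": 28,"tz": 0,"turn": 0},
    {"jaw": -1,"tx": 0,"ty": 15,"tz": 0,"turn": 0}
  ]
}}

```text
clock: 91.75
tool_pos: [0.5032, -0.0888, 0.343]
tcp_rot: [[0.998, -0.055, 0.032], [-0.057, -0.995, 0.082], [0.027, -0.083, -0.996]]
force: [0.2, 0.1, 1.0]
finger_gap: 0.0006
```

Run:
```python
from h import *
s=get_state();f=grab_frame("wrist");s=get_state();rel(s,.535,-.065,.06)
```

```text
pos [ 0.5035 -0.0896  0.3429] grasp [ 0.5087 -0.0763  0.1802] gap 0.0002 yaw -3.3 tilt [0.032 0.081]
tool move mm [ 22.2  -2.8 121.6]
```

>>> {"name": "play_rows", "arguments": {
  "increments": [
    {"jaw": -1,"tx": 2,"ty": 0,"tz": 16,"turn": 0},
    {"jaw": -1,"tx": 2,"ty": 0,"tz": 16,"turn": 0},
    {"jaw": -1,"tx": 2,"ty": 0,"tz": 16,"turn": 0},
    {"jaw": -1,"tx": 2,"ty": 0,"tz": 16,"turn": 0},
    {"jaw": -1,"tx": 2,"ty": 0,"tz": 16,"turn": 0},
    {"jaw": -1,"tx": 2,"ty": 0,"tz": 16,"turn": 0},
    {"jaw": -1,"tx": 2,"ty": 0,"tz": 12,"turn": 0},
    {"jaw": -1,"tx": 2,"ty": 0,"tz": 8,"turn": 0},
    {"jaw": -1,"tx": 2,"ty": 0,"tz": 5,"turn": 0},
    {"jaw": -1,"tx": 2,"ty": 0,"tz": 2,"turn": 0}
  ]
}}

```text
clock: 93.05
tool_pos: [0.5295, -0.0782, 0.211]
tcp_rot: [[0.998, -0.054, 0.03], [-0.056, -0.995, 0.082], [0.026, -0.083, -0.996]]
force: [0.2, 0.4, -0.5]
finger_gap: 0.0005
```

Run:
```python
from h import *
s=get_state();f=grab_frame("wrist");s=get_state();rel(s,.565,-.065,.06);print(s["force"]);save(f,"w55")
```

```text
pos [ 0.5297 -0.0783  0.211 ] grasp [ 0.5348 -0.0649  0.0483] gap 0.0006 yaw -3.2 tilt [0.031 0.082]
tool move mm [ 30.5  -2.5 -10.7]
[ 0.2682153  -0.51305633 -1.21228411]
```

View pics/w55.png

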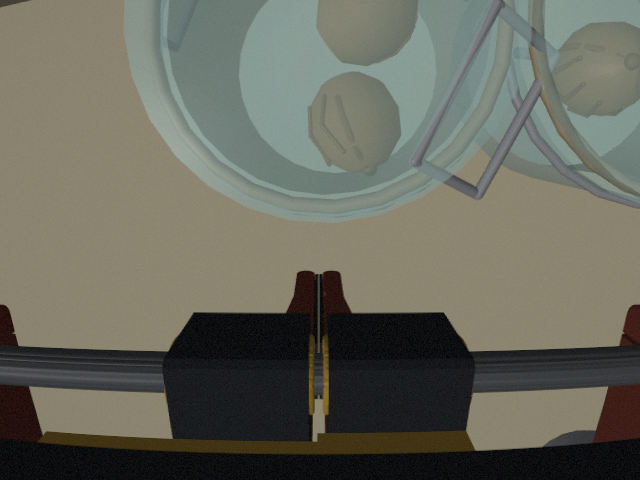

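>>> {"name": "play_rows", "arguments": {
  "increments": [
    {"jaw": -1,"tx": 3,"ty": 0,"tz": -6,"turn": 0},
    {"jaw": -1,"tx": 5,"ty": 0,"tz": -5,"turn": 0},
    {"jaw": -1,"tx": 5,"ty": 0,"tz": 0,"turn": 0},
    {"jaw": -1,"tx": 4,"ty": 0,"tz": 0,"turn": 0},
    {"jaw": -1,"tx": 3,"ty": 0,"tz": 0,"turn": 0},
    {"jaw": -1,"tx": 2,"ty": 0,"tz": 0,"turn": 0},
    {"jaw": -1,"tx": 2,"ty": 0,"tz": 0,"turn": 0},
    {"jaw": -1,"tx": 2,"ty": 0,"tz": 0,"turn": 0},
    {"jaw": -1,"tx": 2,"ty": 0,"tz": 0,"turn": 0},
    {"jaw": -1,"tx": 2,"ty": 0,"tz": 0,"turn": 0}
  ]
}}

```text
clock: 94.35
tool_pos: [0.5616, -0.0812, 0.2248]
tcp_rot: [[0.998, -0.054, 0.033], [-0.056, -0.995, 0.081], [0.028, -0.083, -0.996]]
force: [-0.8, -1.0, 0.3]
finger_gap: 0.0004
```

Run:
```python
from h import *
s=get_state();rel(s,.565,-.065,.06);print(s["force"]);f=grab_frame("wrist");save(f,"w56")
```

```text
pos [ 0.5616 -0.0812  0.2248] grasp [ 0.567  -0.0679  0.0621] gap 0.0004 yaw -3.2 tilt [0.033 0.081]
tool move mm [-2.2 -2.6  2.3]
[-0.83292453 -0.97991553  0.25388972]
```

Not in contact yet; small steps on.

>>> {"name": "play_rows", "arguments": {
  "increments": [
    {"jaw": -1,"tx": 1.5,"ty": 0,"tz": 0,"turn": 0},
    {"jaw": -1,"tx": 1.5,"ty": 0,"tz": 0,"turn": 0},
    {"jaw": -1,"tx": 1.5,"ty": 0,"tz": 0,"turn": 0},
    {"jaw": -1,"tx": 1.5,"ty": 0,"tz": 0,"turn": 0},
    {"jaw": -1,"tx": 1.5,"ty": 0,"tz": 0,"turn": 0},
    {"jaw": -1,"tx": 1.5,"ty": 0,"tz": 0,"turn": 0},
    {"jaw": -1,"tx": 0,"ty": 0,"tz": 0,"turn": 0},
    {"jaw": -1,"tx": 0,"ty": 0,"tz": 0,"turn": 0},
    {"jaw": -1,"tx": 0,"ty": 0,"tz": 0,"turn": 0},
    {"jaw": -1,"tx": 0,"ty": 0,"tz": 0,"turn": 0}
  ]
}}

```text
clock: 95.65
tool_pos: [0.5654, -0.0814, 0.2239]
tcp_rot: [[0.998, -0.054, 0.015], [-0.055, -0.995, 0.084], [0.011, -0.085, -0.996]]
force: [-2.7, 0.7, 1.0]
finger_gap: 0.0006
```

Run:
```python
from h import *
s=get_state();rel(s,.565,-.065,.06);print(s["force"]);f=grab_frame("wrist");save(f,"w57")
```

```text
pos [ 0.5654 -0.0814  0.2239] grasp [ 0.5679 -0.0676  0.0612] gap 0.0006 yaw -3.1 tilt [0.015 0.084]
tool move mm [-3.1 -2.3  1.4]
[-2.70856233  0.74305099  0.97485967]
```

View pics/w57.png

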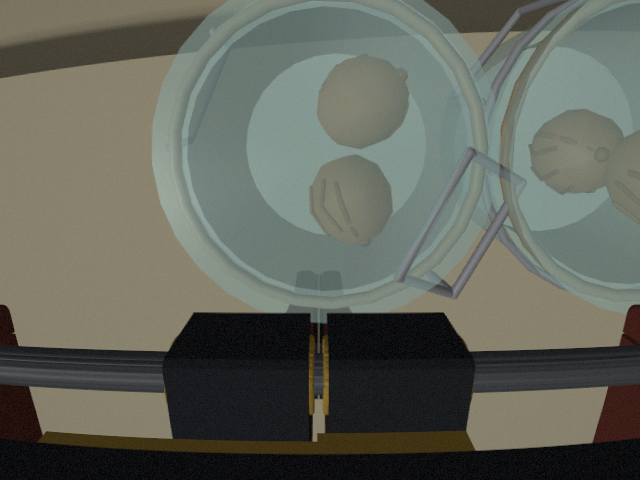

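>>> {"name": "play_rows", "arguments": {
  "increments": [
    {"jaw": -1,"tx": -10,"ty": 0,"tz": 0,"turn": 0},
    {"jaw": -1,"tx": -12,"ty": 0,"tz": 0,"turn": 0},
    {"jaw": -1,"tx": -8,"ty": 8,"tz": 0,"turn": 0},
    {"jaw": -1,"tx": 0,"ty": 22,"tz": -1,"turn": 0},
    {"jaw": -1,"tx": 0,"ty": 22,"tz": -2,"turn": 0},
    {"jaw": -1,"tx": 0,"ty": 22,"tz": -2,"turn": 0},
    {"jaw": -1,"tx": 0,"ty": 18,"tz": -2,"turn": 0},
    {"jaw": -1,"tx": 5,"ty": 7,"tz": 0,"turn": 0},
    {"jaw": -1,"tx": 6,"ty": 0,"tz": 0,"turn": 0},
    {"jaw": -1,"tx": 6,"ty": 0,"tz": 0,"turn": 0}
  ]
}}

```text
clock: 96.95
tool_pos: [0.5434, -0.1839, 0.2224]
tcp_rot: [[0.998, -0.054, 0.017], [-0.055, -0.995, 0.084], [0.012, -0.085, -0.996]]
force: [0.0, 0.1, -0.2]
finger_gap: 0.0006
```

Run:
```python
from h import *
s=get_state();f=grab_frame("wrist");save(f,"w58");s=get_state();rel(s,.566,-.168,.062);print(s["force"])
```

```text
pos [ 0.5442 -0.1839  0.2226] grasp [ 0.5471 -0.1702  0.0599] gap 0.0007 yaw -3.1 tilt [0.018 0.084]
tool move mm [18.8 -3.4 -1.6]
[ 1.61331936 -0.02562533  0.50963877]
```

View pics/w58.png

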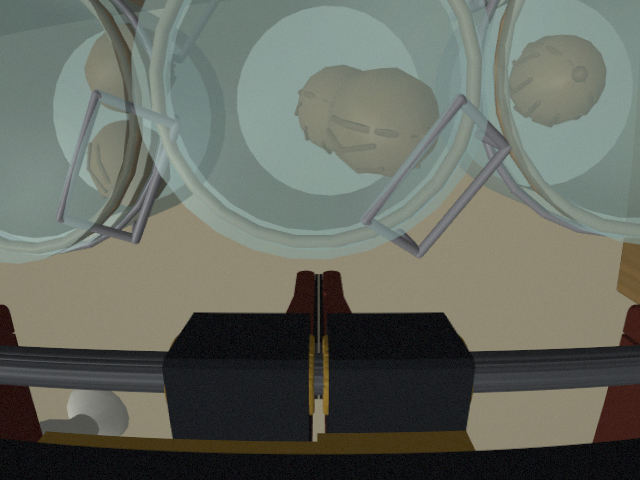

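>>> {"name": "play_rows", "arguments": {
  "increments": [
    {"jaw": -1,"tx": 5,"ty": 0,"tz": 0,"turn": 0},
    {"jaw": -1,"tx": 5,"ty": 0,"tz": 0,"turn": 0},
    {"jaw": -1,"tx": 4,"ty": 0,"tz": 0,"turn": 0},
    {"jaw": -1,"tx": 2,"ty": 0,"tz": 0,"turn": 0},
    {"jaw": -1,"tx": 2,"ty": 0,"tz": 0,"turn": 0},
    {"jaw": -1,"tx": 1.5,"ty": 0,"tz": 0,"turn": 0},
    {"jaw": -1,"tx": 1.5,"ty": 0,"tz": 0,"turn": 0},
    {"jaw": -1,"tx": 1.5,"ty": 0,"tz": 0,"turn": 0},
    {"jaw": -1,"tx": 1.5,"ty": 0,"tz": 0,"turn": 0},
    {"jaw": -1,"tx": 1.5,"ty": 0,"tz": 0,"turn": 0}
  ]
}}

```text
clock: 98.25
tool_pos: [0.5673, -0.1837, 0.2221]
tcp_rot: [[0.999, -0.051, 0.004], [-0.051, -0.995, 0.087], [-0.0, -0.087, -0.996]]
force: [-5.7, -1.7, 4.4]
finger_gap: -0.0
```

Run:
```python
from h import *
s=get_state();rel(s,.566,-.168,.062);print(s["force"])
```

```text
pos [ 0.5673 -0.1837  0.2221] grasp [ 0.5681 -0.1695  0.0594] gap -0.0 yaw -2.9 tilt [0.004 0.087]
tool move mm [-2.1 -1.6 -2.5]
[-5.70477686 -1.6978116   4.36115689]
```

>>> {"name": "play_rows", "arguments": {
  "increments": [
    {"jaw": -1,"tx": 1.5,"ty": 0,"tz": 0,"turn": 0},
    {"jaw": -1,"tx": 1.5,"ty": 0,"tz": 0,"turn": 0},
    {"jaw": -1,"tx": 1.5,"ty": 0,"tz": 0,"turn": 0},
    {"jaw": -1,"tx": -5,"ty": 0,"tz": 0,"turn": 0},
    {"jaw": -1,"tx": -10,"ty": 0,"tz": 0,"turn": 0},
    {"jaw": -1,"tx": -12,"ty": 0,"tz": -10,"turn": 0},
    {"jaw": -1,"tx": -14,"ty": 0,"tz": -40,"turn": 0},
    {"jaw": -1,"tx": 0,"ty": 0,"tz": -50,"turn": 0},
    {"jaw": -1,"tx": 0,"ty": -5,"tz": -40,"turn": 0},
    {"jaw": -1,"tx": 0,"ty": -10,"tz": 0,"turn": 0}
  ]
}}

```text
clock: 99.5
tool_pos: [0.5241, -0.1797, 0.3685]
tcp_rot: [[0.999, -0.053, -0.004], [-0.053, -0.995, 0.089], [-0.009, -0.089, -0.996]]
force: [0.2, -0.2, -0.4]
finger_gap: 0.0002
```

Run:
```python
from h import *
s=get_state();rel(s,.566,-.168,.062);f=grab_frame("wrist");save(f,"w60")
f=grab_frame("scene");cv2.imwrite('pics/s60c.png',cv2.resize(cv2.cvtColor(f["color"],cv2.COLOR_RGB2BGR)[230:400,210:370],None,fx=4.5,fy=3.5))
```

```text
pos [ 0.5241 -0.1797  0.3685] grasp [ 0.5235 -0.1651  0.2058] gap 0.0002 yaw -3.0 tilt [-0.004  0.089]
tool move mm [ 43.8  13.4 142.8]
```

View pics/w60.png

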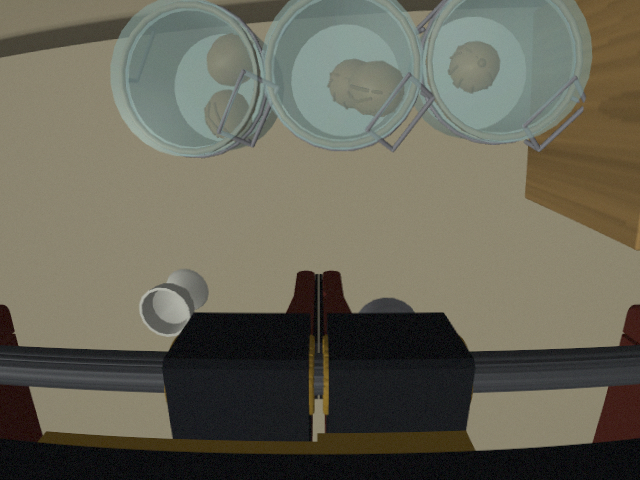

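View pics/s60c.png

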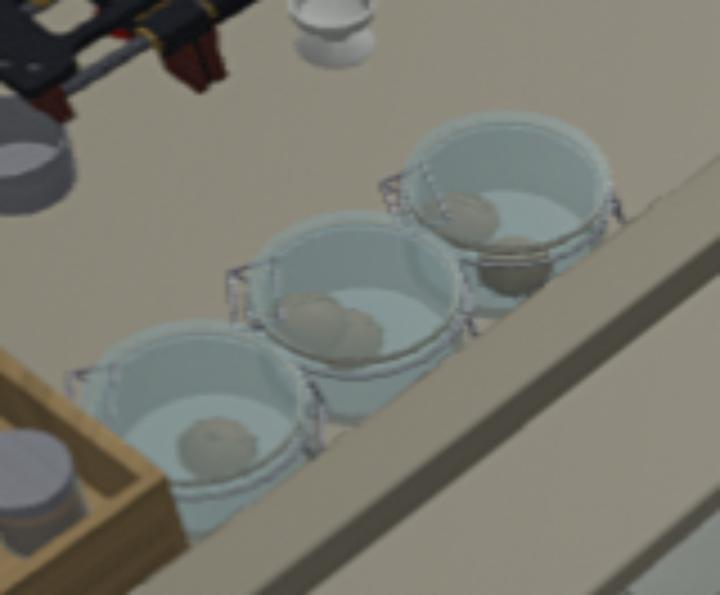

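Run:
```python
from h import *
s=get_state();f=grab_frame("wrist")
big=cv2.resize(cv2.cvtColor(f["color"],cv2.COLOR_RGB2BGR)[0:200,100:600],None,fx=1.6,fy=1.6,interpolation=cv2.INTER_CUBIC)
T=np.eye(4);T[:3,:3]=s["tcp_rot"];T[:3,3]=s["tool_pos"];M=np.linalg.inv(T@np.array(f["T_tool_cam"]))
def P(p):
    q=cv2.projectPoints(np.array(p,float),cv2.Rodrigues(M[:3,:3])[0],M[:3,3],np.array(f["camera_matrix"]),np.array(f["dist_coeffs"]))[0][:,0]
    return ((q-[100,0]+.5)*1.6).astype(int)
t=np.linspace(0,2*np.pi,80)
for y in(-.2755,-.1755,-.0755):
    for z,c in ((0,(255,0,0)),(.08,(0,0,255))):
        cv2.polylines(big,[P([[.627+.05*np.cos(k),y+.05*np.sin(k),z] for k in t])],True,c,1)
cv2.polylines(big,[P([[.67,-.3255,0],[.525,-.3255,0]])],False,(0,255,255),1)
cv2.imwrite('pics/fit61.png',big)
```

```text
(no output)
```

View pics/fit61.png

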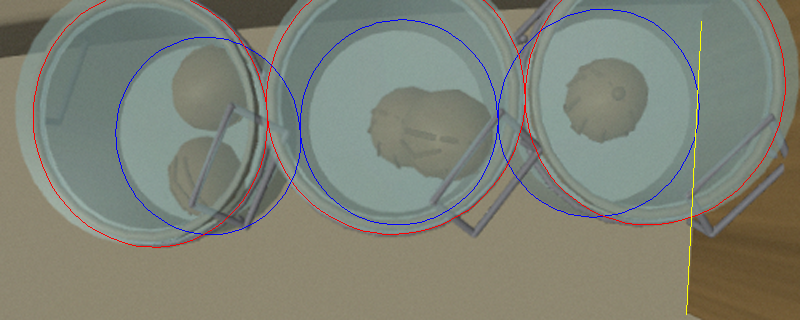

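Run:
```python
from h import *
for n in("scene","top"):
    f=grab_frame(n);save(f,n+"_end")
    for k in ["lid_a_edge","egg_cup_center","measuring_cup_center","pepper_mill_center","milk_jug_center"]:
        for r in landmark_of(f,k):
            if r["score"]>.5: print(n,k,np.round(w(f,r["position"]),3),round(r["score"],2))
```

```text
scene lid_a_edge [ 0.652 -0.033  0.086] 0.6
scene egg_cup_center [ 0.451 -0.017  0.03 ] 0.71
scene measuring_cup_center [ 0.406 -0.2    0.032] 0.71
scene pepper_mill_center [ 0.66  -0.243  0.086] 0.7
scene pepper_mill_center [ 0.375 -0.467  0.068] 0.66
scene milk_jug_center [0.394 0.466 0.046] 0.62
top lid_a_edge [ 0.65  -0.034  0.088] 0.81
top egg_cup_center [ 0.446 -0.015  0.026] 0.91
top pepper_mill_center [ 0.376 -0.466  0.065] 0.83
top milk_jug_center [0.397 0.466 0.053] 0.68
```

View pics/scene_end.png

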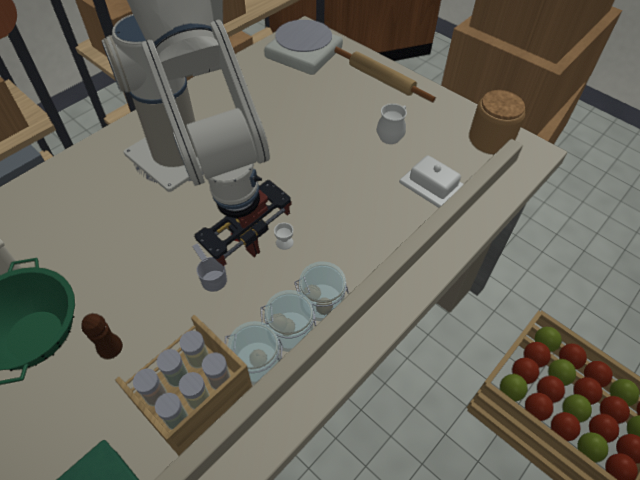

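View pics/top_end.png

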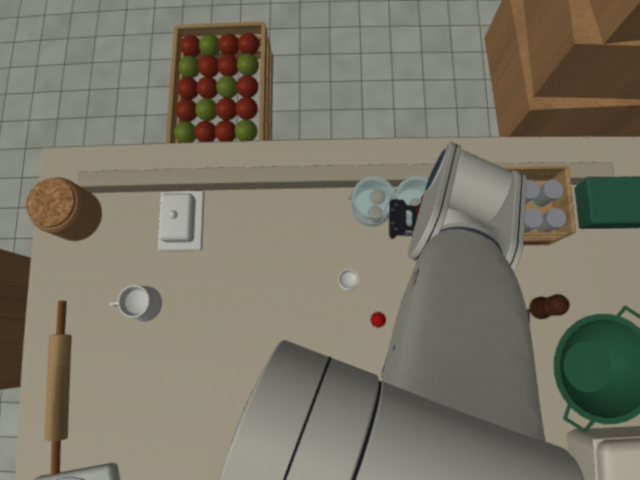

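```bash
python3 -c "
from station import *
s=get_state();print(s['clock'],s['force']);print(finish_job())"
```

```text
100.25 [ 0.99154299  0.55088908 -0.15782762]
the job is handed in; nothing more can be done
None
```

I handed the job in at 100 s of the 210 s allowed, with every step done and no check that clearly failed.

- **Walnuts:** All five brown walnuts are in jars, two in jar a, two in jar b and one in jar c. I left the red look-alike where it was. In jar b one walnut leans on the other, but stays below the lid.
- **Lids:** I pushed all three lids over from behind, and they look shut in the pictures. The network put lid edges at 86–88 mm for jar a and one other, against the 87 mm given for shut. I judged the remaining one by eye.
- **Row:** I slid jars c, b and a in turn along the upstand until the push force jumped, which I took as contact with the rack or the next jar. The axes measure about x = 0.627 m and y = −0.276, −0.176 and −0.075 m, so they are 100 mm apart and start at the rack's side.
- **Contact with the upstand:** A gentle push from the front did not move jars a and b, so they touch the stone. I did not repeat this for jar c. I rely on my earlier diagonal push into the corner and on a wrist-camera overlay that fits to about 1 mm. The top camera's overlay showed an offset of 2–3 mm, but for the upstand and jars alike, so gaps under 1 mm cannot be ruled out.
- **Forces:** The largest force I read was about 23 N, while pushing jar a. I backed off and pushed nearer its axis. I only had readings at the end of each move call.
- **Other things:** The egg cup, measuring cup, pepper mill and milk jug measure within about 5 mm of their first measured places, which is roughly the networks' own error. The gripper was clear of everything at hand-in.

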